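# Pack bud vases in a two-part crate and pin its front half on

## Task

Pack the porcelain bud vases for delivery: seat every vase that is out on the bench flat and square in a pocket of the crate's insert board, one to a pocket, any pocket. Also stand the crate's loose front half on the crate's bottom board so that it closes the crate and its hinge knuckles line up over those of the rear half, then push the two hinge pins from the pin block fully home, one through each pair of knuckles. Do not tip over a vase or push aside the bowl, the brush pot or the tea cup.

Things in the scene. Friction and masses are not known exactly. Their poses are not given: they have to be found in the camera images.
- crate: rear half of a wooden crate, fixed; origin on the bench under the middle of the closed crate (200 x 200 mm), x to its back wall, y to its left, z up. Walls 12 mm thick, tops at z = 90 mm, inner faces at y = +-86 and x = 88 mm. The front (-x) is open: side walls begin at x = -46.5 mm, the 8 mm thick bottom board runs on to x = -105 mm
- pocket0 (a point): centre of a pocket's floor, at (-28, -40, 14) mm in the crate's frame. Pocket 74 mm along the crate's y, 52 mm along its x, 10 mm deep, rims chamfered 2 mm. The grey insert board with the four pockets is fixed on the bottom board: x -84 to 88, y -84 to 84 mm, top at z = 24 mm
- pocket1 (a point): centre of a pocket's floor, at (-28, 40, 14) mm in the crate's frame. Pocket 74 mm along the crate's y, 52 mm along its x, 10 mm deep, rims chamfered 2 mm. The grey insert board with the four pockets is fixed on the bottom board: x -84 to 88, y -84 to 84 mm, top at z = 24 mm
- pocket2 (a point): centre of a pocket's floor, at (42, -40, 14) mm in the crate's frame. Pocket 74 mm along the crate's y, 52 mm along its x, 10 mm deep, rims chamfered 2 mm. The grey insert board with the four pockets is fixed on the bottom board: x -84 to 88, y -84 to 84 mm, top at z = 24 mm
- pocket3 (a point): centre of a pocket's floor, at (42, 40, 14) mm in the crate's frame. Pocket 74 mm along the crate's y, 52 mm along its x, 10 mm deep, rims chamfered 2 mm. The grey insert board with the four pockets is fixed on the bottom board: x -84 to 88, y -84 to 84 mm, top at z = 24 mm
- hinge_left (a point): on the upright axis of the left hinge, at (-47, 115, 86.5) mm in the crate's frame, where the top of the front half's left knuckle comes when it stands in place. The crate's own steel knuckle (upright tube, outer diameter 28, bore 16 mm) on this axis stands from z = 40 to 62 mm
- hinge_right (a point): on the upright axis of the right hinge, at (-47, -115, 86.5) mm in the crate's frame, where the top of the front half's right knuckle comes when it stands in place. The crate's own steel knuckle (upright tube, outer diameter 28, bore 16 mm) on this axis stands from z = 40 to 62 mm
- front: loose front half of the crate, wood, about 0.36 kg, upright: board 196 (own y) x 12 (own x) x 82 mm high, at each end a side return 12 mm thick to x = 46 mm. Origin: centre of the board's underside, x into the crate, z up. Grip the middle of the top edge across 12 mm (battens on the outer face 50 to 70 mm off the middle). In place: origin at (-94, 0, 8) mm in the crate's frame, same yaw
- front_left (a point): centre of the top of the front half's left knuckle: steel tube, outer diameter 28, bore 16 mm, upright axis at (47, 115) mm in the front half's frame, from z = 56.5 to 78.5 mm. Lowered into place from above, the returns pass the insert board with 2 mm to spare on each side and the knuckle stops 2.5 mm above the crate's
- front_right (a point): the same for the right knuckle, axis at (47, -115) mm in the front half's frame
- pin_block: dark wooden block 60 (x) x 130 (y) x 60 mm high, fixed, with two upright through holes of 16 mm at y = +-34 mm in which the hinge pins stand; origin: centre of the underside
- pin0: hinge pin, 84 mm, 0.07 kg: steel shank 12 mm thick, 52 mm long, its last 10 mm tapered to a 4 mm tip, then a brass head 24 mm in diameter, 32 mm high; origin at the tip, z to the head. Stands in the pin block, head on the block's top; both pins are the same
- pin1: hinge pin, 84 mm, 0.07 kg: steel shank 12 mm thick, 52 mm long, its last 10 mm tapered to a 4 mm tip, then a brass head 24 mm in diameter, 32 mm high; origin at the tip, z to the head. Stands in the pin block, head on the block's top; both pins are the same
- pin0_collar (a point): centre of the underside of this pin's head, 52 mm from the tip; rests on the top of the front half's knuckle when the pin is home
- pin1_collar (a point): centre of the underside of this pin's head, 52 mm from the tip; rests on the top of the front half's knuckle when the pin is home
- vase0: white porcelain bud vase with two blue lines: oblong body 70 (own x) x 48 (own y) x 40 mm high, on it a flat oblong neck 40 (x) x 24 (y) mm reaching from 40 to 74 mm above the foot; origin: centre of the underside, z up; looks the same turned by 180 degrees; about 0.16 kg. Absent in some runs
- vase1: white porcelain bud vase with two blue lines: oblong body 70 (own x) x 48 (own y) x 40 mm high, on it a flat oblong neck 40 (x) x 24 (y) mm reaching from 40 to 74 mm above the foot; origin: centre of the underside, z up; looks the same turned by 180 degrees; about 0.16 kg. Absent in some runs
- vase2: white porcelain bud vase with two blue lines: oblong body 70 (own x) x 48 (own y) x 40 mm high, on it a flat oblong neck 40 (x) x 24 (y) mm reaching from 40 to 74 mm above the foot; origin: centre of the underside, z up; looks the same turned by 180 degrees; about 0.16 kg. Absent in some runs
- vase3: white porcelain bud vase with two blue lines: oblong body 70 (own x) x 48 (own y) x 40 mm high, on it a flat oblong neck 40 (x) x 24 (y) mm reaching from 40 to 74 mm above the foot; origin: centre of the underside, z up; looks the same turned by 180 degrees; about 0.16 kg. Absent in some runs
- mat: thin black rubber mat 215 x 170 x 2 mm on which the vases start; origin: centre of the underside; fixed
- rice_bowl: white bowl 112 mm across, 62 mm high, bystander; origin: centre of the foot
- brush_pot: blue pot 76 mm across and 90 mm high with brushes up to 200 mm, bystander; origin: centre of the foot
- tea_cup: white cup 72 mm across, 70 mm high, bystander; origin: centre of the foot
Mind the look-alikes: they are no part of the job. What is shaped like the vase2 but black or brown is not meant.

How it is judged:
By the outcome, as a careful person would: the job done as asked, in the order asked, and still so for the second after the job is handed in, with the robot touching nothing.
Of vase0, vase1, vase2, vase3 only 3 to 4 are there at a start; the rules pass over those that are not, and their reading is None.
At some moment in a run one of vase0, vase1, vase2, vase3 may be knocked a few centimetres aside while the robot is not near it.
It also fails if it takes over 210 s, if anything falls off the work surface, if the arm or the gripper's body presses on something with over 40 N, if the wrist force passes 120 N, or if a joint passes its speed limit or range.

## Robot

A 6-joint arm with a two-finger parallel gripper is mounted at the origin on the work surface. World frame = base frame: x ahead of the robot, y to its left, z up, the work surface at z = 0. Lengths are in m, angles in rad, forces in N, time in s.
With the tool pointing down it reaches from about 0.375 to 0.9 m from the base axis. Payload 3.1 kg.
Tool frame: the origin (TCP) lies where the fingers leave the gripper's body, on its centre line; the fingertips stand 73 mm ahead of it and the grasp point (between the pads) lies 54 mm ahead of it; z points along the fingers, y is the line along which they close (so a half turn about z gives the same grasp; the last joint's range is limited). The gripper opens to 85 mm and grips with 20 to 120 N. Pads are 22 mm wide; open, the fingers measure 114 mm over their backs; the gripper's body (76 mm by 85 mm) begins 54 mm behind the grasp point. The pads swing forward as they close: fully open they stand 13 mm farther back than shut.
Start: joints at [-1.45, 0.527, 1.433, -0, 1.181, -0.178], TCP at [0.184, -0.597, 0.304] pointing down, gripper open.
Joint ranges: [-3.08, 3.08], [-0.75, 2.2], [0.22, 2.44], [-1.43, 4.57], [0, 2.65], [-2.85, 2.85]. Speed limits (rad/s): [2.79, 2.79, 3.14, 3.14, 3.14, 3.14].

## Interface

Orientations are given as a unit quaternion [x, y, z, w].
In Python, from station import manip gives the robot as it stands.
- The arm moves only by the shell command python3 -m crank 'ROWS' [FORCE]. ROWS is JSON, a list of rows, each an object with "dp": the shift along the tool's x, y, z normalised to -1 to 1, where 1 is 50 cm, a list of three; "delta_rot": the turn, a rotation vector about the tool's x, y, z normalised to -1 to 1, where 1 is 2 pi rad, a list of three; "fingers": the opening, from -1 (shut) to 1 (fully open). A call has 1 to 12 rows; each row shifts and turns the commanded pose from where the row before left it, along the tool's axes as they then stand; what a row does not reach is not made up. A row lasts 1/12 s, in which the tool goes at most 41.7 mm and 7.16 degrees, less where a joint would pass 70% of its speed; a pose out of reach is approached as far as the arm can. A call with a number of a shift or a turn outside -1 to 1 is refused whole. A call with a gripper value outside its range is refused whole. The fingers move at their own pace and stop on an object; FORCE is the grip in N (left out, the last holds). Time passes only in rows, so rows that do not move let the fingers close. It gives the time, the measured TCP pose, the force, the opening and the grip force at its end, in the units of the state.
- manip.sense(): the state, without advancing time (a new reading comes with each control period).
- manip.snapshot(name): name is "side" or "top"; returns (picture, depth): 480x640x3 uint8, red, green, blue; 480x640 float32, m along the optical axis (not along the pixel's ray), 0 where there is no reading.
- manip.camera_model(name): a dict with "fx", "fy", "cx", "cy" (pixels), "origin" and "attitude" of the camera in the world. Camera axes: x right, y up, looking along -z (the intrinsics and any distortion apply to the point x, -y, -z); pixel columns grow to the right and rows downward; lengths in m; the calibration is good to about 2 mm. A picture is of the moment at which its call begins. camera_model takes no time and is no camera call.
- manip.sign_off(): hands the job in; it is judged then, once.
The state is a dict: "t": time; "q": joint angles; "qd": joint speeds; "tau": joint torques, N m; "tcp_pos": TCP position; "tool_rot": TCP orientation; "force": force on the tool from outside, world axes, zero at the start; "ft_torque": the same for the moment, N m; "finger_gap": opening from 0.0 (shut) to 1.0 (fully open); "gripper_force": force on a finger pad.
Only numpy, scipy, OpenCV 4.12 (cv2) and the standard library are available. Lean on these libraries where they do the work, as an engineer would, in place of code of your own. Each camera call takes 0.05 s, during which the arm holds its last target. There are 200 camera calls.

## Working session

There is one attempt and no reset: what is moved stays moved. The work goes in short steps, Python scripts to look and compute and a shell command to move; the robot and the scene stay as the last step left them, time stands still between calls to the robot, and variables do not carry over. Pictures are saved under pics/ and viewed, at most 16 in all, crops included, and the job is handed in when it is done.

```bash
ls; mkdir -p pics; python3 - <<'E'
from station import manip
import cv2,numpy as np
print(manip.sense())
for n in("top","side"):
    p,d=manip.snapshot(n); cv2.imwrite(f"pics/{n}0.png",p[:,:,::-1]); np.save(f"pics/{n}0.npy",d)
    print(n,manip.camera_model(n))
E
```

```text
pics
{'t': 0.0, 'q': array([-1.45050428e+00,  5.28466376e-01,  1.43394899e+00, -2.51510353e-05,
        1.18138326e+00, -1.78505028e-01]), 'qd': array([ 1.46492634e-03, -7.00973639e-04, -4.35956836e-04,  1.03041720e-03,
        3.63770617e-05, -1.57353521e-03]), 'tau': array([-1.27840678e-03, -4.42358816e+01, -1.78024703e+01, -3.83382358e-04,
        8.50308716e-03, -1.89405893e-05]), 'tcp_pos': array([ 0.18393112, -0.5967158 ,  0.30291847]), 'tool_rot': array([ 9.88859467e-01,  1.48848038e-01,  2.04756581e-05, -1.10285564e-03]), 'force': array([-0.65155761, -0.34843272,  0.66300056]), 'ft_torque': array([-0.01008562, -0.01664586,  0.02259083]), 'gripper_force': 0.0, 'finger_gap': 1.0033183431784605}
top {'fx': 621.7108384264371, 'fy': 621.7108384264371, 'cx': 312.4928468797656, 'cy': 244.69465998577274, 'origin': array([ 0.40132526, -0.00887344,  1.53398206]), 'attitude': array([ 0.03976198, -0.02860969, -0.70120338,  0.71127653])}
side {'fx': 525.2935339144987, 'fy': 525.2935339144987, 'cx': 319.4964923533966, 'cy': 237.79430865130885, 'origin': array([ 0.28372288, -1.04409265,  0.70043151]), 'attitude': array([ 0.49683076, -0.0520088 , -0.10803028,  0.8595253 ])}
```

View pics/top0.png

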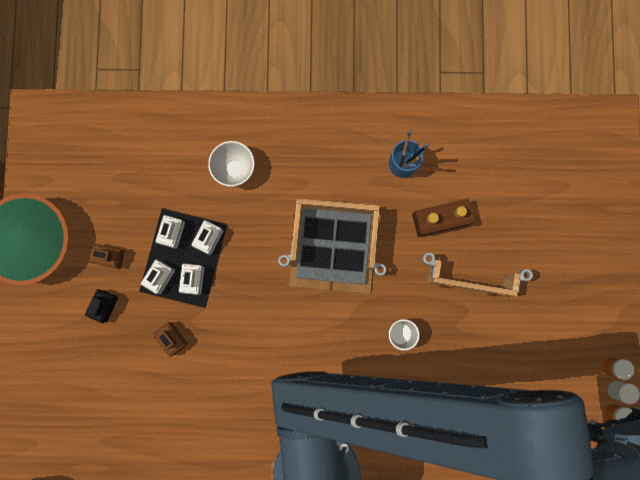

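View pics/side0.png

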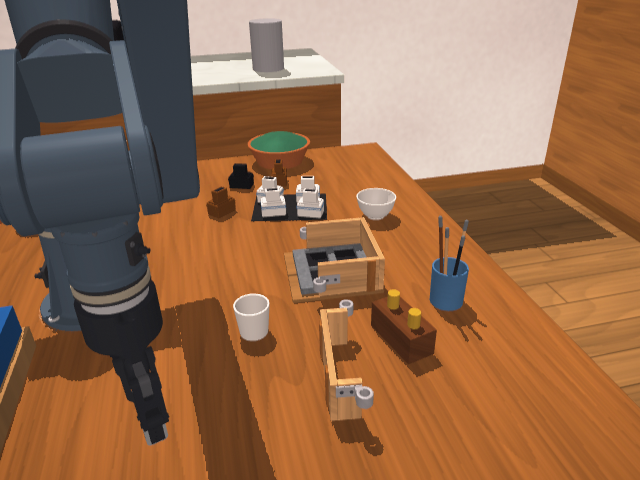

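The top view shows four white vases on the mat, at (170,232), (207,237), (157,277) and (191,279). The look-alikes off the mat are brown at (107,255) and (172,338), and black at (101,305). The crate is at (335,245), the front half at (475,285), the pin block at (447,217), and the bowl, pot and cup at (231,163), (406,158) and (404,334). I'll measure these from the depth data.

```bash
cat > h.py <<'E'
import numpy as np, cv2
from station import manip
from scipy.spatial.transform import Rotation as R
def cloud(n,d):
    c=manip.camera_model(n); v,u=np.mgrid[0:480,0:640]
    P=np.stack([(u-c['cx'])/c['fx']*d,-(v-c['cy'])/c['fy']*d,-d],-1)
    return P@R.from_quat(c['attitude']).as_matrix().T+c['origin']
def pix(n,p):
    c=manip.camera_model(n); q=(np.atleast_2d(p)-c['origin'])@R.from_quat(c['attitude']).as_matrix()
    return np.c_[c['cx']-c['fx']*q[:,0]/q[:,2], c['cy']+c['fy']*q[:,1]/q[:,2]]
def onplane(n,uv,z):
    c=manip.camera_model(n); uv=np.atleast_2d(uv)
    r=np.c_[(uv[:,0]-c['cx'])/c['fx'],-(uv[:,1]-c['cy'])/c['fy'],-np.ones(len(uv))]@R.from_quat(c['attitude']).as_matrix().T
    return c['origin']+r*((z-c['origin'][2])/r[:,2])[:,None]
E
python3 - <<'E'
from h import *
d=np.load('pics/top0.npy'); W=cloud('top',d); p=cv2.imread('pics/top0.png')
print('zero frac',(d==0).mean())
for n,u,v in [('table',260,320),('table',560,330),('mat',185,255),('table',150,130),('crate floor brd',310,285),('cup c',404,334)]:
    print(n,W[v-1:v+2,u-1:u+2].reshape(-1,3).mean(0).round(4), W[v-3:v+4,u-3:u+4,2].std().round(4))
for n,(u0,u1,v0,v1),zlo,zhi in [('neck',(145,230,205,300),.06,.095),('body',(145,230,205,300),.03,.055),('pinhead',(410,485,195,240),.082,.11),('block',(410,485,195,240),.05,.07),('front',(420,540,245,300),.065,.1),('cratetop',(270,400,190,300),.075,.105),('bowl',(200,260,135,190),.03,.08),('cup',(385,425,315,355),.03,.09),('pot',(385,430,120,180),.05,.11)]:
    S=W[v0:v1,u0:u1]; m=((S[...,2]>zlo)&(S[...,2]<zhi)).astype(np.uint8)
    k,L,st,_=cv2.connectedComponentsWithStats(m)
    for i in range(1,k):
        q=S[L==i]
        if len(q)<25: continue
        r=cv2.minAreaRect((q[:,:2]*1000).astype(np.float32))
        print(n,len(q),'mean',q.mean(0).round(4),'rect',np.round(r[0],1),np.round(r[1],1),round(r[2],1))
crop=lambda a,b,c,e,f,nm:cv2.imwrite(nm,cv2.resize(p[c:e,a:b],None,fx=f,fy=f,interpolation=cv2.INTER_CUBIC))
a=cv2.resize(p[200:350,85:235],(600,600),interpolation=cv2.INTER_CUBIC); cv2.imwrite('pics/c_mat.png',a)
crop(270,545,190,305,2.9,'pics/c_cr.png')
E
```

```text
zero frac 0.00390625
table [ 0.3626  0.1426 -0.0009] 0.0027
table [ 0.3496 -0.5895 -0.0023] 0.0029
mat [ 5.200e-01  3.327e-01 -2.000e-04] 0.003
table [ 8.366e-01  4.329e-01 -5.000e-04] 0.0033
crate floor brd [0.45   0.021  0.0063] 0.004
cup c [ 0.3344 -0.2095  0.0048] 0.0032
neck 196 mean [0.5755 0.3649 0.074 ] rect [575.7 366.4] [26.1 39.8] 74.6
neck 191 mean [0.5623 0.2734 0.0743] rect [562.8 274.2] [26.4 39.5] 64.3
neck 197 mean [0.465  0.391  0.0744] rect [464.5 392. ] [25.8 40.9] 58.4
neck 191 mean [0.4608 0.3089 0.0744] rect [460.9 309.6] [25.7 40.1] 82.3
body 366 mean [0.5725 0.36   0.0424] rect [575.7 365.4] [49.8 70.5] 74.4
body 387 mean [0.5605 0.2702 0.0425] rect [563.  274.9] [50.1 69.6] 64.1
body 366 mean [0.4647 0.3841 0.0422] rect [465.1 392.2] [49.3 70.4] 60.1
body 394 mean [0.4598 0.3055 0.0425] rect [460.9 309.6] [49.7 70.4] 85.3
pinhead 87 mean [ 0.6256 -0.331   0.0904] rect [ 625.8 -331.2] [22.1 21.6] 29.5
pinhead 84 mean [ 0.609  -0.2649  0.0905] rect [ 608.7 -264.7] [22.7 21.8] 12.4
block 1179 mean [ 0.6166 -0.2971  0.0588] rect [ 617.6 -298.8] [ 60.7 132.5] 13.9
front 961 mean [ 0.4666 -0.3667  0.0787] rect [ 475.9 -367.7] [258.3  71. ] 81.2
cratetop 1162 mean [ 0.5976 -0.0393  0.0882] rect [573.3 -36.8] [203.8 150.9] 85.4
bowl 694 mean [0.7509 0.2237 0.0495] rect [740.4 215.9] [110.4 109.9] 45.1
cup 316 mean [ 0.3341 -0.2073  0.0591] rect [ 337.1 -199.9] [68.1 69.9] 89.2
pot 421 mean [ 0.7573 -0.2048  0.0781] rect [ 757.6 -205.3] [74.  75.2] 72.1
```

View pics/c_mat.png

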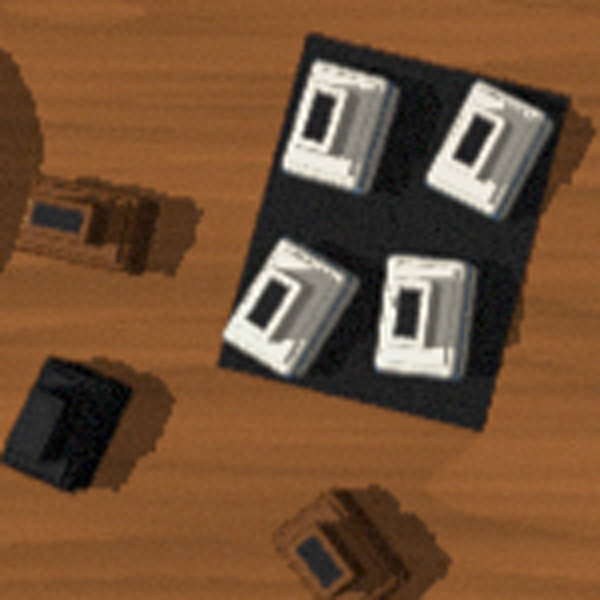

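View pics/c_cr.png

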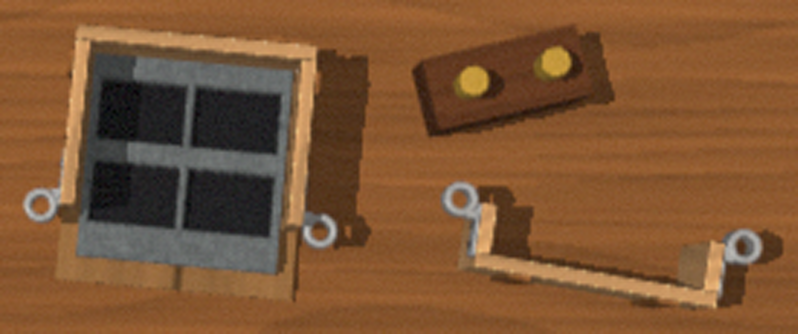

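Confirmed: the four white vases at crop (325,125), (488,150), (290,308) and (428,318) are the ones meant. The brown and black shapes are off the mat and excluded. Next I'll fit precise poses for the crate, front half and vases.

```bash
cat >> h.py <<'E'
from scipy.optimize import minimize
def sd(p,b):  # signed distance to box (x0,x1,y0,y1)
    return np.maximum(np.abs(p[:,0]-(b[0]+b[1])/2)-(b[1]-b[0])/2,np.abs(p[:,1]-(b[2]+b[3])/2)-(b[3]-b[2])/2)
def fit(n,W,win,zlo,zhi,boxes,zp,x0,soft=1.2e-3):
    u0,u1,v0,v1=win; v,u=np.mgrid[v0:v1,u0:u1]
    m=((W[v0:v1,u0:u1,2]>zlo)&(W[v0:v1,u0:u1,2]<zhi)).ravel().astype(float)
    g=onplane(n,np.c_[u.ravel(),v.ravel()],zp)[:,:2]
    def f(x):
        c,s=np.cos(x[2]),np.sin(x[2]); q=(g-x[:2])@np.array([[c,-s],[s,c]])
        D=np.min([sd(q,b) for b in boxes],0)
        return ((m-1/(1+np.exp(np.clip(D/soft,-30,30))))**2).mean()
    r=minimize(f,x0,method='Nelder-Mead',options=dict(initial_simplex=np.array(x0)+np.r_[np.zeros((1,3)),np.diag([.008,.008,.06])],xatol=1e-5,fatol=1e-9))
    return r.x,r.fun
E
python3 - <<'E'
from h import *
d=np.load('pics/top0.npy'); W=cloud('top',d)
r=np.radians
U=[(88e-3,.1,-.1,.1),(-.0465,.1,.086,.1),(-.0465,.1,-.1,-.086)]
for zl in(.07,.08):
  c,e=fit('top',W,(286,385,190,300),zl,.11,U,.0885,(.54,-.035,r(-4.6))); print('crate',c.round(4),np.degrees(c[2]).round(2),e)
F=[(-.006,.006,-.098,.098),(-.006,.046,.086,.098),(-.006,.046,-.098,-.086)]
for zl in(.06,.07):
  f,e=fit('top',W,(420,540,245,300),zl,.1,F,.0805,(.45,-.367,r(-8.8))); print('front',f.round(4),np.degrees(f[2]).round(2),e)
for x0 in[(.5757,.366,r(-15.5)),(.563,.2745,r(-26)),(.4648,.392,r(-31)),(.461,.3096,r(-6))]:
  uv=pix('top',(x0[0],x0[1],.04))[0].astype(int); win=(uv[0]-24,uv[0]+24,uv[1]-24,uv[1]+24)
  b,e=fit('top',W,win,.03,.11,[(-.035,.035,-.024,.024)],.041,x0)
  a,e2=fit('top',W,win,.062,.11,[(-.02,.02,-.012,.012)],.0745,x0)
  print('vase body',b.round(4),np.degrees(b[2]).round(1),e,'neck',a.round(4),np.degrees(a[2]).round(1),e2)
def T(x,p): c,s=np.cos(x[2]),np.sin(x[2]); return np.array([x[0]+c*p[0]-s*p[1],x[1]+s*p[0]+c*p[1]])
p=cv2.imread('pics/top0.png'); S=5
def draw(pts,col,closed=True):
  q=(pix('top',pts)+.5); q=((q-[270,190])*2.9-.5); cv2.polylines(I,[np.round(q).astype(int)],closed,col,1)
I=cv2.resize(p[190:305,270:545],None,fx=2.9,fy=2.9,interpolation=cv2.INTER_CUBIC)
for px,py in[(-28,-40),(-28,40),(42,-40),(42,40)]:
  draw([[*T(c,(px/1e3+a,py/1e3+b)),.024] for a,b in[(-.028,-.039),(.028,-.039),(.028,.039),(-.028,.039)]],(0,0,255))
t=np.linspace(0,2*np.pi,25)
for s in(1,-1):
  draw([[*T(c,(-.047+.014*np.cos(a),s*.115+.014*np.sin(a))),.062] for a in t],(0,255,0))
  draw([[*T(f,(.047+.014*np.cos(a),s*.115+.014*np.sin(a))),.0785] for a in t],(0,255,0))
draw([[*T(c,q),.09] for q in[(.1,.1),(.1,-.1),(-.0465,-.1),(-.0465,.1)]],(255,0,0))
draw([[*T(f,q),.082] for q in[(-.006,-.098),(-.006,.098),(.046,.098),(.046,-.098)]],(255,0,0))
for q in[(.6258,-.3312),(.6088,-.2648)]: draw([[q[0]+.012*np.cos(a),q[1]+.012*np.sin(a),.092] for a in t],(255,0,0))
cv2.imwrite('pics/ov.png',I)
E
```

```text
crate [ 0.5436 -0.0344 -0.0778] -4.46 0.01684218208354102
crate [ 0.5442 -0.0345 -0.0797] -4.57 0.01401943208560347
front [ 0.4508 -0.3611 -0.1545] -8.85 0.05399368100722342
front [ 0.4508 -0.3625 -0.1552] -8.9 0.04228142916830861
vase body [ 0.5754  0.3652 -0.2571] -14.7 0.013284888275569586 neck [ 0.5755  0.3654 -0.2652] -15.2 0.008358131184421759
vase body [ 0.5624  0.2736 -0.4367] -25.0 0.013899864875855619 neck [ 0.5624  0.2738 -0.4336] -24.8 0.006186167810851569
vase body [ 0.4648  0.3912 -0.5268] -30.2 0.013382529263431146 neck [ 0.4649  0.3913 -0.529 ] -30.3 0.007300585801276115
vase body [ 0.4606  0.3092 -0.0858] -4.9 0.03569250076949464 neck [ 0.4608  0.3092 -0.1025] -5.9 0.006405802750167476
```

View pics/ov.png

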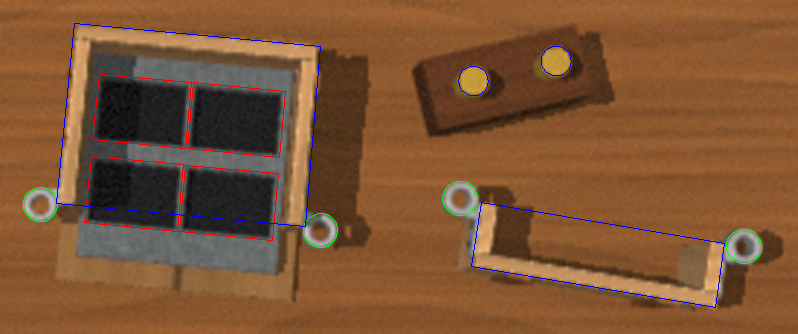

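Fits agree with the picture: neck and body poses match within about 0.5 mm, and the overlay lies on the knuckles, pockets and pins. Now a planning helper for the moves.

```bash
cat >> h.py <<'E'
C=np.array([.5439,-.0345,-.0787]); F=np.array([.4508,-.3622,-.155])
V=[(.5755,.3653,164.9),(.5624,.2737,155.1),(.4649,.3912,149.7),(.4607,.3092,174.5)]
def T(x,p): c,s=np.cos(x[2]),np.sin(x[2]); return np.array([x[0]+c*p[0]-s*p[1],x[1]+s*p[0]+c*p[1]])
def plan(*wps):
    """each wp (x,y,z,yaw_deg or None): rotate in place, then shift; prints totals in the units of the rows"""
    s=manip.sense(); p=s['tcp_pos']; M=R.from_quat(s['tool_rot']).as_matrix(); M0=M
    yaw=np.degrees(np.arctan2(M[1,0],M[0,0]))
    print('t%.1f'%s['t'],'tcp',p.round(4),'yaw %.1f'%yaw,'z',M[:,2].round(4),'F',s['force'].round(1),'gap %.3f grip %.1f'%(s['finger_gap'],s['gripper_force']),'q6 %.2f'%s['q'][5])
    for x,y,z,w in wps:
        w=yaw if w is None else w; a=np.radians(w)
        N=np.array([[np.cos(a),np.sin(a),0],[np.sin(a),-np.cos(a),0],[0,0,-1]])
        dr=R.from_matrix(M.T@N).as_rotvec()/(2*np.pi); dp=N.T@(np.array([x,y,z])-p)/.5
        print(' rot',dr.round(4),'rows>=%d'%np.ceil(np.linalg.norm(dr)/.0198),'| dp',dp.round(4),'rows>=%d'%np.ceil(np.linalg.norm(dp)/.083))
        p=np.array([x,y,z]); M=N; yaw=w
E
python3 -c "
from h import *
plan((.5,-.35,.30,164.9),(.5755,.3653,.2,None),(.5755,.3653,.118,None))"
```

```text
t0.1 tcp [ 0.1839 -0.5968  0.303 ] yaw 17.1 z [-2.e-04  2.e-03 -1.e+00] F [ 0.4 -0.4 -0.3] gap 1.000 grip 0.0 q6 -0.18
 rot [-0.000e+00 -4.000e-04 -4.105e-01] rows>=21 | dp [-0.4817  0.6412  0.0061] rows>=10
 rot [0. 0. 0.] rows>=0 | dp [0.2269 1.4205 0.2   ] rows>=18
 rot [0. 0. 0.] rows>=0 | dp [0.    0.    0.164] rows>=2
```

```bash

python3 -m crank '[{"dp":[0,0,0],"delta_rot":[0,0,-0.0187],"fingers":0.06},{"dp":[0,0,0],"delta_rot":[0,0,-0.0187],"fingers":0.06},{"dp":[0,0,0],"delta_rot":[0,0,-0.0187],"fingers":0.06},{"dp":[0,0,0],"delta_rot":[0,0,-0.0187],"fingers":0.06},{"dp":[0,0,0],"delta_rot":[0,0,-0.0187],"fingers":0.06},{"dp":[0,0,0],"delta_rot":[0,0,-0.0187],"fingers":0.06},{"dp":[0,0,0],"delta_rot":[0,0,-0.0187],"fingers":0.06},{"dp":[0,0,0],"delta_rot":[0,0,-0.0187],"fingers":0.06},{"dp":[0,0,0],"delta_rot":[0,0,-0.0187],"fingers":0.06},{"dp":[0,0,0],"delta_rot":[0,0,-0.0187],"fingers":0.06},{"dp":[0,0,0],"delta_rot":[0,0,-0.0187],"fingers":0.06}]' 40
python3 -m crank '[{"dp":[0,0,0],"delta_rot":[0,0,-0.0187],"fingers":0.06},{"dp":[0,0,0],"delta_rot":[0,0,-0.0187],"fingers":0.06},{"dp":[0,0,0],"delta_rot":[0,0,-0.0187],"fingers":0.06},{"dp":[0,0,0],"delta_rot":[0,0,-0.0187],"fingers":0.06},{"dp":[0,0,0],"delta_rot":[0,0,-0.0187],"fingers":0.06},{"dp":[0,0,0],"delta_rot":[0,0,-0.0187],"fingers":0.06},{"dp":[0,0,0],"delta_rot":[0,0,-0.0187],"fingers":0.06},{"dp":[0,0,0],"delta_rot":[0,0,-0.0187],"fingers":0.06},{"dp":[0,0,0],"delta_rot":[0,0,-0.0187],"fingers":0.06},{"dp":[0,0,0],"delta_rot":[0,0,-0.0187],"fingers":0.06},{"dp":[0,0,0],"delta_rot":[0,0,-0.0187],"fingers":0.06}]'
python3 -m crank '[{"dp":[-0.04,0.0535,0],"delta_rot":[0,0,0],"fingers":0.06},{"dp":[-0.04,0.0535,0],"delta_rot":[0,0,0],"fingers":0.06},{"dp":[-0.04,0.0535,0],"delta_rot":[0,0,0],"fingers":0.06},{"dp":[-0.04,0.0535,0],"delta_rot":[0,0,0],"fingers":0.06},{"dp":[-0.04,0.0535,0],"delta_rot":[0,0,0],"fingers":0.06},{"dp":[-0.04,0.0535,0],"delta_rot":[0,0,0],"fingers":0.06},{"dp":[-0.04,0.0535,0],"delta_rot":[0,0,0],"fingers":0.06},{"dp":[-0.04,0.0535,0],"delta_rot":[0,0,0],"fingers":0.06},{"dp":[-0.04,0.0535,0],"delta_rot":[0,0,0],"fingers":0.06},{"dp":[-0.04,0.0535,0],"delta_rot":[0,0,0],"fingers":0.06},{"dp":[-0.04,0.0535,0],"delta_rot":[0,0,0],"fingers":0.06},{"dp":[-0.04,0.0535,0],"delta_rot":[0,0,0],"fingers":0.06}]'
python3 -c "
from h import *
plan((.5755,.3653,.2,164.9),(.5755,.3653,.118,None))"
```

```text
t: 1.02
tcp_pos: [0.184, -0.597, 0.3033]
tool_rot: [0.698, 0.716, 0.0, -0.001]
force: [-0.3, -0.1, 0.4]
finger_gap: 0.528
gripper_force: 0.0
t: 1.93
tcp_pos: [0.184, -0.5969, 0.3033]
tool_rot: [0.126, 0.992, 0.001, -0.0]
force: [0.4, -0.4, -0.4]
finger_gap: 0.534
gripper_force: 0.0
t: 2.93
tcp_pos: [0.4989, -0.3466, 0.3035]
tool_rot: [0.129, 0.992, 0.0, -0.0]
force: [-0.9, -0.3, -0.1]
finger_gap: 0.53
gripper_force: 0.0
t2.9 tcp [ 0.4989 -0.3466  0.3035] yaw 165.2 z [-8.e-04  8.e-04 -1.e+00] F [-0.9 -0.3 -0.1] gap 0.530 grip 0.0 q6 -2.10
 rot [ 0.0001 -0.0002  0.0009] rows>=1 | dp [0.223  1.4146 0.2069] rows>=18
 rot [0. 0. 0.] rows>=0 | dp [0.    0.    0.164] rows>=2
```

```bash

python3 -m crank '[{"dp":[0.0112,0.0707,0],"delta_rot":[0,0,0],"fingers":0.06},{"dp":[0.0112,0.0707,0],"delta_rot":[0,0,0],"fingers":0.06},{"dp":[0.0112,0.0707,0],"delta_rot":[0,0,0],"fingers":0.06},{"dp":[0.0112,0.0707,0],"delta_rot":[0,0,0],"fingers":0.06},{"dp":[0.0112,0.0707,0],"delta_rot":[0,0,0],"fingers":0.06},{"dp":[0.0112,0.0707,0],"delta_rot":[0,0,0],"fingers":0.06},{"dp":[0.0112,0.0707,0],"delta_rot":[0,0,0],"fingers":0.06},{"dp":[0.0112,0.0707,0],"delta_rot":[0,0,0],"fingers":0.06},{"dp":[0.0112,0.0707,0],"delta_rot":[0,0,0],"fingers":0.06},{"dp":[0.0112,0.0707,0],"delta_rot":[0,0,0],"fingers":0.06}]'
python3 -m crank '[{"dp":[0.0112,0.0707,0.0207],"delta_rot":[0,0,0],"fingers":0.06},{"dp":[0.0112,0.0707,0.0207],"delta_rot":[0,0,0],"fingers":0.06},{"dp":[0.0112,0.0707,0.0207],"delta_rot":[0,0,0],"fingers":0.06},{"dp":[0.0112,0.0707,0.0207],"delta_rot":[0,0,0],"fingers":0.06},{"dp":[0.0112,0.0707,0.0207],"delta_rot":[0,0,0],"fingers":0.06},{"dp":[0.0112,0.0707,0.0207],"delta_rot":[0,0,0],"fingers":0.06},{"dp":[0.0112,0.0707,0.0207],"delta_rot":[0,0,0],"fingers":0.06},{"dp":[0.0112,0.0707,0.0207],"delta_rot":[0,0,0],"fingers":0.06},{"dp":[0.0112,0.0707,0.0207],"delta_rot":[0,0,0],"fingers":0.06},{"dp":[0.0112,0.0707,0.0207],"delta_rot":[0,0,0],"fingers":0.06},{"dp":[0,0,0],"delta_rot":[0,0,0],"fingers":0.06}]'
python3 - <<'E'
from h import *
plan((.5755,.3653,.118,164.9))
p,d=manip.snapshot('side'); cv2.imwrite('pics/s1.png',cv2.resize(p[130:250,200:400],None,fx=4,fy=4,interpolation=cv2.INTER_CUBIC)[:,:,::-1])
E
```

```text
t: 3.77
tcp_pos: [0.5336, 0.0098, 0.3036]
tool_rot: [0.129, 0.992, 0.0, -0.0]
force: [0.6, 0.0, -0.8]
finger_gap: 0.528
gripper_force: 0.0
t: 4.68
tcp_pos: [0.5687, 0.37, 0.1976]
tool_rot: [0.126, 0.992, 0.001, -0.001]
force: [0.6, 0.0, -0.3]
finger_gap: 0.528
gripper_force: 0.0
t4.7 tcp [0.5687 0.37   0.1976] yaw 165.5 z [-0.0016  0.0022 -1.    ] F [ 0.6  0.  -0.3] gap 0.528 grip 0.0 q6 -0.91
 rot [ 0.0003 -0.0003  0.0017] rows>=1 | dp [-0.0156 -0.0054  0.1591] rows>=2
```

View pics/s1.png

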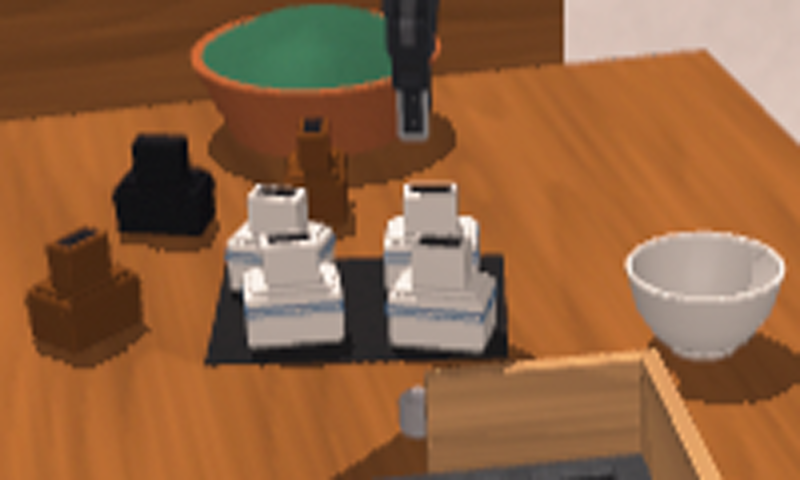

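The gripper tip at crop (412,135) stands above the rear-left neck at (430,190), and all four vases are still in place. Correcting the offset, then lowering and gripping.

```bash

python3 -m crank '[{"dp":[-0.0156,-0.0054,0],"delta_rot":[0.0003,-0.0003,0.0017],"fingers":0.06},{"dp":[0,0,0.02],"delta_rot":[0,0,0],"fingers":0.06},{"dp":[0,0,0],"delta_rot":[0,0,0],"fingers":0.06}]'
python3 -c "
from h import *
plan((.5755,.3653,.118,164.9))"
```

```text
t: 4.98
tcp_pos: [0.5769, 0.3573, 0.189]
tool_rot: [0.135, 0.991, -0.002, -0.0]
force: [0.3, -0.5, -0.4]
finger_gap: 0.53
gripper_force: 0.0
t5.0 tcp [0.5769 0.3573 0.189 ] yaw 164.5 z [-0.001  -0.0037 -1.    ] F [ 0.3 -0.5 -0.4] gap 0.530 grip 0.0 q6 -0.91
 rot [-0.0006  0.     -0.0012] rows>=1 | dp [0.0068 0.0147 0.1419] rows>=2
```

```bash

python3 -m crank '[{"dp":[0,0,0],"delta_rot":[0,0,0],"fingers":0.06},{"dp":[0,0,0],"delta_rot":[0,0,0],"fingers":0.06},{"dp":[0,0,0],"delta_rot":[0,0,0],"fingers":0.06}]'
python3 -c "
from h import *
plan((.5755,.3653,.118,164.9))"
```

```text
t: 5.23
tcp_pos: [0.5771, 0.3587, 0.1908]
tool_rot: [0.134, 0.991, -0.001, 0.001]
force: [0.2, -0.2, -0.8]
finger_gap: 0.531
gripper_force: 0.0
t5.2 tcp [0.5771 0.3587 0.1908] yaw 164.5 z [ 0.0016 -0.0022 -1.    ] F [ 0.2 -0.2 -0.8] gap 0.531 grip 0.0 q6 -0.91
 rot [-0.0003  0.0003 -0.001 ] rows>=1 | dp [0.0066 0.012  0.1457] rows>=2
```

```bash

python3 -m crank '[{"dp":[0.0066,0.012,0],"delta_rot":[-0.0003,0.0003,-0.001],"fingers":0.06},{"dp":[0,0,0.04],"delta_rot":[0,0,0],"fingers":0.06},{"dp":[0,0,0.03],"delta_rot":[0,0,0],"fingers":0.06},{"dp":[0,0,0.02],"delta_rot":[0,0,0],"fingers":0.06},{"dp":[0,0,0],"delta_rot":[0,0,0],"fingers":0.06},{"dp":[0,0,0],"delta_rot":[0,0,0],"fingers":0.06},{"dp":[0,0,0],"delta_rot":[0,0,0],"fingers":0.06},{"dp":[0,0,0],"delta_rot":[0,0,0],"fingers":0.06}]'
python3 -c "
from h import *
plan((.5755,.3653,.118,164.9))"
```

```text
t: 5.9
tcp_pos: [0.5759, 0.3665, 0.1466]
tool_rot: [0.131, 0.991, 0.001, 0.001]
force: [0.5, -1.1, 0.9]
finger_gap: 0.534
gripper_force: 0.0
t5.9 tcp [0.5759 0.3665 0.1466] yaw 165.0 z [ 2.e-03  9.e-04 -1.e+00] F [ 0.5 -1.1  0.9] gap 0.534 grip 0.0 q6 -0.91
 rot [0.0002 0.0003 0.0002] rows>=1 | dp [ 0.0001 -0.0025  0.0571] rows>=1
```

```bash

python3 -m crank '[{"dp":[0,-0.002,0.03],"delta_rot":[0.0002,0.0003,0],"fingers":0.06},{"dp":[0,0,0.027],"delta_rot":[0,0,0],"fingers":0.06},{"dp":[0,0,0],"delta_rot":[0,0,0],"fingers":0.06},{"dp":[0,0,0],"delta_rot":[0,0,0],"fingers":0.06},{"dp":[0,0,0],"delta_rot":[0,0,0],"fingers":-1},{"dp":[0,0,0],"delta_rot":[0,0,0],"fingers":-1},{"dp":[0,0,0],"delta_rot":[0,0,0],"fingers":-1},{"dp":[0,0,0],"delta_rot":[0,0,0],"fingers":-1},{"dp":[0,0,0],"delta_rot":[0,0,0],"fingers":-1},{"dp":[0,0,0],"delta_rot":[0,0,0],"fingers":-1}]' 40
python3 -c "
from h import *
x,y=T(C,(.042,.04)); print(x,y)
plan((.5755,.3653,.29,None),(x,y,.29,85.5),(x,y,.14,85.5))"
```

```text
t: 6.73
tcp_pos: [0.5748, 0.365, 0.1169]
tool_rot: [0.131, 0.991, -0.001, -0.001]
force: [0.1, -0.6, -2.0]
finger_gap: 0.278
gripper_force: 42.6
0.588914751012807 0.002074201170428905
t6.7 tcp [0.5748 0.365  0.1169] yaw 165.0 z [-2.3e-03 -9.0e-04 -1.0e+00] F [ 0.1 -0.6 -2. ] gap 0.278 grip 42.6 q6 -0.91
 rot [-0.0002 -0.0003  0.    ] rows>=1 | dp [-0.0012  0.0008 -0.3462] rows>=5
 rot [0.     0.     0.2208] rows>=12 | dp [-0.7221  0.0837  0.    ] rows>=9
 rot [0. 0. 0.] rows>=0 | dp [0.  0.  0.3] rows>=4
```

```bash

python3 -m crank '[{"dp":[0,0,-0.02],"delta_rot":[0,0,0],"fingers":-1},{"dp":[0,0,-0.04],"delta_rot":[0,0,0],"fingers":-1},{"dp":[0,0,-0.07],"delta_rot":[0,0,0],"fingers":-1},{"dp":[0,0,-0.08],"delta_rot":[0,0,0],"fingers":-1},{"dp":[0,0,-0.08],"delta_rot":[0,0,0],"fingers":-1},{"dp":[0,0,-0.056],"delta_rot":[0,0,0],"fingers":-1}]'
python3 -m crank '[{"dp":[0,0,0],"delta_rot":[0,0,0.0184],"fingers":-1},{"dp":[0,0,0],"delta_rot":[0,0,0.0184],"fingers":-1},{"dp":[0,0,0],"delta_rot":[0,0,0.0184],"fingers":-1},{"dp":[0,0,0],"delta_rot":[0,0,0.0184],"fingers":-1},{"dp":[0,0,0],"delta_rot":[0,0,0.0184],"fingers":-1},{"dp":[0,0,0],"delta_rot":[0,0,0.0184],"fingers":-1},{"dp":[0,0,0],"delta_rot":[0,0,0.0184],"fingers":-1},{"dp":[0,0,0],"delta_rot":[0,0,0.0184],"fingers":-1},{"dp":[0,0,0],"delta_rot":[0,0,0.0184],"fingers":-1},{"dp":[0,0,0],"delta_rot":[0,0,0.0184],"fingers":-1},{"dp":[0,0,0],"delta_rot":[0,0,0.0184],"fingers":-1},{"dp":[0,0,0],"delta_rot":[0,0,0.0184],"fingers":-1}]'
python3 -m crank '[{"dp":[-0.04,0.0084,0],"delta_rot":[0,0,0],"fingers":-1},{"dp":[-0.075,0.0084,0],"delta_rot":[0,0,0],"fingers":-1},{"dp":[-0.075,0.0084,0],"delta_rot":[0,0,0],"fingers":-1},{"dp":[-0.075,0.0084,0],"delta_rot":[0,0,0],"fingers":-1},{"dp":[-0.075,0.0084,0],"delta_rot":[0,0,0],"fingers":-1},{"dp":[-0.075,0.0084,0],"delta_rot":[0,0,0],"fingers":-1},{"dp":[-0.075,0.0084,0],"delta_rot":[0,0,0],"fingers":-1},{"dp":[-0.075,0.0084,0],"delta_rot":[0,0,0],"fingers":-1},{"dp":[-0.075,0.0084,0],"delta_rot":[0,0,0],"fingers":-1},{"dp":[-0.052,0.0084,0],"delta_rot":[0,0,0],"fingers":-1},{"dp":[-0.03,0,0],"delta_rot":[0,0,0],"fingers":-1}]'
python3 -m crank '[{"dp":[0,0,0],"delta_rot":[0,0,0],"fingers":-1},{"dp":[0,0,0],"delta_rot":[0,0,0],"fingers":-1},{"dp":[0,0,0],"delta_rot":[0,0,0],"fingers":-1},{"dp":[0,0,0],"delta_rot":[0,0,0],"fingers":-1}]'
python3 - <<'E'
from h import *
x,y=T(C,(.042,.04))
plan((x,y,.17,85.5),(x,y,.132,85.5))
E
```

```text
t: 7.23
tcp_pos: [0.5761, 0.3656, 0.2949]
tool_rot: [0.131, 0.991, 0.001, 0.001]
force: [0.9, 0.1, -0.4]
finger_gap: 0.271
gripper_force: 42.7
t: 8.23
tcp_pos: [0.575, 0.3652, 0.2907]
tool_rot: [0.736, 0.677, -0.001, -0.0]
force: [0.9, -0.4, -1.6]
finger_gap: 0.272
gripper_force: 42.7
t: 9.15
tcp_pos: [0.5893, -0.0016, 0.2912]
tool_rot: [0.735, 0.678, -0.001, 0.001]
force: [0.8, 0.8, -1.5]
finger_gap: 0.269
gripper_force: 42.7
t: 9.48
tcp_pos: [0.5886, 0.0033, 0.2904]
tool_rot: [0.734, 0.679, -0.001, -0.001]
force: [0.7, -0.2, -1.9]
finger_gap: 0.275
gripper_force: 42.7
t9.5 tcp [0.5886 0.0033 0.2904] yaw 85.6 z [-2.e-03 -3.e-04 -1.e+00] F [ 0.7 -0.2 -1.9] gap 0.275 grip 42.7 q6 -0.11
 rot [-0.0003  0.0001  0.0002] rows>=1 | dp [-0.0024  0.0009  0.2409] rows>=3
 rot [0. 0. 0.] rows>=0 | dp [0.    0.    0.076] rows>=1
```

```bash

python3 -m crank '[{"dp":[-0.0024,0.001,0.04],"delta_rot":[-0.0003,0.0001,0.0002],"fingers":-1},{"dp":[0,0,0.06],"delta_rot":[0,0,0],"fingers":-1},{"dp":[0,0,0.06],"delta_rot":[0,0,0],"fingers":-1},{"dp":[0,0,0.05],"delta_rot":[0,0,0],"fingers":-1},{"dp":[0,0,0.03],"delta_rot":[0,0,0],"fingers":-1},{"dp":[0,0,0],"delta_rot":[0,0,0],"fingers":-1},{"dp":[0,0,0],"delta_rot":[0,0,0],"fingers":-1},{"dp":[0,0,0],"delta_rot":[0,0,0],"fingers":-1},{"dp":[0,0,0],"delta_rot":[0,0,0],"fingers":-1}]'
python3 - <<'E'
from h import *
x,y=T(C,(.042,.04))
plan((x,y,.130,85.5))
p,d=manip.snapshot('side'); cv2.imwrite('pics/s2.png',cv2.resize(p[180:310,270:430],None,fx=4,fy=4,interpolation=cv2.INTER_CUBIC)[:,:,::-1])
E
```

```text
t: 10.23
tcp_pos: [0.5902, 0.0011, 0.1718]
tool_rot: [0.735, 0.679, 0.001, 0.001]
force: [0.2, -0.5, -1.2]
finger_gap: 0.277
gripper_force: 42.6
t10.2 tcp [0.5902 0.0011 0.1718] yaw 85.5 z [ 3.2e-03 -8.0e-04 -1.0e+00] F [ 0.2 -0.5 -1.2] gap 0.277 grip 42.6 q6 -0.11
 rot [ 0.0005  0.0001 -0.0001] rows>=1 | dp [ 0.0017 -0.0027  0.0835] rows>=2
```

View pics/s2.png

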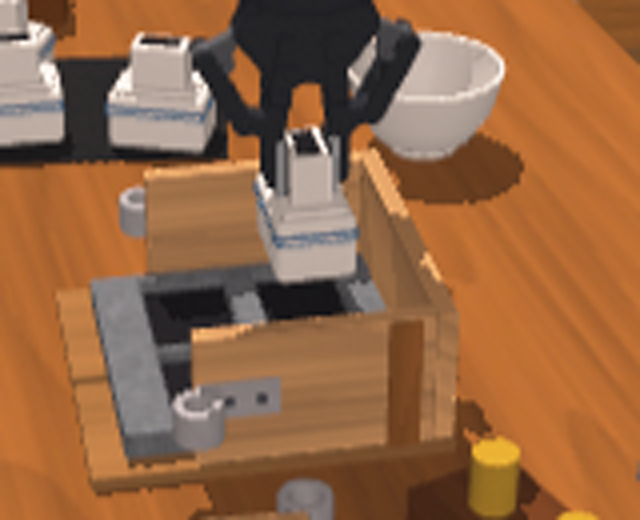

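The vase hangs upright over the rear-left pocket (crop 300,300) and is square with the crate. Lowering it.

```bash

python3 -m crank '[{"dp":[0.001,-0.002,0.03],"delta_rot":[0.0003,0,0],"fingers":-1},{"dp":[0,0,0.02],"delta_rot":[0,0,0],"fingers":-1},{"dp":[0,0,0.012],"delta_rot":[0,0,0],"fingers":-1},{"dp":[0,0,0.01],"delta_rot":[0,0,0],"fingers":-1},{"dp":[0,0,0.006],"delta_rot":[0,0,0],"fingers":-1},{"dp":[0,0,0],"delta_rot":[0,0,0],"fingers":-1},{"dp":[0,0,0],"delta_rot":[0,0,0],"fingers":-1},{"dp":[0,0,0],"delta_rot":[0,0,0],"fingers":-1}]'
python3 -c "
from h import *
x,y=T(C,(.042,.04))
plan((x,y,.128,85.5))"
```

```text
t: 10.95
tcp_pos: [0.5889, 0.0036, 0.1354]
tool_rot: [0.735, 0.678, 0.001, -0.001]
force: [-4.2, 9.5, 22.8]
finger_gap: 0.27
gripper_force: 47.4
t10.9 tcp [0.5889 0.0036 0.1354] yaw 85.3 z [ 0.0013  0.0029 -1.    ] F [-4.2  9.5 22.8] gap 0.270 grip 47.4 q6 -0.11
 rot [ 0.0002 -0.0005 -0.0005] rows>=1 | dp [-0.003   0.0003  0.0147] rows>=1
```

```bash

python3 -m crank '[{"dp":[0.004,-0.002,-0.002],"delta_rot":[0,0,0],"fingers":-1},{"dp":[0,0,0],"delta_rot":[0,0,0],"fingers":-1},{"dp":[0,0,0.002],"delta_rot":[0,0,0],"fingers":-1},{"dp":[0,0,0],"delta_rot":[0,0,0],"fingers":-1},{"dp":[0,0,0],"delta_rot":[0,0,0],"fingers":-1}]'
python3 -c "
from h import *
x,y=T(C,(.042,.04))
plan((x,y,.128,85.5))"
```

```text
t: 11.37
tcp_pos: [0.5887, 0.0043, 0.135]
tool_rot: [0.735, 0.678, 0.001, 0.001]
force: [-2.1, 5.7, 18.6]
finger_gap: 0.274
gripper_force: 46.9
t11.4 tcp [0.5887 0.0043 0.135 ] yaw 85.4 z [ 2.8e-03  6.0e-04 -1.0e+00] F [-2.1  5.7 18.6] gap 0.274 grip 46.9 q6 -0.10
 rot [ 0.0004 -0.0001 -0.0004] rows>=1 | dp [-0.0045  0.0007  0.0139] rows>=1
```

```bash

python3 -m crank '[{"dp":[0.004,-0.001,0],"delta_rot":[0,0,0],"fingers":-1},{"dp":[0,0,0],"delta_rot":[0,0,0],"fingers":-1},{"dp":[0,0,0],"delta_rot":[0,0,0],"fingers":-1},{"dp":[0,0,0],"delta_rot":[0,0,0],"fingers":-1}]'
python3 -c "
from h import *
x,y=T(C,(.042,.04))
plan((x,y,.128,85.5))"
```

```text
t: 11.7
tcp_pos: [0.5887, 0.0053, 0.1345]
tool_rot: [0.735, 0.678, 0.001, 0.002]
force: [-2.3, 1.4, 15.1]
finger_gap: 0.273
gripper_force: 46.6
t11.7 tcp [0.5887 0.0053 0.1345] yaw 85.4 z [ 0.0033 -0.0014 -1.    ] F [-2.3  1.4 15.1] gap 0.273 grip 46.6 q6 -0.10
 rot [ 0.0005  0.0002 -0.0002] rows>=1 | dp [-0.0063  0.001   0.0131] rows>=1
```

```bash

python3 -m crank '[{"dp":[0.003,-0.002,0],"delta_rot":[0,0,0],"fingers":-1},{"dp":[0,0,0],"delta_rot":[0,0,0],"fingers":-1},{"dp":[0,0,0],"delta_rot":[0,0,0],"fingers":-1},{"dp":[0,0,0],"delta_rot":[0,0,0],"fingers":-1}]'
python3 - <<'E'
from h import *
x,y=T(C,(.042,.04))
plan((x,y,.128,85.5))
for n,w in (('side',(270,430,180,310)),('top',(280,390,190,300))):
    p,d=manip.snapshot(n); np.save(f'pics/{n}3.npy',d); a,b,c,e=w
    cv2.imwrite(f'pics/{n}3.png',cv2.resize(p[c:e,a:b],None,fx=4.5,fy=4.5,interpolation=cv2.INTER_CUBIC)[:,:,::-1])
E
```

```text
t: 12.03
tcp_pos: [0.5885, 0.006, 0.1342]
tool_rot: [0.734, 0.679, 0.001, 0.003]
force: [-0.4, -1.2, 12.3]
finger_gap: 0.275
gripper_force: 46.1
t12.0 tcp [0.5885 0.006  0.1342] yaw 85.5 z [ 0.0049 -0.0028 -1.    ] F [-0.4 -1.2 12.3] gap 0.275 grip 46.1 q6 -0.10
 rot [ 0.0008  0.0004 -0.0001] rows>=1 | dp [-0.0078  0.0014  0.0123] rows>=1
```

View pics/side3.png

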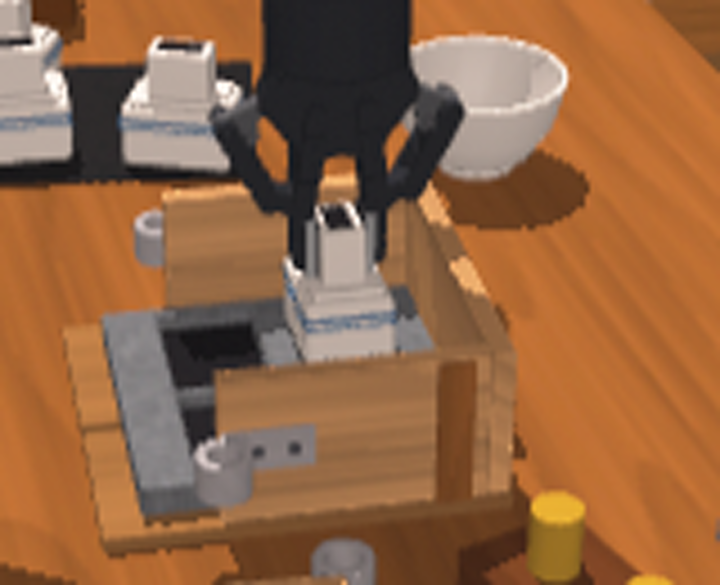

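```bash
python3 - <<'E'
from h import *
W=cloud('side',np.load('pics/side3.npy'))
for n,(u,v) in dict(necktop=(345,226),necktopL=(341,226),bodytop_front=(346,243),bodytopL=(340,243),boardgrey=(300,270),wallR=(330,259),wallmid=(350,257)).items():
    print(n,W[v-1:v+2,u-1:u+2].reshape(-1,3).mean(0).round(4),W[v,u].round(4))
# expected pixels if seated, and if 6mm higher
for dz in(0,.006):
  for loc in[(.042+.024,.005),(.042-.024,.005)]:
    print(dz,loc,[((pix('side',(*T(C,loc),z+dz))[0]-[270,180])*4.5).round(0) for z in(.014,.054)])
  print('neck',[((pix('side',(*T(C,(.042+a,.04+b)),.088+dz))[0]-[270,180])*4.5).round(0) for a in(-.012,.012) for b in(-.02,.02)])
E
```

```text
necktop [0.5939 0.0137 0.0946] [0.5943 0.0151 0.0938]
necktopL [ 0.5507 -0.1023  0.1621] [0.5846 0.0161 0.0947]
bodytop_front [ 0.5873 -0.018   0.0665] [ 0.5871 -0.0188  0.0669]
bodytopL [ 0.5732 -0.0158  0.0674] [ 0.5733 -0.0157  0.0674]
boardgrey [ 0.4701 -0.0392  0.024 ] [ 0.4697 -0.0415  0.0256]
wallR [ 0.5497 -0.011   0.0237] [ 0.5496 -0.0114  0.024 ]
wallmid [ 0.5924 -0.0353  0.037 ] [ 0.5913 -0.0389  0.0394]
0 (0.066, 0.005) [array([391., 378.]), array([392., 314.])]
0 (0.018000000000000002, 0.005) [array([303., 387.]), array([302., 323.])]
neck [array([320., 250.]), array([305., 213.]), array([365., 246.]), array([349., 209.])]
0.006 (0.066, 0.005) [array([391., 368.]), array([393., 304.])]
0.006 (0.018000000000000002, 0.005) [array([303., 378.]), array([302., 313.])]
neck [array([320., 240.]), array([305., 204.]), array([365., 236.]), array([349., 199.])]
```

View pics/top3.png

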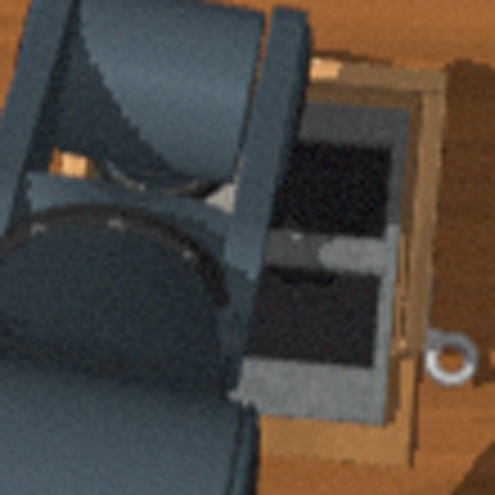

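```bash
python3 - <<'E'
from h import *
W=cloud('side',np.load('pics/side3.npy'))
c,s=np.cos(C[2]),np.sin(C[2])
def cr(P): return np.c_[(P[...,:2].reshape(-1,2)-C[:2])@np.array([[c,-s],[s,c]]),P[...,2].ravel()]*1000
for v in range(222,262,2):
    print(v,[tuple(cr(W[v,u:u+3].mean(0)[None])[0].round(0).astype(int)) for u in(338,343,347,351,355)])
E
```

```text
222 [(np.int64(28), np.int64(33), np.int64(118)), (np.int64(51), np.int64(88), np.int64(86)), (np.int64(61), np.int64(87), np.int64(85)), (np.int64(59), np.int64(33), np.int64(114)), (np.int64(69), np.int64(38), np.int64(111))]
224 [(np.int64(31), np.int64(50), np.int64(102)), (np.int64(51), np.int64(87), np.int64(81)), (np.int64(58), np.int64(76), np.int64(86)), (np.int64(59), np.int64(32), np.int64(109)), (np.int64(69), np.int64(34), np.int64(107))]
226 [(np.int64(29), np.int64(41), np.int64(102)), (np.int64(44), np.int64(53), np.int64(94)), (np.int64(53), np.int64(49), np.int64(96)), (np.int64(59), np.int64(33), np.int64(103)), (np.int64(77), np.int64(68), np.int64(83))]
228 [(np.int64(28), np.int64(34), np.int64(101)), (np.int64(41), np.int64(42), np.int64(95)), (np.int64(50), np.int64(38), np.int64(96)), (np.int64(60), np.int64(37), np.int64(96)), (np.int64(77), np.int64(69), np.int64(77))]
230 [(np.int64(-42), np.int64(-319), np.int64(297)), (np.int64(39), np.int64(31), np.int64(96)), (np.int64(48), np.int64(28), np.int64(96)), (np.int64(59), np.int64(34), np.int64(92)), (np.in
[... 2686 characters left out ...]
, np.int64(6), np.int64(42))]
256 [(np.int64(23), np.int64(7), np.int64(40)), (np.int64(34), np.int64(4), np.int64(41)), (np.int64(44), np.int64(6), np.int64(39)), (np.int64(54), np.int64(6), np.int64(38)), (np.int64(63), np.int64(5), np.int64(37))]
258 [(np.int64(22), np.int64(4), np.int64(37)), (np.int64(34), np.int64(4), np.int64(35)), (np.int64(44), np.int64(3), np.int64(34)), (np.int64(53), np.int64(2), np.int64(34)), (np.int64(49), np.int64(-56), np.int64(70))]
260 [(np.int64(4), np.int64(-86), np.int64(89)), (np.int64(15), np.int64(-88), np.int64(90)), (np.int64(24), np.int64(-88), np.int64(89)), (np.int64(32), np.int64(-93), np.int64(91)), (np.int64(40), np.int64(-94), np.int64(90))]
```

```bash

python3 -m crank '[{"dp":[0,0,0.003],"delta_rot":[0.0004,0.0004,0],"fingers":-1},{"dp":[0,0,0],"delta_rot":[0,0,0],"fingers":-1},{"dp":[0,0,0],"delta_rot":[0,0,0],"fingers":-1},{"dp":[0,0,0],"delta_rot":[0,0,0],"fingers":-1}]'
python3 -c "
from h import *
x,y=T(C,(.042,.04))
plan((x,y,.128,85.5)); print(manip.sense()['ft_torque'])"
```

```text
t: 12.47
tcp_pos: [0.5887, 0.0069, 0.1332]
tool_rot: [0.735, 0.678, 0.002, 0.001]
force: [-0.1, 2.4, 14.6]
finger_gap: 0.273
gripper_force: 47.9
t12.5 tcp [0.5887 0.0069 0.1332] yaw 85.4 z [ 0.0033  0.0013 -1.    ] F [-0.1  2.4 14.6] gap 0.273 grip 47.9 q6 -0.10
 rot [ 0.0005 -0.0002 -0.0002] rows>=1 | dp [-0.0095  0.0012  0.0103] rows>=1
[-0.20072922  0.14180787 -0.01913304]
```

```bash

python3 -m crank '[{"dp":[0.003,0,0.001],"delta_rot":[0.0004,0,0],"fingers":-1},{"dp":[0,0,0],"delta_rot":[0,0,0],"fingers":-1},{"dp":[0.002,0,0.001],"delta_rot":[0,0,0],"fingers":-1},{"dp":[0,0,0],"delta_rot":[0,0,0],"fingers":-1},{"dp":[0,0,0],"delta_rot":[0,0,0],"fingers":-1}]'
python3 -c "
from h import *
x,y=T(C,(.042,.04))
plan((x,y,.128,85.5)); print(manip.sense()['ft_torque'])"
```

```text
t: 12.88
tcp_pos: [0.589, 0.0084, 0.1321]
tool_rot: [0.734, 0.679, 0.0, 0.0]
force: [-0.7, -1.4, 13.5]
finger_gap: 0.273
gripper_force: 50.7
t12.9 tcp [0.589  0.0084 0.1321] yaw 85.5 z [ 1.1e-03 -3.0e-04 -1.0e+00] F [-0.7 -1.4 13.5] gap 0.273 grip 50.7 q6 -0.10
 rot [ 0.0002  0.     -0.0001] rows>=1 | dp [-0.0127  0.0008  0.0081] rows>=1
[-0.89275973  0.15599155 -0.03323506]
```

```bash
cat >> h.py <<'E'
def cr(P): c,s=np.cos(C[2]),np.sin(C[2]); return np.c_[(P[...,:2].reshape(-1,2)-C[:2])@np.array([[c,-s],[s,c]]),P[...,2].ravel()]*1000
E
python3 - <<'E'
from h import *
p,d=manip.snapshot('side'); W=cloud('side',d)
cv2.imwrite('pics/s4.png',cv2.resize(p[200:280,300:400],None,fx=7,fy=7,interpolation=cv2.INTER_CUBIC)[:,:,::-1])
for v in range(226,262,2):
    print(v,[tuple(int(a) for a in cr(W[v,u:u+3].mean(0)[None])[0].round(0)) for u in(343,347,351,355)])
E
```

```text
226 [(44, 55, 93), (54, 55, 92), (60, 37, 101), (77, 71, 81)]
228 [(-32, -311, 295), (51, 40, 95), (60, 36, 97), (78, 71, 75)]
230 [(39, 32, 95), (49, 31, 95), (60, 36, 91), (78, 72, 69)]
232 [(38, 27, 93), (48, 27, 92), (60, 36, 86), (-5, -284, 270)]
234 [(38, 27, 87), (48, 27, 86), (60, 37, 79), (78, 73, 57)]
236 [(38, 25, 83), (47, 23, 83), (60, 38, 74), (78, 73, 52)]
238 [(38, 24, 78), (48, 26, 76), (60, 35, 69), (82, 86, 38)]
240 [(38, 25, 72), (48, 26, 71), (60, 38, 62), (82, 88, 31)]
242 [(38, 23, 68), (47, 23, 67), (57, 22, 67), (82, 87, 26)]
244 [(36, 14, 68), (46, 15, 66), (56, 15, 65), (76, 59, 37)]
246 [(36, 13, 63), (45, 9, 64), (54, 8, 64), (68, 26, 52)]
248 [(35, 10, 60), (44, 8, 59), (54, 7, 59), (64, 9, 56)]
250 [(34, 6, 56), (44, 7, 55), (54, 8, 53), (64, 7, 52)]
252 [(34, 6, 51), (44, 7, 49), (54, 7, 48), (63, 5, 48)]
254 [(34, 5, 46), (44, 6, 44), (54, 6, 43), (64, 6, 42)]
256 [(35, 6, 40), (44, 5, 39), (54, 7, 37), (64, 6, 36)]
258 [(34, 3, 36), (44, 4, 34), (54, 4, 33), (49, -57, 72)]
260 [(15, -87, 89), (23, -90, 90), (32, -92, 90), (40, -93, 90)]
```

View pics/s4.png

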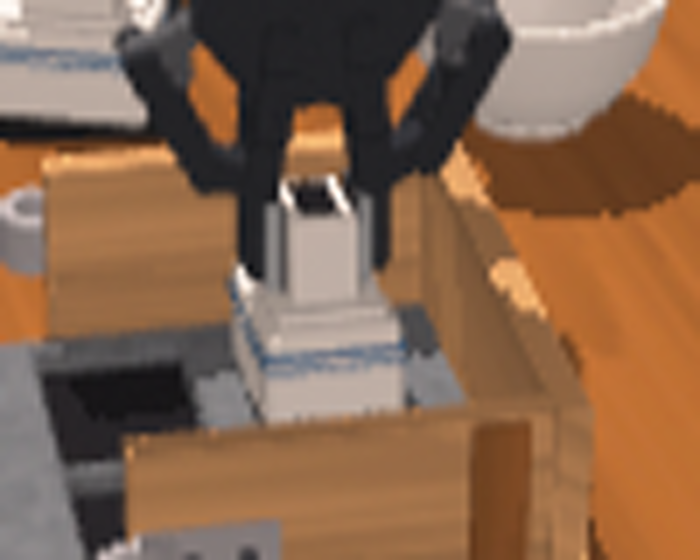

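The vase is leaning: its neck face runs from y=28 mm at the top to 23 mm below. The -y end of the foot caught on the rib and the vase pivoted in the pads. I'll lift it, set it flat on the board's 30 mm front strip, release it and re-measure.

```bash

python3 -m crank '[{"dp":[-0.004,0,-0.03],"delta_rot":[0,0,0],"fingers":-1},{"dp":[0,0,-0.05],"delta_rot":[0,0,0],"fingers":-1},{"dp":[0,0,-0.02],"delta_rot":[0,0,0],"fingers":-1},{"dp":[0,0,0],"delta_rot":[0,0,0],"fingers":-1},{"dp":[0,0,0],"delta_rot":[0,0,0],"fingers":-1},{"dp":[0,0,0],"delta_rot":[0,0,0],"fingers":-1}]'
python3 -c "
from h import *
x,y=T(C,(-.069,.04))
plan((x,y,.18,85.5),(x,y,.15,85.5))"
```

```text
t: 13.43
tcp_pos: [0.5857, 0.0076, 0.1777]
tool_rot: [0.735, 0.678, -0.002, -0.004]
force: [-0.7, 0.1, -1.8]
finger_gap: 0.271
gripper_force: 47.3
t13.4 tcp [0.5857 0.0076 0.1777] yaw 85.4 z [-0.0088  0.0032 -1.    ] F [-0.7  0.1 -1.8] gap 0.271 grip 47.3 q6 -0.10
 rot [-0.0014 -0.0004 -0.0002] rows>=1 | dp [-0.0104 -0.2147 -0.0046] rows>=3
 rot [0. 0. 0.] rows>=0 | dp [0.   0.   0.06] rows>=1
```

```bash

python3 -m crank '[{"dp":[-0.0026,-0.05,0],"delta_rot":[-0.0014,0,0],"fingers":-1},{"dp":[-0.0026,-0.06,0],"delta_rot":[0,0,0],"fingers":-1},{"dp":[-0.0026,-0.06,0],"delta_rot":[0,0,0],"fingers":-1},{"dp":[-0.0026,-0.045,0],"delta_rot":[0,0,0],"fingers":-1},{"dp":[0,0,0.03],"delta_rot":[0,0,0],"fingers":-1},{"dp":[0,0,0.02],"delta_rot":[0,0,0],"fingers":-1},{"dp":[0,0,0],"delta_rot":[0,0,0],"fingers":-1},{"dp":[0,0,0.01],"delta_rot":[0,0,0],"fingers":-1},{"dp":[0,0,0.01],"delta_rot":[0,0,0],"fingers":-1},{"dp":[0,0,0],"delta_rot":[0,0,0],"fingers":-1},{"dp":[0,0,0],"delta_rot":[0,0,0],"fingers":-1}]'
python3 -c "
from h import *
x,y=T(C,(-.069,.04))
plan((x,y,.14,85.5))"
```

```text
t: 14.35
tcp_pos: [0.479, 0.0109, 0.1434]
tool_rot: [0.735, 0.678, 0.001, -0.0]
force: [-0.7, 0.0, -1.7]
finger_gap: 0.274
gripper_force: 47.1
t14.3 tcp [0.479  0.0109 0.1434] yaw 85.4 z [ 0.0013  0.0022 -1.    ] F [-0.7  0.  -1.7] gap 0.274 grip 47.1 q6 -0.14
 rot [ 0.0002 -0.0004 -0.0002] rows>=1 | dp [-0.0003 -0.0015  0.0067] rows>=1
```

```bash

python3 -m crank '[{"dp":[0,0,0.008],"delta_rot":[0,0,0],"fingers":-1},{"dp":[0,0,0],"delta_rot":[0,0,0],"fingers":-1},{"dp":[0,0,0.004],"delta_rot":[0,0,0],"fingers":-1},{"dp":[0,0,0],"delta_rot":[0,0,0],"fingers":-1},{"dp":[0,0,0],"delta_rot":[0,0,0],"fingers":-1}]'
python3 -c "
from h import *
x,y=T(C,(-.069,.04))
plan((x,y,.14,85.5)); print(manip.sense()['ft_torque'])"
```

```text
t: 14.77
tcp_pos: [0.4796, 0.0104, 0.1402]
tool_rot: [0.735, 0.678, 0.002, 0.001]
force: [-3.8, -3.1, 20.1]
finger_gap: 0.275
gripper_force: 51.0
t14.8 tcp [0.4796 0.0104 0.1402] yaw 85.4 z [ 4.8e-03  9.0e-04 -1.0e+00] F [-3.8 -3.1 20.1] gap 0.275 grip 51.0 q6 -0.14
 rot [ 0.0007 -0.0002 -0.0001] rows>=1 | dp [ 0.0006 -0.0026  0.0004] rows>=1
[0.09137781 0.72296159 0.09254568]
```

```bash

python3 -m crank '[{"dp":[0,0,-0.003],"delta_rot":[0,0,0],"fingers":0.06},{"dp":[0,0,0],"delta_rot":[0,0,0],"fingers":0.06},{"dp":[0,0,0],"delta_rot":[0,0,0],"fingers":0.06},{"dp":[0,0,-0.02],"delta_rot":[0,0,0],"fingers":0.06},{"dp":[0,0,-0.06],"delta_rot":[0,0,0],"fingers":0.06},{"dp":[0,0,-0.08],"delta_rot":[0,0,0],"fingers":0.06},{"dp":[0,0,-0.08],"delta_rot":[0,0,0],"fingers":0.06},{"dp":[0,0,-0.04],"delta_rot":[0,0,0],"fingers":0.06}]'
python3 -m crank '[{"dp":[0.07,0,0],"delta_rot":[0,0,0],"fingers":0.06},{"dp":[0.08,0,0],"delta_rot":[0,0,0],"fingers":0.06},{"dp":[0.08,0,0],"delta_rot":[0,0,0],"fingers":0.06},{"dp":[0.08,0,0],"delta_rot":[0,0,0],"fingers":0.06},{"dp":[0.08,0,0],"delta_rot":[0,0,0],"fingers":0.06},{"dp":[0.06,0,0],"delta_rot":[0,0,0],"fingers":0.06},{"dp":[0.04,0,0],"delta_rot":[0,0,0],"fingers":0.06},{"dp":[0,0,0],"delta_rot":[0,0,0],"fingers":0.06},{"dp":[0,0,0],"delta_rot":[0,0,0],"fingers":0.06}]'
python3 - <<'E'
from h import *
p,d=manip.snapshot('top'); np.save('pics/t5.npy',d); W=cloud('top',d)
cv2.imwrite('pics/t5.png',cv2.resize(p[185:305,135:395],None,fx=3,fy=3,interpolation=cv2.INTER_CUBIC)[:,:,::-1])
x0=(.476,.0113,np.radians(85.5))
uv=pix('top',(x0[0],x0[1],.07))[0].astype(int); win=(uv[0]-22,uv[0]+22,uv[1]-22,uv[1]+22)
a,e2=fit('top',W,win,.08,.12,[(-.02,.02,-.012,.012)],.0965,x0); b,e1=fit('top',W,win,.05,.12,[(-.035,.035,-.024,.024)],.063,x0)
U=[(88e-3,.1,-.1,.1),(-.0465,.1,.086,.1),(-.0465,.1,-.1,-.086)]
c,e=fit('top',W,(300,385,190,300),.08,.11,U,.0885,C)
print(a.round(4),np.degrees(a[2]),e2,b.round(4),np.degrees(b[2]),e1,'crate',c.round(4),'incrate',cr(np.array([[*a[:2],0]])),cr(np.array([[*b[:2],0]])))
plan()
E
```

```text
t: 15.43
tcp_pos: [0.4799, 0.0105, 0.2835]
tool_rot: [0.735, 0.678, 0.003, 0.002]
force: [-0.0, 0.7, -0.2]
finger_gap: 0.531
gripper_force: 0.0
t: 16.18
tcp_pos: [0.4977, 0.2557, 0.2797]
tool_rot: [0.734, 0.679, 0.001, -0.0]
force: [-0.2, -1.0, 0.1]
finger_gap: 0.534
gripper_force: 0.0
[4.7770e-01 1.3000e-03 1.5182e+00] 86.98613910601837 0.03261219403573594 [4.7770e-01 1.4000e-03 1.4978e+00] 85.81794370813782 0.043227447870630875 crate [ 0.5443 -0.0334 -0.0808] incrate [[-68.85215893  30.4660312    0.        ]] [[-68.8151534   30.58376913   0.        ]]
t16.2 tcp [0.4977 0.2547 0.2797] yaw 85.5 z [ 0.001   0.0013 -1.    ] F [-0.8 -0.1 -0.4] gap 0.529 grip 0.0 q6 0.35
```

View pics/t5.png

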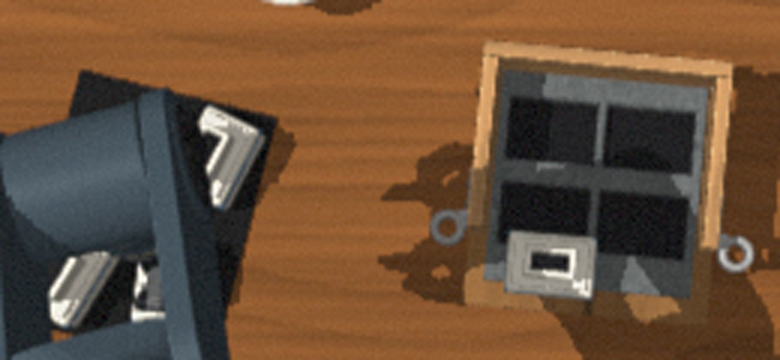

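```bash
python3 - <<'E'
from h import *
W=cloud('top',np.load('pics/t5.npy'))
for win in[(300,338,255,288),(302,336,258,286)]:
  x0=(.477,.008,np.radians(85.5))
  a,e2=fit('top',W,win,.084,.12,[(-.02,.02,-.012,.012)],.0965,x0); b,e1=fit('top',W,win,.05,.12,[(-.035,.035,-.024,.024)],.063,x0)
  print(a.round(4),np.degrees(a[2]),e2,b.round(4),np.degrees(b[2]),e1,cr(np.array([[*a[:2],0],[*b[:2],0]])).round(1))
  S=W[win[2]:win[3],win[0]:win[1]]; m=S[...,2]>.084; print(cr(S[m]).mean(0),m.sum()); m=(S[...,2]>.05); print(cr(S[m]).mean(0),m.sum())
E
```

```text
[4.7770e-01 1.3000e-03 1.5176e+00] 86.9507894150345 0.009679442448042362 [4.7770e-01 1.4000e-03 1.4979e+00] 85.82333937589495 0.01890440485886345 [[-68.8  30.5   0. ]
 [-68.8  30.6   0. ]]
[-71.66874835  29.81708766 151.18887312] 185
[-70.20986795  30.20483738  90.72228452] 610
[4.7770e-01 1.3000e-03 1.5176e+00] 86.9507894150345 0.012750021880087777 [4.7770e-01 1.4000e-03 1.4978e+00] 85.81755355066981 0.02487845259161459 [[-68.8  30.5   0. ]
 [-68.8  30.6   0. ]]
[-71.66874835  29.81708766 151.18887312] 185
[-70.20986795  30.20483738  90.72228452] 610
```

```bash
python3 - <<'E'
from h import *
p,d=manip.snapshot('top'); cv2.imwrite('pics/t6.png',p[:,:,::-1]); g=p.mean(2)
W=cloud('top',d)
for v in (266,275,281): print(v,'u298..',g[v,298:340].astype(int)); print('   z',(W[v,298:340,2]*1000).astype(int))
print(248,g[248,295:375].astype(int))
for y in(77,3,-3,-77): print('pocket edge y',y,pix('top',(*T(C,(-.028,y/1e3)),.024))[0].round(1))
for y in(65.5,-4.5): print('vase edge',y,pix('top',(*T(C,(-.069,y/1e3)),.064))[0].round(1))
E
```

```text
266 u298.. [ 63  59  58  58  56  56 101 136 132 147 148 143 126 132 127 131 136 133
 134 147 143 146 145 141 142 139 145 145 139 145 147 142 137 137 143 109
  37  19  22  16  25  23]
   z [27 23 20 24 24 23 59 63 67 58 67 68 70 90 67 64 65 64 68 66 69 66 62 63
 68 61 71 72 63 70 67 71 63 66 62 63 13 10 17 11 10 17]
275 u298.. [112 114 111 115 110 106 132 133 151 149 149 131 156 146 134 137 139 139
 163 181 182 183 178 147 136 106 150 235 182 150 149 149 146 144 132  74
  61  57  62  61  59  67]
   z [  21   20   18   26   22   59   63   63   70   62   60   99   95   95
   97   91   98   97   94  104   91   97   99   99   92   98   97  100
   93   66   64   73   66   66 1533   24   18   22   25   25   25   23]
281 u298.. [109 104 104 111 107  98 127 135 136 137 127 135 135 138 136 139 139 140
 143 152 150 148 137 139 142 126 133 139 145 171 209 223 163 199 113  64
  59  63  71  65  66  64]
   z [   5    9    5    7    3   59   62   57   67 1533   61   60   67   60
   61   63   66   61   67   65   64   61   63   67   61   68   64   60
   62   64   63   70   61   56   55   13   26   20   24   25   26   19]
248 [ 82  80  64  64  65  64  61  31  24  25  18  23  22  21  19  15  23  23
  12  17  23  26  20  21  24  27  21  24  29  29  24  26  26  32  29  33
  35  67  70  61  39  46  44  52  54  49  49  56  66  59  61  65  64  64
  61  63  62  62  65  60  59  61  63  64  67  68  84 114 116 116 114 111
 109  80  93  93 160 148 139 142]
pocket edge y 77 [300.7 255. ]
pocket edge y 3 [330.9 257.8]
pocket edge y -3 [333.4 258. ]
pocket edge y -77 [363.7 260.8]
vase edge 65.5 [303.3 271.3]
vase edge -4.5 [332.8 274. ]
```

```bash
python3 -c "
from h import *
plan((.4777,.0015,.26,85.5),(.4777,.0015,.17,85.5),(.4777,.0015,.14,85.5))"
```

```text
t16.3 tcp [0.4978 0.254  0.2796] yaw 85.4 z [ 8.0e-04  1.3e-03 -1.0e+00] F [ 0.5  0.8 -0.3] gap 0.524 grip 0.0 q6 0.35
 rot [ 0.0001 -0.0002 -0.0003] rows>=1 | dp [-5.067e-01 -5.000e-04  3.920e-02] rows>=7
 rot [0. 0. 0.] rows>=0 | dp [0.   0.   0.18] rows>=3
 rot [0. 0. 0.] rows>=0 | dp [0.   0.   0.06] rows>=1
```

```bash

python3 -m crank '[{"dp":[-0.05,0,0],"delta_rot":[0,0,0],"fingers":0.06},{"dp":[-0.08,0,0],"delta_rot":[0,0,0],"fingers":0.06},{"dp":[-0.08,0,0],"delta_rot":[0,0,0],"fingers":0.06},{"dp":[-0.08,0,0],"delta_rot":[0,0,0],"fingers":0.06},{"dp":[-0.08,0,0.02],"delta_rot":[0,0,0],"fingers":0.06},{"dp":[-0.07,0,0.02],"delta_rot":[0,0,0],"fingers":0.06},{"dp":[-0.05,0,0.04],"delta_rot":[0,0,0],"fingers":0.06},{"dp":[-0.0167,0,0.06],"delta_rot":[0,0,0],"fingers":0.06},{"dp":[0,0,0.04],"delta_rot":[0,0,0],"fingers":0.06},{"dp":[0,0,0],"delta_rot":[0,0,0],"fingers":0.06},{"dp":[0,0,0],"delta_rot":[0,0,0],"fingers":0.06},{"dp":[0,0,0],"delta_rot":[0,0,0],"fingers":0.06}]'
python3 -m crank '[{"dp":[0,0,0],"delta_rot":[0,0,0],"fingers":0.06},{"dp":[0,0,0],"delta_rot":[0,0,0],"fingers":0.06}]'
python3 -c "
from h import *
plan((.4777,.0015,.14,85.5))"
```

```text
t: 17.28
tcp_pos: [0.4784, 0.002, 0.19]
tool_rot: [0.735, 0.678, 0.002, 0.0]
force: [-0.1, -0.4, 0.3]
finger_gap: 0.529
gripper_force: 0.0
t: 17.45
tcp_pos: [0.4788, 0.0027, 0.1905]
tool_rot: [0.735, 0.679, 0.002, 0.001]
force: [1.0, -0.2, -0.4]
finger_gap: 0.528
gripper_force: 0.0
t17.4 tcp [0.4788 0.0027 0.1905] yaw 85.5 z [ 0.0047  0.0014 -1.    ] F [ 1.  -0.2 -0.4] gap 0.528 grip 0.0 q6 -0.15
 rot [ 0.0007 -0.0003 -0.0001] rows>=1 | dp [-0.0025 -0.0021  0.101 ] rows>=2
```

```bash

python3 -m crank '[{"dp":[-0.002,-0.002,0.04],"delta_rot":[0.0005,0,0],"fingers":0.06},{"dp":[0,0,0.04],"delta_rot":[0,0,0],"fingers":0.06},{"dp":[0,0,0.021],"delta_rot":[0,0,0],"fingers":0.06},{"dp":[0,0,0],"delta_rot":[0,0,0],"fingers":0.06},{"dp":[0,0,0],"delta_rot":[0,0,0],"fingers":-1},{"dp":[0,0,0],"delta_rot":[0,0,0],"fingers":-1},{"dp":[0,0,0],"delta_rot":[0,0,0],"fingers":-1},{"dp":[0,0,0],"delta_rot":[0,0,0],"fingers":-1},{"dp":[0,0,0],"delta_rot":[0,0,0],"fingers":-1},{"dp":[0,0,-0.03],"delta_rot":[0,0,0],"fingers":-1},{"dp":[0,0,-0.07],"delta_rot":[0,0,0],"fingers":-1},{"dp":[0,0,-0.07],"delta_rot":[0,0,0],"fingers":-1}]' 60
python3 -m crank '[{"dp":[0,0,0],"delta_rot":[0,0,0],"fingers":-1},{"dp":[0,0,0],"delta_rot":[0,0,0],"fingers":-1},{"dp":[0,0,0],"delta_rot":[0,0,0],"fingers":-1}]' 
python3 - <<'E'
from h import *
x,y=T(C,(.042,.04))
plan((x,y,.2,85.5),(x,y,.16,85.5))
W=cloud('side',manip.snapshot('side')[1])
S=W[150:300,270:430]; P=cr(S).reshape(S.shape)
g=manip.sense()['tcp_pos']; q=cr(g[None])[0]; print('tcp crate',q.round(1))
m=(abs(P[...,0]-q[0])<22)&(P[...,1]-q[1]>-45)&(P[...,1]-q[1]<0)&(P[...,2]<q[2]-25)&(P[...,2]>q[2]-120)
Q=P[m]-q
for z in range(-115,-30,5):
    k=Q[(abs(Q[:,2]-z)<2.5)]
    if len(k)>3: print(z,len(k),'y p5 %.1f med %.1f'%(np.percentile(k[:,1],10),np.median(k[:,1])))
E
```

```text
t: 18.45
tcp_pos: [0.476, 0.0016, 0.2236]
tool_rot: [0.735, 0.678, -0.001, -0.003]
force: [1.7, 0.4, -1.4]
finger_gap: 0.271
gripper_force: 59.7
t: 18.7
tcp_pos: [0.4765, 0.0016, 0.2234]
tool_rot: [0.735, 0.678, 0.0, -0.002]
force: [0.0, -0.0, -2.0]
finger_gap: 0.273
gripper_force: 59.7
t18.7 tcp [0.4765 0.0016 0.2234] yaw 85.4 z [-0.002   0.0024 -1.    ] F [ 0. -0. -2.] gap 0.273 grip 59.7 q6 -0.15
 rot [-0.0003 -0.0004 -0.0002] rows>=1 | dp [0.0186 0.224  0.0469] rows>=3
 rot [0. 0. 0.] rows>=0 | dp [0.   0.   0.08] rows>=1
tcp crate [-70.3  30.7 222.8]
-115 6 y p5 -32.2 med -31.0
-110 35 y p5 -35.1 med -33.6
-105 42 y p5 -36.5 med -34.1
-100 34 y p5 -36.6 med -34.6
-95 39 y p5 -37.0 med -34.4
-90 39 y p5 -36.9 med -34.3
-85 36 y p5 -36.6 med -34.4
-80 44 y p5 -36.0 med -34.1
-75 72 y p5 -35.1 med -30.0
-70 76 y p5 -30.4 med -21.2
-65 33 y p5 -20.7 med -17.5
-60 42 y p5 -21.3 med -16.1
-55 38 y p5 -20.4 med -13.5
-50 39 y p5 -21.1 med -17.3
-45 42 y p5 -21.6 med -18.0
-40 69 y p5 -17.8 med -10.0
-35 19 y p5 -11.8 med -8.1
```

Gripped upright, with the face 34.4 mm from the TCP against 35 expected. Moving over pocket3.

```bash

python3 -m crank '[{"dp":[0.003,0.035,0],"delta_rot":[0,-0.0003,0],"fingers":-1},{"dp":[0.003,0.045,0],"delta_rot":[0,0,0],"fingers":-1},{"dp":[0.003,0.045,0],"delta_rot":[0,0,0],"fingers":-1},{"dp":[0.003,0.045,0],"delta_rot":[0,0,0],"fingers":-1},{"dp":[0.0036,0.035,0.03],"delta_rot":[0,0,0],"fingers":-1},{"dp":[0.003,0.019,0.04],"delta_rot":[0,0,0],"fingers":-1},{"dp":[0,0,0.03],"delta_rot":[0,0,0],"fingers":-1},{"dp":[0,0,0.02],"delta_rot":[0,0,0],"fingers":-1},{"dp":[0,0,0],"delta_rot":[0,0,0],"fingers":-1},{"dp":[0,0,0],"delta_rot":[0,0,0],"fingers":-1},{"dp":[0,0,0],"delta_rot":[0,0,0],"fingers":-1},{"dp":[0,0,0],"delta_rot":[0,0,0],"fingers":-1}]'
python3 - <<'E'
from h import *
x,y=T(C,(.042,.04))
plan((x,y,.142,85.5))
W=cloud('side',manip.snapshot('side')[1])
S=W[150:300,270:430]; P=cr(S).reshape(S.shape)
q=cr(manip.sense()['tcp_pos'][None])[0]; print('tcp crate',q.round(1))
m=(abs(P[...,0]-q[0])<22)&(P[...,1]-q[1]>-45)&(P[...,1]-q[1]<0)&(P[...,2]<q[2]-25)&(P[...,2]>q[2]-120)
Q=P[m]-q
for z in range(-115,-30,5):
    k=Q[(abs(Q[:,2]-z)<2.5)]
    if len(k)>3: print(z,len(k),'y p5 %.1f med %.1f'%(np.percentile(k[:,1],10),np.median(k[:,1])), 'abs',np.median(k[:,1]+q[1]).round(1))
E
```

```text
t: 19.75
tcp_pos: [0.5897, 0.0017, 0.1643]
tool_rot: [0.735, 0.678, 0.0, -0.0]
force: [0.2, -0.6, -2.3]
finger_gap: 0.271
gripper_force: 59.5
t19.8 tcp [0.5897 0.0017 0.1643] yaw 85.4 z [ 0.e+00  2.e-04 -1.e+00] F [ 0.2 -0.6 -2.3] gap 0.271 grip 59.5 q6 -0.11
 rot [ 0.     -0.     -0.0003] rows>=1 | dp [ 0.0006 -0.0017  0.0446] rows>=1
tcp crate [ 42.9  39.7 164.5]
-115 14 y p5 -33.7 med -31.8 abs 7.9
-110 28 y p5 -37.1 med -34.7 abs 5.1
-105 37 y p5 -36.8 med -34.7 abs 5.0
-100 34 y p5 -36.4 med -33.7 abs 6.0
-95 36 y p5 -37.7 med -34.6 abs 5.1
-90 34 y p5 -35.9 med -33.8 abs 5.9
-85 31 y p5 -37.9 med -34.8 abs 4.9
-80 45 y p5 -36.5 med -33.2 abs 6.5
-75 78 y p5 -34.7 med -27.4 abs 12.3
-70 62 y p5 -30.1 med -19.5 abs 20.3
-65 26 y p5 -21.7 med -16.6 abs 23.1
-60 39 y p5 -20.9 med -16.6 abs 23.1
-55 28 y p5 -20.1 med -14.9 abs 24.8
-50 35 y p5 -21.8 med -16.7 abs 23.1
-45 47 y p5 -21.2 med -13.6 abs 26.1
-40 49 y p5 -17.4 med -10.6 abs 29.1
-35 20 y p5 -13.4 med -8.8 abs 31.0
```

```bash

python3 -m crank '[{"dp":[0.001,-0.001,0.02],"delta_rot":[0,0,0],"fingers":-1},{"dp":[0,0,0.02],"delta_rot":[0,0,0],"fingers":-1},{"dp":[0,0,0.006],"delta_rot":[0,0,0],"fingers":-1},{"dp":[0,0,0.004],"delta_rot":[0,0,0],"fingers":-1},{"dp":[0,0,0.004],"delta_rot":[0,0,0],"fingers":-1},{"dp":[0,0,0.004],"delta_rot":[0,0,0],"fingers":-1},{"dp":[0,0,0],"delta_rot":[0,0,0],"fingers":-1},{"dp":[0,0,0],"delta_rot":[0,0,0],"fingers":-1}]'
python3 -c "
from h import *
x,y=T(C,(.042,.04))
plan((x,y,.13,85.5)); print(manip.sense()['ft_torque'])"
```

```text
t: 20.47
tcp_pos: [0.5888, 0.0024, 0.134]
tool_rot: [0.735, 0.678, -0.001, -0.001]
force: [-0.1, -0.1, 0.2]
finger_gap: 0.271
gripper_force: 60.0
t20.5 tcp [0.5888 0.0024 0.134 ] yaw 85.4 z [-2.3e-03  7.0e-04 -1.0e+00] F [-0.1 -0.1  0.2] gap 0.271 grip 60.0 q6 -0.11
 rot [-0.0004 -0.0001 -0.0002] rows>=1 | dp [-0.0007  0.0004  0.008 ] rows>=1
[0.0329997  0.01177493 0.03275568]
```

```bash

python3 -m crank '[{"dp":[0,0,0.005],"delta_rot":[0,0,0],"fingers":-1},{"dp":[0,0,0],"delta_rot":[0,0,0],"fingers":-1},{"dp":[0,0,0.004],"delta_rot":[0,0,0],"fingers":-1},{"dp":[0,0,0],"delta_rot":[0,0,0],"fingers":-1},{"dp":[0,0,0],"delta_rot":[0,0,0],"fingers":-1}]'
python3 -c "
from h import *
x,y=T(C,(.042,.04))
plan((x,y,.13,85.5)); print(manip.sense()['ft_torque'])"
```

```text
t: 20.88
tcp_pos: [0.589, 0.0024, 0.1299]
tool_rot: [0.735, 0.678, -0.0, -0.001]
force: [0.0, 0.4, -1.5]
finger_gap: 0.274
gripper_force: 60.0
t20.9 tcp [0.589  0.0024 0.1299] yaw 85.4 z [-1.6e-03  5.0e-04 -1.0e+00] F [ 0.   0.4 -1.5] gap 0.274 grip 60.0 q6 -0.11
 rot [-0.0003 -0.0001 -0.0003] rows>=1 | dp [-0.0007 -0.     -0.0002] rows>=1
[0.01593172 0.00354357 0.00607229]
```

Seated with no contact force. Releasing, rising and re-measuring the vases on the mat.

```bash
cat >> h.py <<'E'
def vases(d):
    W=cloud('top',d); u0,u1,v0,v1=60,290,190,350; S=W[v0:v1,u0:u1]
    m=((S[...,2]>.062)&(S[...,2]<.095)).astype(np.uint8); k,L,st,ce=cv2.connectedComponentsWithStats(m)
    out=[]
    for i in range(1,k):
        if not 120<st[i,4]<280: continue
        q=S[L==i]; r=cv2.minAreaRect((q[:,:2]*1000).astype(np.float32)); a=r[2] if r[1][0]>r[1][1] else r[2]-90
        uv=(ce[i]+[u0,v0]).astype(int); win=(max(uv[0]-20,0),uv[0]+20,uv[1]-20,uv[1]+20)
        b,e=fit('top',W,win,.062,.11,[(-.02,.02,-.012,.012)],.0745,(*q[:,:2].mean(0),np.radians(a)))
        print('px',uv,'pose',b[:2].round(4),'yaw %.1f / %.1f'%(np.degrees(b[2]),np.degrees(b[2])+180),'err %.4f'%e)
def held(n='side'):
    W=cloud('side',manip.snapshot('side')[1]); P=cr(W[130:310,230:430].reshape(-1,3)); q=cr(manip.sense()['tcp_pos'][None])[0]; Q=P-q
    Q=Q[(abs(Q[:,0])<21)&(Q[:,1]>-50)&(Q[:,1]<-20)]
    f=lambda a,b:np.median(Q[(Q[:,2]>a)&(Q[:,2]<b),1]).round(1)
    print('tcp crate',q.round(1),'face y low %.1f mid %.1f high %.1f (want -34.4)'%(f(-111,-103),f(-103,-92),f(-92,-82)))
E
python3 -m crank '[{"dp":[0,0,0],"delta_rot":[0,0,0],"fingers":0.06},{"dp":[0,0,0],"delta_rot":[0,0,0],"fingers":0.06},{"dp":[0,0,0],"delta_rot":[0,0,0],"fingers":0.06},{"dp":[0,0,-0.02],"delta_rot":[0,0,0],"fingers":0.06},{"dp":[0,0,-0.05],"delta_rot":[0,0,0],"fingers":0.06},{"dp":[0,0,-0.08],"delta_rot":[0,0,0],"fingers":0.06},{"dp":[0,0,-0.08],"delta_rot":[0,0,0],"fingers":0.06},{"dp":[0,0,-0.08],"delta_rot":[0,0,0],"fingers":0.06}]'
python3 - <<'E'
from h import *
p,d=manip.snapshot('top'); cv2.imwrite('pics/t7.png',p[:,:,::-1]); vases(d)
plan((.5624,.2737,.25,155.1))
E
```

```text
t: 21.55
tcp_pos: [0.5887, 0.0024, 0.2872]
tool_rot: [0.735, 0.678, -0.0, -0.001]
force: [0.8, 0.3, 0.1]
finger_gap: 0.532
gripper_force: 0.0
px [ 62 236] pose [0.5401 0.6276] yaw 0.8 / 180.8 err 0.4846
px [203 234] pose [0.5625 0.2737] yaw -25.3 / 154.7 err 0.0096
px [ 99 254] pose [0.5137 0.5182] yaw 79.3 / 259.3 err 0.0097
px [152 275] pose [0.4651 0.3915] yaw -29.7 / 150.3 err 0.0120
px [187 277] pose [0.4608 0.3091] yaw -5.3 / 174.7 err 0.0093
px [ 94 305] pose [0.3922 0.5256] yaw -24.1 / 155.9 err 0.0118
t21.6 tcp [0.5928 0.0019 0.2962] yaw 85.4 z [ 0.0148 -0.0026 -0.9999] F [ 1.9 -0.7  4.5] gap 0.528 grip 0.0 q6 -0.11
 rot [ 0.002   0.0016 -0.1935] rows>=10 | dp [0.2841 0.4675 0.0924] rows>=7
```

```bash

python3 -m crank '[{"dp":[0,0,0],"delta_rot":[0,0,-0.0193],"fingers":0.06},{"dp":[0,0,0],"delta_rot":[0,0,-0.0193],"fingers":0.06},{"dp":[0,0,0],"delta_rot":[0,0,-0.0193],"fingers":0.06},{"dp":[0,0,0],"delta_rot":[0,0,-0.0193],"fingers":0.06},{"dp":[0,0,0],"delta_rot":[0,0,-0.0193],"fingers":0.06},{"dp":[0,0,0],"delta_rot":[0,0,-0.0193],"fingers":0.06},{"dp":[0,0,0],"delta_rot":[0,0,-0.0193],"fingers":0.06},{"dp":[0,0,0],"delta_rot":[0,0,-0.0193],"fingers":0.06},{"dp":[0,0,0],"delta_rot":[0,0,-0.0193],"fingers":0.06},{"dp":[0,0,0],"delta_rot":[0,0,-0.0193],"fingers":0.06}]'
python3 -m crank '[{"dp":[0.02,0.034,0],"delta_rot":[0,0,0],"fingers":0.06},{"dp":[0.04,0.066,0],"delta_rot":[0,0,0],"fingers":0.06},{"dp":[0.04,0.066,0],"delta_rot":[0,0,0],"fingers":0.06},{"dp":[0.04,0.066,0],"delta_rot":[0,0,0],"fingers":0.06},{"dp":[0.04,0.066,0.01],"delta_rot":[0,0,0],"fingers":0.06},{"dp":[0.04,0.066,0.03],"delta_rot":[0,0,0],"fingers":0.06},{"dp":[0.04,0.066,0.03],"delta_rot":[0,0,0],"fingers":0.06},{"dp":[0.018,0.03,0.04],"delta_rot":[0,0,0],"fingers":0.06},{"dp":[0,0,0.04],"delta_rot":[0,0,0],"fingers":0.06},{"dp":[0,0,0],"delta_rot":[0,0,0],"fingers":0.06},{"dp":[0,0,0],"delta_rot":[0,0,0],"fingers":0.06},{"dp":[0,0,0],"delta_rot":[0,0,0],"fingers":0.06}]'
python3 -m crank '[{"dp":[0,0,0],"delta_rot":[0,0,0],"fingers":0.06},{"dp":[0,0,0],"delta_rot":[0,0,0],"fingers":0.06},{"dp":[0,0,0],"delta_rot":[0,0,0],"fingers":0.06}]'
python3 -c "
from h import *
plan((.5624,.2737,.118,154.9))"
```

```text
t: 22.43
tcp_pos: [0.5891, 0.0024, 0.2857]
tool_rot: [0.214, 0.977, 0.0, -0.0]
force: [-0.0, 0.7, 0.3]
finger_gap: 0.529
gripper_force: 0.0
t: 23.43
tcp_pos: [0.5615, 0.2692, 0.2113]
tool_rot: [0.218, 0.976, 0.0, 0.0]
force: [-0.5, 0.1, -0.0]
finger_gap: 0.529
gripper_force: 0.0
t: 23.68
tcp_pos: [0.5616, 0.269, 0.2115]
tool_rot: [0.218, 0.976, 0.001, 0.0]
force: [0.4, -0.3, 0.2]
finger_gap: 0.528
gripper_force: 0.0
t23.7 tcp [0.5616 0.269  0.2115] yaw 154.8 z [ 7.0e-04  1.1e-03 -1.0e+00] F [ 0.4 -0.3  0.2] gap 0.528 grip 0.0 q6 -0.86
 rot [ 0.0002  0.     -0.0002] rows>=1 | dp [0.0025 0.0092 0.1869] rows>=3
```

```bash

python3 -m crank '[{"dp":[0.0025,0.0092,0.02],"delta_rot":[0,0,0],"fingers":0.06},{"dp":[0,0,0.05],"delta_rot":[0,0,0],"fingers":0.06},{"dp":[0,0,0.05],"delta_rot":[0,0,0],"fingers":0.06},{"dp":[0,0,0.04],"delta_rot":[0,0,0],"fingers":0.06},{"dp":[0,0,0.0265],"delta_rot":[0,0,0],"fingers":0.06},{"dp":[0,0,0],"delta_rot":[0,0,0],"fingers":0.06},{"dp":[0,0,0],"delta_rot":[0,0,0],"fingers":0.06},{"dp":[0,0,0],"delta_rot":[0,0,0],"fingers":0.06}]'
python3 -c "
from h import *
plan((.5624,.2737,.118,154.9))"
```

```text
t: 24.35
tcp_pos: [0.5621, 0.2745, 0.1176]
tool_rot: [0.217, 0.976, 0.0, -0.0]
force: [0.7, -0.2, 0.3]
finger_gap: 0.529
gripper_force: 0.0
t24.4 tcp [0.5621 0.2745 0.1176] yaw 154.9 z [-2.e-04  8.e-04 -1.e+00] F [ 0.7 -0.2  0.3] gap 0.529 grip 0.0 q6 -0.86
 rot [ 0.0001 -0.0001 -0.    ] rows>=1 | dp [-0.0013 -0.0012 -0.0007] rows>=1
```

```bash

python3 -m crank '[{"dp":[0,0,0],"delta_rot":[0,0,0],"fingers":-1},{"dp":[0,0,0],"delta_rot":[0,0,0],"fingers":-1},{"dp":[0,0,0],"delta_rot":[0,0,0],"fingers":-1},{"dp":[0,0,0],"delta_rot":[0,0,0],"fingers":-1},{"dp":[0,0,0],"delta_rot":[0,0,0],"fingers":-1},{"dp":[0,0,-0.02],"delta_rot":[0,0,0],"fingers":-1},{"dp":[0,0,-0.05],"delta_rot":[0,0,0],"fingers":-1},{"dp":[0,0,-0.07],"delta_rot":[0,0,0],"fingers":-1},{"dp":[0,0,-0.07],"delta_rot":[0,0,0],"fingers":-1},{"dp":[0,0,-0.06],"delta_rot":[0,0,0],"fingers":-1},{"dp":[0,0,-0.03],"delta_rot":[0,0,0],"fingers":-1}]' 60
python3 -m crank '[{"dp":[0,0,0],"delta_rot":[0,0,0.0175],"fingers":-1},{"dp":[0,0,0],"delta_rot":[0,0,0.0175],"fingers":-1},{"dp":[0,0,0],"delta_rot":[0,0,0.0175],"fingers":-1},{"dp":[0,0,0],"delta_rot":[0,0,0.0175],"fingers":-1},{"dp":[0,0,0],"delta_rot":[0,0,0.0175],"fingers":-1},{"dp":[0,0,0],"delta_rot":[0,0,0.0175],"fingers":-1},{"dp":[0,0,0],"delta_rot":[0,0,0.0175],"fingers":-1},{"dp":[0,0,0],"delta_rot":[0,0,0.0175],"fingers":-1},{"dp":[0,0,0],"delta_rot":[0,0,0.0175],"fingers":-1},{"dp":[0,0,0],"delta_rot":[0,0,0.0175],"fingers":-1},{"dp":[0,0,0],"delta_rot":[0,0,0.0178],"fingers":-1}]'
python3 -c "
from h import *
x,y=T(C,(.042,-.04))
plan((x,y,.26,85.5),(x,y,.165,85.5))"
```

```text
t: 25.27
tcp_pos: [0.5625, 0.2745, 0.2712]
tool_rot: [0.217, 0.976, 0.001, 0.002]
force: [-0.4, 0.3, -1.2]
finger_gap: 0.273
gripper_force: 62.3
t: 26.18
tcp_pos: [0.5608, 0.2739, 0.2666]
tool_rot: [0.736, 0.677, -0.001, -0.001]
force: [0.3, -1.2, -2.1]
finger_gap: 0.274
gripper_force: 62.3
t26.2 tcp [0.5608 0.2739 0.2666] yaw 85.2 z [-3.7e-03 -3.0e-04 -1.0e+00] F [ 0.3 -1.2 -2.1] gap 0.274 grip 62.3 q6 0.36
 rot [-0.0006  0.0001 -0.0009] rows>=1 | dp [-0.6976  0.0987  0.0132] rows>=9
 rot [0. 0. 0.] rows>=0 | dp [0.   0.   0.19] rows>=3
```

```bash

python3 -m crank '[{"dp":[-0.03,0.0082,0],"delta_rot":[0,0,-0.0006],"fingers":-1},{"dp":[-0.05,0.0082,0],"delta_rot":[0,0,0],"fingers":-1},{"dp":[-0.07,0.0082,0],"delta_rot":[0,0,0],"fingers":-1},{"dp":[-0.07,0.0082,0],"delta_rot":[0,0,0],"fingers":-1},{"dp":[-0.07,0.0082,0],"delta_rot":[0,0,0],"fingers":-1},{"dp":[-0.07,0.0082,0],"delta_rot":[0,0,0],"fingers":-1},{"dp":[-0.07,0.0082,0],"delta_rot":[0,0,0],"fingers":-1},{"dp":[-0.07,0.0082,0],"delta_rot":[0,0,0],"fingers":-1},{"dp":[-0.07,0.0082,0],"delta_rot":[0,0,0],"fingers":-1},{"dp":[-0.06,0.0082,0],"delta_rot":[0,0,0],"fingers":-1},{"dp":[-0.045,0.0082,0],"delta_rot":[0,0,0],"fingers":-1},{"dp":[-0.023,0.0082,0],"delta_rot":[0,0,0],"fingers":-1}]'
python3 -m crank '[{"dp":[0,0,0.02],"delta_rot":[0,0,0],"fingers":-1},{"dp":[0,0,0.06],"delta_rot":[0,0,0],"fingers":-1},{"dp":[0,0,0.06],"delta_rot":[0,0,0],"fingers":-1},{"dp":[0,0,0.04],"delta_rot":[0,0,0],"fingers":-1},{"dp":[0,0,0.02],"delta_rot":[0,0,0],"fingers":-1},{"dp":[0,0,0],"delta_rot":[0,0,0],"fingers":-1},{"dp":[0,0,0],"delta_rot":[0,0,0],"fingers":-1},{"dp":[0,0,0],"delta_rot":[0,0,0],"fingers":-1}]'
python3 -c "
from h import *
x,y=T(C,(.042,-.04))
plan((x,y,.13,85.5)); held()"
```

```text
t: 27.18
tcp_pos: [0.5839, -0.0804, 0.2665]
tool_rot: [0.734, 0.679, -0.001, -0.001]
force: [-0.4, 0.8, -0.9]
finger_gap: 0.269
gripper_force: 62.3
t: 27.85
tcp_pos: [0.5853, -0.0769, 0.1678]
tool_rot: [0.733, 0.68, 0.0, 0.0]
force: [0.8, -0.8, -2.4]
finger_gap: 0.275
gripper_force: 62.3
t27.9 tcp [ 0.5853 -0.0769  0.1678] yaw 85.7 z [ 7.e-04 -0.e+00 -1.e+00] F [ 0.8 -0.8 -2.4] gap 0.275 grip 62.3 q6 -0.25
 rot [ 0.0001 -0.      0.0007] rows>=1 | dp [-0.0019 -0.0051  0.0756] rows>=1
tcp crate [ 44.7 -39.3 168.1] face y low nan mid nan high -34.7 (want -34.4)
  return _methods._mean(a, axis=axis, dtype=dtype,
  ret = ret.dtype.type(ret / rcount)
```

```bash

python3 -m crank '[{"dp":[-0.0015,-0.005,0.01],"delta_rot":[0,0,0.0006],"fingers":-1},{"dp":[0,0,0.02],"delta_rot":[0,0,0],"fingers":-1},{"dp":[0,0,0.016],"delta_rot":[0,0,0],"fingers":-1},{"dp":[0,0,0.006],"delta_rot":[0,0,0],"fingers":-1},{"dp":[0,0,0.004],"delta_rot":[0,0,0],"fingers":-1},{"dp":[0,0,0.004],"delta_rot":[0,0,0],"fingers":-1},{"dp":[0,0,0.004],"delta_rot":[0,0,0],"fingers":-1},{"dp":[0,0,0],"delta_rot":[0,0,0],"fingers":-1},{"dp":[0,0,0],"delta_rot":[0,0,0],"fingers":-1},{"dp":[0,0,0],"delta_rot":[0,0,0],"fingers":-1}]'
python3 -c "
from h import *
x,y=T(C,(.042,-.04))
plan((x,y,.13,85.5))"
```

```text
t: 28.73
tcp_pos: [0.5816, -0.0777, 0.1394]
tool_rot: [0.734, 0.679, -0.0, -0.001]
force: [-5.5, 2.4, 31.7]
finger_gap: 0.269
gripper_force: 67.2
t28.7 tcp [ 0.5816 -0.0777  0.1394] yaw 85.5 z [-1.5e-03  4.0e-04 -1.0e+00] F [-5.5  2.4 31.7] gap 0.269 grip 67.2 q6 -0.24
 rot [-0.0002 -0.     -0.    ] rows>=1 | dp [0.0002 0.0021 0.0189] rows>=1
```

```bash

python3 -c "
from h import *
print(manip.sense()['ft_torque'])"
python3 -m crank '[{"dp":[0,0,-0.02],"delta_rot":[0,0,0],"fingers":-1},{"dp":[0,0,0],"delta_rot":[0,0,0],"fingers":-1},{"dp":[0,0,0],"delta_rot":[0,0,0],"fingers":-1},{"dp":[0,0,0],"delta_rot":[0,0,0],"fingers":-1}]'
python3 - <<'E'
from h import *
x,y=T(C,(.042,-.04)); plan((x,y,.13,85.5))
p,d=manip.snapshot('side'); W=cloud('side',d); P=cr(W).reshape(W.shape); q=cr(manip.sense()['tcp_pos'][None])[0]
print('tcp crate',q.round(1))
cv2.imwrite('pics/s8.png',cv2.resize(p[190:310,280:420],None,fx=5,fy=5,interpolation=cv2.INTER_CUBIC)[:,:,::-1])
for v in range(222,268,2):
    print(v,[tuple(int(a) for a in P[v,u:u+2].mean(0).round(0)) for u in(350,354,358,362,366)])
E
```

```text
[ 0.3361525   1.95362938 -0.10071239]
t: 29.07
tcp_pos: [0.5816, -0.078, 0.1438]
tool_rot: [0.734, 0.679, -0.001, -0.001]
force: [-1.7, 0.3, -2.7]
finger_gap: 0.27
gripper_force: 62.6
t29.1 tcp [ 0.5816 -0.078   0.1438] yaw 85.5 z [-2.5e-03  8.0e-04 -1.0e+00] F [-1.7  0.3 -2.7] gap 0.270 grip 62.6 q6 -0.24
 rot [-0.0004 -0.0001 -0.0001] rows>=1 | dp [0.0008 0.002  0.0276] rows>=1
tcp crate [ 40.8 -40.3 143.6]
222 [(36, -55, 163), (45, -52, 160), (52, -61, 165), (61, -58, 162), (123, 147, 47)]
224 [(37, -50, 155), (45, -53, 156), (53, -58, 158), (62, -57, 157), (101, 59, 91)]
226 [(37, -51, 151), (45, -52, 151), (53, -57, 153), (62, -55, 150), (88, 12, 112)]
228 [(37, -50, 145), (78, 88, 66), (53, -55, 147), (62, -56, 146), (77, -32, 131)]
230 [(67, 86, 62), (77, 86, 61), (54, -54, 141), (62, -58, 142), (76, -37, 129)]
232 [(62, 60, 72), (77, 86, 56), (54, -53, 135), (62, -57, 137), (74, -46, 130)]
234 [(53, 24, 87), (78, 89, 49), (56, -47, 127), (63, -53, 129), (73, -49, 126)]
236 [(53, 21, 84), (78, 89, 43), (56, -48, 122), (64, -51, 123), (73, -51, 122)]
238 [(53, 21, 78), (78, 86,
[... 481 characters left out ...]
7), (44, -60, 95), (55, -55, 90), (65, -50, 87), (91, 16, 44)]
252 [(35, -62, 92), (44, -62, 91), (55, -55, 85), (77, -2, 51), (92, 16, 38)]
254 [(35, -62, 86), (44, -61, 85), (54, -58, 82), (85, 29, 25), (91, 15, 33)]
256 [(36, -59, 80), (44, -62, 80), (55, -56, 75), (-49, -503, 363), (91, 14, 28)]
258 [(35, -60, 75), (44, -61, 75), (47, -88, 91), (56, -86, 88), (64, -90, 90)]
260 [(28, -92, 91), (37, -94, 91), (46, -93, 89), (54, -96, 90), (63, -97, 89)]
262 [(28, -96, 88), (36, -96, 87), (45, -97, 87), (54, -98, 86), (63, -96, 84)]
264 [(28, -97, 83), (36, -98, 83), (45, -99, 83), (54, -97, 80), (63, -98, 80)]
266 [(28, -97, 78), (36, -98, 78), (46, -95, 75), (54, -97, 75), (64, -95, 73)]
```

View pics/s8.png

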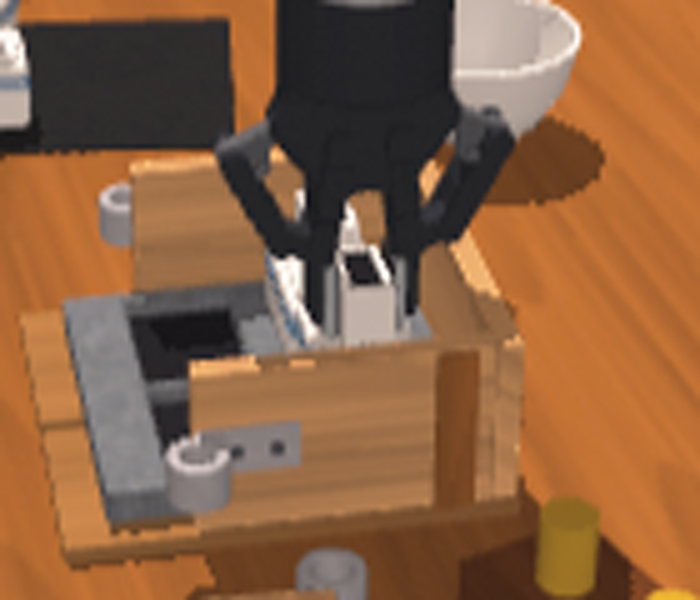

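```bash

python3 -m crank '[{"dp":[0.0035,0.0035,0],"delta_rot":[-0.0003,0,0],"fingers":-1},{"dp":[0,0,0],"delta_rot":[0,0,0],"fingers":-1},{"dp":[0,0,0],"delta_rot":[0,0,0],"fingers":-1},{"dp":[0,0,0.008],"delta_rot":[0,0,0],"fingers":-1},{"dp":[0,0,0.004],"delta_rot":[0,0,0],"fingers":-1},{"dp":[0,0,0],"delta_rot":[0,0,0],"fingers":-1},{"dp":[0,0,0],"delta_rot":[0,0,0],"fingers":-1}]'
python3 -c "
from h import *
x,y=T(C,(.042,-.04)); plan((x,y,.13,85.5)); print(manip.sense()['ft_torque'],cr(manip.sense()['tcp_pos'][None]))"
```

```text
t: 29.7
tcp_pos: [0.5835, -0.0763, 0.1383]
tool_rot: [0.734, 0.679, 0.0, -0.0]
force: [-0.5, 0.5, -1.6]
finger_gap: 0.266
gripper_force: 62.6
t29.7 tcp [ 0.5835 -0.0763  0.1383] yaw 85.5 z [-3.e-04  6.e-04 -1.e+00] F [-0.5  0.5 -1.6] gap 0.266 grip 62.6 q6 -0.24
 rot [-0.0001 -0.0001 -0.    ] rows>=1 | dp [-0.0028 -0.0016  0.0166] rows>=1
[-0.00994324  0.00380903 -0.04001124] [[ 42.78480736 -38.5776899  138.32459716]]
```

No contact now. Continuing down in small steps.

```bash

python3 -m crank '[{"dp":[0,0,0.004],"delta_rot":[0,0,0],"fingers":-1},{"dp":[0,0,0.004],"delta_rot":[0,0,0],"fingers":-1},{"dp":[0,0,0],"delta_rot":[0,0,0],"fingers":-1},{"dp":[0,0,0],"delta_rot":[0,0,0],"fingers":-1}]'
python3 -m crank '[{"dp":[0,0,0.004],"delta_rot":[0,0,0],"fingers":-1},{"dp":[0,0,0.003],"delta_rot":[0,0,0],"fingers":-1},{"dp":[0,0,0],"delta_rot":[0,0,0],"fingers":-1},{"dp":[0,0,0],"delta_rot":[0,0,0],"fingers":-1}]'
python3 -c "
from h import *
x,y=T(C,(.042,-.04)); plan((x,y,.13,85.5)); print(manip.sense()['ft_torque'],cr(manip.sense()['tcp_pos'][None]))"
```

```text
t: 30.03
tcp_pos: [0.5836, -0.0763, 0.1346]
tool_rot: [0.734, 0.679, 0.0, -0.0]
force: [-0.4, -0.1, -1.7]
finger_gap: 0.269
gripper_force: 62.6
t: 30.37
tcp_pos: [0.5836, -0.0763, 0.131]
tool_rot: [0.734, 0.679, 0.0, -0.0]
force: [-0.5, -1.3, -0.9]
finger_gap: 0.269
gripper_force: 62.6
t30.4 tcp [ 0.5836 -0.0763  0.131 ] yaw 85.5 z [ 1.e-04  4.e-04 -1.e+00] F [-0.5 -1.3 -0.9] gap 0.269 grip 62.6 q6 -0.24
 rot [ 0.     -0.0001 -0.    ] rows>=1 | dp [-0.0029 -0.0018  0.0021] rows>=1
[-0.01991633  0.03659775  0.02597847] [[ 42.87788219 -38.56498792 131.0497228 ]]
```

```bash

python3 -m crank '[{"dp":[0,0,0.002],"delta_rot":[0,0,0],"fingers":-1},{"dp":[0,0,0],"delta_rot":[0,0,0],"fingers":0.06},{"dp":[0,0,0],"delta_rot":[0,0,0],"fingers":0.06},{"dp":[0,0,0],"delta_rot":[0,0,0],"fingers":0.06},{"dp":[0,0,-0.02],"delta_rot":[0,0,0],"fingers":0.06},{"dp":[0,0,-0.05],"delta_rot":[0,0,0],"fingers":0.06},{"dp":[0,0,-0.08],"delta_rot":[0,0,0],"fingers":0.06},{"dp":[0,0,-0.08],"delta_rot":[0,0,0],"fingers":0.06},{"dp":[0,0,-0.06],"delta_rot":[0,0,0],"fingers":0.06},{"dp":[0,0,0],"delta_rot":[0,0,0],"fingers":0.06},{"dp":[0,0,0],"delta_rot":[0,0,0],"fingers":0.06}]'
python3 - <<'E'
from h import *
p,d=manip.snapshot('top'); vases(d)
plan((.4607,.3091,.21,174.7))
W=cloud('side',manip.snapshot('side')[1]); P=cr(W[180:310,270:430].reshape(-1,3))
for k in[(42,40),(42,-40)]:
    m=(abs(P[:,0]-k[0])<9)&(abs(P[:,1]-k[1])<16)&(P[:,2]>80)&(P[:,2]<100); print(k,m.sum(),P[m].mean(0).round(1))
E
```

```text
t: 31.28
tcp_pos: [0.5846, -0.0766, 0.2785]
tool_rot: [0.734, 0.679, 0.002, 0.003]
force: [-0.1, 0.2, -0.5]
finger_gap: 0.53
gripper_force: 0.0
px [ 62 236] pose [0.5371 0.6276] yaw -0.1 / 179.9 err 0.4801
px [ 99 254] pose [0.5136 0.5187] yaw 78.8 / 258.8 err 0.0077
px [152 275] pose [0.465  0.3914] yaw -29.9 / 150.1 err 0.0110
px [187 277] pose [0.4607 0.3091] yaw -3.4 / 176.6 err 0.0091
px [ 94 305] pose [0.3924 0.5258] yaw -24.0 / 156.0 err 0.0119
px [164 339] pose [0.3159 0.3565] yaw 38.6 / 218.6 err 0.0136
t31.3 tcp [ 0.5836 -0.0763  0.2765] yaw 85.5 z [ 2.3e-03 -3.0e-04 -1.0e+00] F [0.4 0.2 0.6] gap 0.527 grip 0.0 q6 -0.24
 rot [ 0.0003  0.0003 -0.2478] rows>=13 | dp [0.3159 0.7449 0.1329] rows>=10
(42, 40) 50 [42.1 39.7 88.7]
(42, -40) 60 [ 41.9 -40.5  88.5]
```

```bash

python3 -m crank '[{"dp":[0,0,0],"delta_rot":[0,0,-0.0191],"fingers":0.06},{"dp":[0,0,0],"delta_rot":[0,0,-0.0191],"fingers":0.06},{"dp":[0,0,0],"delta_rot":[0,0,-0.0191],"fingers":0.06},{"dp":[0,0,0],"delta_rot":[0,0,-0.0191],"fingers":0.06},{"dp":[0,0,0],"delta_rot":[0,0,-0.0191],"fingers":0.06},{"dp":[0,0,0],"delta_rot":[0,0,-0.0191],"fingers":0.06},{"dp":[0,0,0],"delta_rot":[0,0,-0.0191],"fingers":0.06},{"dp":[0,0,0],"delta_rot":[0,0,-0.0191],"fingers":0.06},{"dp":[0,0,0],"delta_rot":[0,0,-0.0191],"fingers":0.06},{"dp":[0,0,0],"delta_rot":[0,0,-0.0191],"fingers":0.06},{"dp":[0,0,0],"delta_rot":[0,0,-0.0191],"fingers":0.06},{"dp":[0,0,0],"delta_rot":[0,0,-0.0191],"fingers":0.06}]'
python3 -m crank '[{"dp":[0,0,0],"delta_rot":[0,0,-0.0193],"fingers":0.06},{"dp":[0.02,0.04,0],"delta_rot":[0,0,0],"fingers":0.06},{"dp":[0.032,0.075,0],"delta_rot":[0,0,0],"fingers":0.06},{"dp":[0.032,0.075,0],"delta_rot":[0,0,0],"fingers":0.06},{"dp":[0.032,0.075,0],"delta_rot":[0,0,0],"fingers":0.06},{"dp":[0.032,0.075,0],"delta_rot":[0,0,0],"fingers":0.06},{"dp":[0.032,0.075,0],"delta_rot":[0,0,0],"fingers":0.06},{"dp":[0.032,0.075,0],"delta_rot":[0,0,0],"fingers":0.06},{"dp":[0.032,0.075,0],"delta_rot":[0,0,0.0],"fingers":0.06},{"dp":[0.032,0.075,0],"delta_rot":[0,0,0],"fingers":0.06},{"dp":[0.03,0.07,0.02],"delta_rot":[0,0,0],"fingers":0.06},{"dp":[0.01,0.035,0.04],"delta_rot":[0,0,0],"fingers":0.06}]'
python3 -m crank '[{"dp":[0,0,0.04],"delta_rot":[0,0,0],"fingers":0.06},{"dp":[0,0,0.03],"delta_rot":[0,0,0],"fingers":0.06},{"dp":[0,0,0],"delta_rot":[0,0,0],"fingers":0.06},{"dp":[0,0,0],"delta_rot":[0,0,0],"fingers":0.06},{"dp":[0,0,0],"delta_rot":[0,0,0],"fingers":0.06},{"dp":[0,0,0],"delta_rot":[0,0,0],"fingers":0.06}]'
python3 -c "
from h import *
plan((.4607,.3091,.118,175))"
```

```text
t: 32.38
tcp_pos: [0.5826, -0.0761, 0.273]
tool_rot: [0.102, 0.995, 0.001, -0.002]
force: [0.1, -0.4, 0.2]
finger_gap: 0.53
gripper_force: 0.0
t: 33.38
tcp_pos: [0.4572, 0.3124, 0.2452]
tool_rot: [0.043, 0.999, 0.001, 0.0]
force: [0.3, -0.5, 0.4]
finger_gap: 0.532
gripper_force: 0.0
t: 33.88
tcp_pos: [0.4597, 0.3084, 0.2109]
tool_rot: [0.044, 0.999, 0.0, 0.001]
force: [0.1, -0.2, 0.1]
finger_gap: 0.528
gripper_force: 0.0
t33.9 tcp [0.4597 0.3084 0.2109] yaw 174.9 z [ 1.5e-03  8.0e-04 -1.0e+00] F [ 0.1 -0.2  0.1] gap 0.528 grip 0.0 q6 -1.09
 rot [ 0.0001  0.0002 -0.0003] rows>=1 | dp [-0.0018  0.0015  0.1857] rows>=3
```

Very close. Lower, grip, lift, rotate.

```bash

python3 -m crank '[{"dp":[-0.0018,0.0015,0.02],"delta_rot":[0,0,0],"fingers":0.06},{"dp":[0,0,0.05],"delta_rot":[0,0,0],"fingers":0.06},{"dp":[0,0,0.05],"delta_rot":[0,0,0],"fingers":0.06},{"dp":[0,0,0.04],"delta_rot":[0,0,0],"fingers":0.06},{"dp":[0,0,0.0255],"delta_rot":[0,0,0],"fingers":0.06},{"dp":[0,0,0],"delta_rot":[0,0,0],"fingers":0.06},{"dp":[0,0,0],"delta_rot":[0,0,0],"fingers":0.06},{"dp":[0,0,0],"delta_rot":[0,0,0],"fingers":0.06}]'
python3 -m crank '[{"dp":[0,0,0],"delta_rot":[0,0,0],"fingers":-1},{"dp":[0,0,0],"delta_rot":[0,0,0],"fingers":-1},{"dp":[0,0,0],"delta_rot":[0,0,0],"fingers":-1},{"dp":[0,0,0],"delta_rot":[0,0,0],"fingers":-1},{"dp":[0,0,0],"delta_rot":[0,0,0],"fingers":-1},{"dp":[0,0,-0.02],"delta_rot":[0,0,0],"fingers":-1},{"dp":[0,0,-0.05],"delta_rot":[0,0,0],"fingers":-1},{"dp":[0,0,-0.07],"delta_rot":[0,0,0],"fingers":-1},{"dp":[0,0,-0.07],"delta_rot":[0,0,0],"fingers":-1},{"dp":[0,0,-0.06],"delta_rot":[0,0,0],"fingers":-1},{"dp":[0,0,-0.03],"delta_rot":[0,0,0],"fingers":-1},{"dp":[0,0,0],"delta_rot":[0,0,0],"fingers":-1}]' 65
python3 -m crank '[{"dp":[0,0,0],"delta_rot":[0,0,0.0192],"fingers":-1},{"dp":[0,0,0],"delta_rot":[0,0,0.0192],"fingers":-1},{"dp":[0,0,0],"delta_rot":[0,0,0.0192],"fingers":-1},{"dp":[0,0,0],"delta_rot":[0,0,0.0192],"fingers":-1},{"dp":[0,0,0],"delta_rot":[0,0,0.0192],"fingers":-1},{"dp":[0,0,0],"delta_rot":[0,0,0.0192],"fingers":-1},{"dp":[0,0,0],"delta_rot":[0,0,0.0192],"fingers":-1},{"dp":[0,0,0],"delta_rot":[0,0,0.0192],"fingers":-1},{"dp":[0,0,0],"delta_rot":[0,0,0.0192],"fingers":-1},{"dp":[0,0,0],"delta_rot":[0,0,0.0192],"fingers":-1},{"dp":[0,0,0],"delta_rot":[0,0,0.0192],"fingers":-1},{"dp":[0,0,0],"delta_rot":[0,0,0.0192],"fingers":-1}]'
python3 -m crank '[{"dp":[0,0,0],"delta_rot":[0,0,0.0182],"fingers":-1},{"dp":[0,0,0],"delta_rot":[0,0,0],"fingers":-1},{"dp":[0,0,0],"delta_rot":[0,0,0],"fingers":-1}]'
python3 -c "
from h import *
x,y=T(C,(-.0275,-.0395))
plan((x,y,.26,85.5),(x,y,.165,85.5))"
```

```text
t: 34.55
tcp_pos: [0.4609, 0.3094, 0.1183]
tool_rot: [0.044, 0.999, 0.001, 0.001]
force: [-0.1, -0.4, -0.5]
finger_gap: 0.531
gripper_force: 0.0
t: 35.55
tcp_pos: [0.4614, 0.3099, 0.2717]
tool_rot: [0.044, 0.999, 0.002, 0.004]
force: [0.8, 1.1, -2.5]
finger_gap: 0.272
gripper_force: 66.0
t: 36.55
tcp_pos: [0.4588, 0.3086, 0.2656]
tool_rot: [0.697, 0.717, -0.002, -0.001]
force: [-0.2, -0.1, -1.4]
finger_gap: 0.269
gripper_force: 66.0
t: 36.8
tcp_pos: [0.4592, 0.3088, 0.2661]
tool_rot: [0.734, 0.68, -0.001, -0.001]
force: [0.8, 0.5, -2.0]
finger_gap: 0.27
gripper_force: 66.0
t36.8 tcp [0.4592 0.3088 0.2661] yaw 85.6 z [-0.0026 -0.001  -1.    ] F [ 0.8  0.5 -2. ] gap 0.270 grip 66.0 q6 0.47
 rot [-0.0004  0.0002  0.0003] rows>=1 | dp [-0.7503  0.1678  0.0123] rows>=10
 rot [0. 0. 0.] rows>=0 | dp [0.   0.   0.19] rows>=3
```

```bash

python3 -m crank '[{"dp":[-0.03,0.014,0],"delta_rot":[0,0,0.0003],"fingers":-1},{"dp":[-0.055,0.014,0],"delta_rot":[0,0,0],"fingers":-1},{"dp":[-0.07,0.014,0],"delta_rot":[0,0,0],"fingers":-1},{"dp":[-0.07,0.014,0],"delta_rot":[0,0,0],"fingers":-1},{"dp":[-0.07,0.014,0],"delta_rot":[0,0,0],"fingers":-1},{"dp":[-0.07,0.014,0],"delta_rot":[0,0,0],"fingers":-1},{"dp":[-0.07,0.014,0],"delta_rot":[0,0,0],"fingers":-1},{"dp":[-0.07,0.014,0],"delta_rot":[0,0,0],"fingers":-1},{"dp":[-0.07,0.014,0],"delta_rot":[0,0,0],"fingers":-1},{"dp":[-0.07,0.014,0],"delta_rot":[0,0,0],"fingers":-1},{"dp":[-0.065,0.014,0],"delta_rot":[0,0,0],"fingers":-1},{"dp":[-0.04,0.014,0],"delta_rot":[0,0,0],"fingers":-1}]'
python3 -m crank '[{"dp":[0,0,0.02],"delta_rot":[0,0,0],"fingers":-1},{"dp":[0,0,0.06],"delta_rot":[0,0,0],"fingers":-1},{"dp":[0,0,0.06],"delta_rot":[0,0,0],"fingers":-1},{"dp":[0,0,0.04],"delta_rot":[0,0,0],"fingers":-1},{"dp":[0,0,0.02],"delta_rot":[0,0,0],"fingers":-1},{"dp":[0,0,0],"delta_rot":[0,0,0],"fingers":-1},{"dp":[0,0,0],"delta_rot":[0,0,0],"fingers":-1},{"dp":[0,0,0],"delta_rot":[0,0,0],"fingers":-1},{"dp":[0,0,0],"delta_rot":[0,0,0],"fingers":-1}]'
python3 -W ignore -c "
from h import *
x,y=T(C,(-.0275,-.0395))
plan((x,y,.13,85.5)); held()
W=cloud('side',manip.snapshot('side')[1]); P=cr(W[180:310,270:430].reshape(-1,3)); q=cr(manip.sense()['tcp_pos'][None])[0]
m=(abs(P[:,0]-q[0])<9)&(abs(P[:,1]-q[1])<30)&(abs(P[:,2]-q[2]+41)<7); k=P[m]; print('neck top',m.sum(),k.mean(0).round(1), np.percentile(k[:,1],[5,95]).round(1))
m=(abs(P[:,0]-q[0])<9)&(P[:,1]<q[1]-10)&(abs(P[:,2]-q[2]+57)<8); k=P[m]; print('neck face',m.sum(),np.median(k[:,1])-q[1])"
```

```text
t: 37.8
tcp_pos: [0.5131, -0.0745, 0.2669]
tool_rot: [0.735, 0.678, -0.0, 0.0]
force: [-0.3, 0.8, -2.7]
finger_gap: 0.274
gripper_force: 66.0
t: 38.55
tcp_pos: [0.5143, -0.0714, 0.1687]
tool_rot: [0.735, 0.678, 0.001, 0.001]
force: [0.0, -1.3, -1.5]
finger_gap: 0.273
gripper_force: 65.8
t38.5 tcp [ 0.5143 -0.0714  0.1687] yaw 85.4 z [ 3.3e-03 -7.0e-04 -1.0e+00] F [ 0.  -1.3 -1.5] gap 0.273 grip 65.8 q6 -0.27
 rot [ 0.0005  0.0001 -0.0003] rows>=1 | dp [-0.0009 -0.0017  0.0775] rows>=1
tcp crate [-26.7 -39.1 168.7] face y low -33.7 mid -34.5 high -35.3 (want -34.4)
neck top 89 [-26.6 -44.9 125.9] [-60.9 -24.9]
neck face 51 -20.117509914152883
```

```bash

python3 -m crank '[{"dp":[-0.001,-0.001,0.01],"delta_rot":[0,0,0],"fingers":-1},{"dp":[0,0,0.02],"delta_rot":[0,0,0],"fingers":-1},{"dp":[0,0,0.02],"delta_rot":[0,0,0],"fingers":-1},{"dp":[0,0,0.01],"delta_rot":[0,0,0],"fingers":-1},{"dp":[0,0,0.004],"delta_rot":[0,0,0],"fingers":-1},{"dp":[0,0,0],"delta_rot":[0,0,0],"fingers":-1},{"dp":[0,0,0],"delta_rot":[0,0,0],"fingers":-1}]'
python3 -c "
from h import *
x,y=T(C,(-.0275,-.0395))
plan((x,y,.13,85.5))"
```

```text
t: 39.23
tcp_pos: [0.5127, -0.0717, 0.135]
tool_rot: [0.735, 0.678, 0.0, -0.0]
force: [-0.4, 0.8, -1.5]
finger_gap: 0.273
gripper_force: 65.9
t39.2 tcp [ 0.5127 -0.0717  0.135 ] yaw 85.3 z [-5.e-04  7.e-04 -1.e+00] F [-0.4  0.8 -1.5] gap 0.273 grip 65.9 q6 -0.27
 rot [-0.0001 -0.0001 -0.0005] rows>=1 | dp [0.     0.0014 0.01  ] rows>=1
```

```bash

python3 -m crank '[{"dp":[0,0,0.004],"delta_rot":[0,0,0],"fingers":-1},{"dp":[0,0,0.004],"delta_rot":[0,0,0],"fingers":-1},{"dp":[0,0,0.001],"delta_rot":[0,0,0],"fingers":-1},{"dp":[0,0,0],"delta_rot":[0,0,0],"fingers":-1},{"dp":[0,0,0],"delta_rot":[0,0,0],"fingers":-1}]'
python3 -m crank '[{"dp":[0,0,0],"delta_rot":[0,0,0],"fingers":0.06},{"dp":[0,0,0],"delta_rot":[0,0,0],"fingers":0.06},{"dp":[0,0,0],"delta_rot":[0,0,0],"fingers":0.06},{"dp":[0,0,-0.02],"delta_rot":[0,0,0],"fingers":0.06},{"dp":[0,0,-0.05],"delta_rot":[0,0,0],"fingers":0.06},{"dp":[0,0,-0.08],"delta_rot":[0,0,0],"fingers":0.06},{"dp":[0,0,-0.08],"delta_rot":[0,0,0],"fingers":0.06},{"dp":[0,0,-0.06],"delta_rot":[0,0,0],"fingers":0.06},{"dp":[0,0,0],"delta_rot":[0,0,0],"fingers":0.06},{"dp":[0,0,0],"delta_rot":[0,0,0],"fingers":0.06}]'
cat >> h.py <<'E'
def seated():
    W=cloud('side',manip.snapshot('side')[1]); P=cr(W[180:310,270:430].reshape(-1,3))
    for k in[(42,40),(42,-40),(-28,-40),(-28,40)]:
        m=(abs(P[:,0]-k[0])<9)&(abs(P[:,1]-k[1])<16)&(P[:,2]>80)&(P[:,2]<100)
        if m.sum()>5: print(k,m.sum(),P[m].mean(0).round(1))
E
python3 - <<'E'
from h import *
p,d=manip.snapshot('top'); vases(d); seated()
plan((.4650,.3914,.21,150.1))
E
```

```text
t: 39.65
tcp_pos: [0.5129, -0.0717, 0.131]
tool_rot: [0.735, 0.678, 0.0, 0.0]
force: [-1.2, -0.1, -1.9]
finger_gap: 0.267
gripper_force: 66.1
t: 40.48
tcp_pos: [0.5136, -0.072, 0.2787]
tool_rot: [0.735, 0.678, 0.002, 0.003]
force: [0.2, 0.2, -0.1]
finger_gap: 0.532
gripper_force: 0.0
px [ 62 236] pose [0.5368 0.6343] yaw -0.9 / 179.1 err 0.4827
px [ 99 254] pose [0.5136 0.5184] yaw 79.1 / 259.1 err 0.0092
px [152 275] pose [0.4649 0.3914] yaw -30.2 / 149.8 err 0.0118
px [ 94 305] pose [0.3921 0.5257] yaw -22.6 / 157.4 err 0.0132
px [165 339] pose [0.3157 0.3555] yaw 39.2 / 219.2 err 0.0093
(42, 40) 49 [42.1 38.7 88.6]
(42, -40) 59 [ 41.3 -41.1  88.3]
(-28, -40) 63 [-28.3 -40.7  88.1]
t40.6 tcp [ 0.512  -0.0715  0.2757] yaw 85.3 z [-7.e-04  7.e-04 -1.e+00] F [ 0.3 -0.4 -0.5] gap 0.531 grip 0.0 q6 -0.27
 rot [-0.     -0.0002 -0.1799] rows>=10 | dp [0.5431 0.7557 0.1314] rows>=12
```

```bash

python3 -m crank '[{"dp":[0,0,0],"delta_rot":[0,0,-0.0179],"fingers":0.06},{"dp":[0,0,0],"delta_rot":[0,0,-0.0179],"fingers":0.06},{"dp":[0,0,0],"delta_rot":[0,0,-0.0179],"fingers":0.06},{"dp":[0,0,0],"delta_rot":[0,0,-0.0179],"fingers":0.06},{"dp":[0,0,0],"delta_rot":[0,0,-0.0179],"fingers":0.06},{"dp":[0,0,0],"delta_rot":[0,0,-0.0179],"fingers":0.06},{"dp":[0,0,0],"delta_rot":[0,0,-0.0179],"fingers":0.06},{"dp":[0,0,0],"delta_rot":[0,0,-0.0179],"fingers":0.06},{"dp":[0,0,0],"delta_rot":[0,0,-0.0179],"fingers":0.06},{"dp":[0,0,0],"delta_rot":[0,0,-0.0179],"fingers":0.06}]'
python3 -m crank '[{"dp":[0.0235,0.0327,0],"delta_rot":[0,0,0],"fingers":0.06},{"dp":[0.0443,0.0617,0],"delta_rot":[0,0,0],"fingers":0.06},{"dp":[0.0443,0.0617,0],"delta_rot":[0,0,0],"fingers":0.06},{"dp":[0.0443,0.0617,0],"delta_rot":[0,0,0],"fingers":0.06},{"dp":[0.0443,0.0617,0],"delta_rot":[0,0,0],"fingers":0.06},{"dp":[0.0443,0.0617,0],"delta_rot":[0,0,0],"fingers":0.06},{"dp":[0.0443,0.0617,0],"delta_rot":[0,0,0],"fingers":0.06},{"dp":[0.0443,0.0617,0],"delta_rot":[0,0,0],"fingers":0.06},{"dp":[0.0443,0.0617,0],"delta_rot":[0,0,0],"fingers":0.06},{"dp":[0.0443,0.0617,0],"delta_rot":[0,0,0],"fingers":0.06},{"dp":[0.0443,0.0617,0],"delta_rot":[0,0,0],"fingers":0.06},{"dp":[0.0443,0.0617,0],"delta_rot":[0,0,0],"fingers":0.06}]'
python3 -m crank '[{"dp":[0.0323,0.0443,0.03],"delta_rot":[0,0,0],"fingers":0.06},{"dp":[0,0,0.06],"delta_rot":[0,0,0],"fingers":0.06},{"dp":[0,0,0.04],"delta_rot":[0,0,0],"fingers":0.06},{"dp":[0,0,0],"delta_rot":[0,0,0],"fingers":0.06},{"dp":[0,0,0],"delta_rot":[0,0,0],"fingers":0.06},{"dp":[0,0,0],"delta_rot":[0,0,0],"fingers":0.06},{"dp":[0,0,0],"delta_rot":[0,0,0],"fingers":0.06}]'
python3 -c "
from h import *
plan((.4649,.3914,.118,149.8))"
```

```text
t: 41.42
tcp_pos: [0.5117, -0.0714, 0.2738]
tool_rot: [0.258, 0.966, 0.0, -0.002]
force: [-0.0, -0.4, -0.2]
finger_gap: 0.527
gripper_force: 0.0
t: 42.42
tcp_pos: [0.4696, 0.3655, 0.2736]
tool_rot: [0.261, 0.965, -0.002, -0.002]
force: [0.1, -0.7, -0.4]
finger_gap: 0.526
gripper_force: 0.0
t: 43.0
tcp_pos: [0.4692, 0.3913, 0.2121]
tool_rot: [0.261, 0.965, 0.001, 0.001]
force: [0.3, -0.3, 0.1]
finger_gap: 0.529
gripper_force: 0.0
t43.0 tcp [0.4692 0.3913 0.2121] yaw 149.7 z [ 0.0021  0.0013 -1.    ] F [ 0.3 -0.3  0.1] gap 0.529 grip 0.0 q6 -0.53
 rot [ 0.0003  0.0002 -0.0002] rows>=1 | dp [ 0.0075 -0.0042  0.1881] rows>=3
```

```bash

python3 -m crank '[{"dp":[0.0075,-0.0042,0.02],"delta_rot":[0,0,0],"fingers":0.06},{"dp":[0,0,0.05],"delta_rot":[0,0,0],"fingers":0.06},{"dp":[0,0,0.05],"delta_rot":[0,0,0],"fingers":0.06},{"dp":[0,0,0.04],"delta_rot":[0,0,0],"fingers":0.06},{"dp":[0,0,0.028],"delta_rot":[0,0,0],"fingers":0.06},{"dp":[0,0,0],"delta_rot":[0,0,0],"fingers":0.06},{"dp":[0,0,0],"delta_rot":[0,0,0],"fingers":0.06},{"dp":[0,0,0],"delta_rot":[0,0,0],"fingers":0.06}]'
python3 -m crank '[{"dp":[0,0,0],"delta_rot":[0,0,0],"fingers":-1},{"dp":[0,0,0],"delta_rot":[0,0,0],"fingers":-1},{"dp":[0,0,0],"delta_rot":[0,0,0],"fingers":-1},{"dp":[0,0,0],"delta_rot":[0,0,0],"fingers":-1},{"dp":[0,0,0],"delta_rot":[0,0,0],"fingers":-1},{"dp":[0,0,-0.02],"delta_rot":[0,0,0],"fingers":-1},{"dp":[0,0,-0.05],"delta_rot":[0,0,0],"fingers":-1},{"dp":[0,0,-0.07],"delta_rot":[0,0,0],"fingers":-1},{"dp":[0,0,-0.07],"delta_rot":[0,0,0],"fingers":-1},{"dp":[0,0,-0.06],"delta_rot":[0,0,0],"fingers":-1},{"dp":[0,0,-0.03],"delta_rot":[0,0,0],"fingers":-1},{"dp":[0,0,0],"delta_rot":[0,0,0],"fingers":-1}]' 65
python3 -m crank '[{"dp":[0,0,0],"delta_rot":[0,0,0.0179],"fingers":-1},{"dp":[0,0,0],"delta_rot":[0,0,0.0179],"fingers":-1},{"dp":[0,0,0],"delta_rot":[0,0,0.0179],"fingers":-1},{"dp":[0,0,0],"delta_rot":[0,0,0.0179],"fingers":-1},{"dp":[0,0,0],"delta_rot":[0,0,0.0179],"fingers":-1},{"dp":[0,0,0],"delta_rot":[0,0,0.0179],"fingers":-1},{"dp":[0,0,0],"delta_rot":[0,0,0.0179],"fingers":-1},{"dp":[0,0,0],"delta_rot":[0,0,0.0179],"fingers":-1},{"dp":[0,0,0],"delta_rot":[0,0,0.0179],"fingers":-1},{"dp":[0,0,0],"delta_rot":[0,0,0.0175],"fingers":-1},{"dp":[0,0,0],"delta_rot":[0,0,0],"fingers":-1},{"dp":[0,0,0],"delta_rot":[0,0,0],"fingers":-1}]'
python3 -c "
from h import *
x,y=T(C,(-.0275,.0405))
plan((x,y,.26,85.5),(x,y,.165,85.5))"
```

```text
t: 43.67
tcp_pos: [0.4653, 0.3919, 0.1187]
tool_rot: [0.261, 0.965, 0.001, 0.001]
force: [0.4, 0.2, -0.2]
finger_gap: 0.533
gripper_force: 0.0
t: 44.67
tcp_pos: [0.4654, 0.3924, 0.2718]
tool_rot: [0.261, 0.965, 0.003, 0.003]
force: [-0.4, 0.4, -1.5]
finger_gap: 0.269
gripper_force: 66.0
t: 45.67
tcp_pos: [0.4632, 0.391, 0.2656]
tool_rot: [0.733, 0.68, -0.001, -0.0]
force: [0.4, -0.1, -1.9]
finger_gap: 0.27
gripper_force: 66.0
t45.7 tcp [0.4632 0.391  0.2656] yaw 85.6 z [-0.0024 -0.0013 -1.    ] F [ 0.4 -0.1 -1.9] gap 0.270 grip 66.0 q6 0.59
 rot [-0.0004  0.0002  0.0004] rows>=1 | dp [-0.7547  0.1726  0.0112] rows>=10
 rot [0. 0. 0.] rows>=0 | dp [0.   0.   0.19] rows>=3
```

```bash

python3 -m crank '[{"dp":[-0.03,0.0144,0],"delta_rot":[0,0,0.0003],"fingers":-1},{"dp":[-0.055,0.0144,0],"delta_rot":[0,0,0],"fingers":-1},{"dp":[-0.07,0.0144,0],"delta_rot":[0,0,0],"fingers":-1},{"dp":[-0.07,0.0144,0],"delta_rot":[0,0,0],"fingers":-1},{"dp":[-0.07,0.0144,0],"delta_rot":[0,0,0],"fingers":-1},{"dp":[-0.07,0.0144,0],"delta_rot":[0,0,0],"fingers":-1},{"dp":[-0.07,0.0144,0],"delta_rot":[0,0,0],"fingers":-1},{"dp":[-0.07,0.0144,0],"delta_rot":[0,0,0],"fingers":-1},{"dp":[-0.07,0.0144,0],"delta_rot":[0,0,0],"fingers":-1},{"dp":[-0.07,0.0144,0],"delta_rot":[0,0,0],"fingers":-1},{"dp":[-0.067,0.0144,0],"delta_rot":[0,0,0],"fingers":-1},{"dp":[-0.042,0.0144,0],"delta_rot":[0,0,0],"fingers":-1}]'
python3 -m crank '[{"dp":[0,0,0.02],"delta_rot":[0,0,0],"fingers":-1},{"dp":[0,0,0.06],"delta_rot":[0,0,0],"fingers":-1},{"dp":[0,0,0.06],"delta_rot":[0,0,0],"fingers":-1},{"dp":[0,0,0.04],"delta_rot":[0,0,0],"fingers":-1},{"dp":[0,0,0.02],"delta_rot":[0,0,0],"fingers":-1},{"dp":[0,0,0],"delta_rot":[0,0,0],"fingers":-1},{"dp":[0,0,0],"delta_rot":[0,0,0],"fingers":-1},{"dp":[0,0,0],"delta_rot":[0,0,0],"fingers":-1},{"dp":[0,0,0],"delta_rot":[0,0,0],"fingers":-1}]'
cat >> h.py <<'E'
def neck():
    W=cloud('side',manip.snapshot('side')[1]); P=cr(W[160:310,270:430].reshape(-1,3)); q=cr(manip.sense()['tcp_pos'][None])[0]
    m=(abs(P[:,0]-q[0])<9)&(P[:,1]<q[1]-10)&(abs(P[:,2]-q[2]+57)<8); k=P[m]; print('neck face',m.sum(),np.median(k[:,1])-q[1],'want -19.5')
E
python3 -W ignore -c "
from h import *
x,y=T(C,(-.0275,.0405))
plan((x,y,.13,85.5)); held(); neck()"
```

```text
t: 46.67
tcp_pos: [0.5194, 0.0058, 0.2665]
tool_rot: [0.735, 0.678, -0.0, -0.0]
force: [0.2, -0.2, -0.9]
finger_gap: 0.268
gripper_force: 66.0
t: 47.42
tcp_pos: [0.5207, 0.0089, 0.1682]
tool_rot: [0.735, 0.678, 0.001, 0.001]
force: [-0.0, 0.4, -1.8]
finger_gap: 0.27
gripper_force: 65.9
t47.4 tcp [0.5207 0.0089 0.1682] yaw 85.4 z [ 3.4e-03 -2.0e-04 -1.0e+00] F [-0.   0.4 -1.8] gap 0.270 grip 65.9 q6 -0.12
 rot [ 0.0005 -0.     -0.0002] rows>=1 | dp [-0.0018 -0.0019  0.0765] rows>=1
tcp crate [-26.6  41.4 168.3] face y low -34.3 mid -34.8 high -34.4 (want -34.4)
neck face 48 -19.531494252282524 want -19.5
```

Well held and upright. Lowering into pocket1.

```bash

python3 -m crank '[{"dp":[-0.0016,-0.0012,0.01],"delta_rot":[0,0,0],"fingers":-1},{"dp":[0,0,0.02],"delta_rot":[0,0,0],"fingers":-1},{"dp":[0,0,0.02],"delta_rot":[0,0,0],"fingers":-1},{"dp":[0,0,0.01],"delta_rot":[0,0,0],"fingers":-1},{"dp":[0,0,0.004],"delta_rot":[0,0,0],"fingers":-1},{"dp":[0,0,0],"delta_rot":[0,0,0],"fingers":-1},{"dp":[0,0,0],"delta_rot":[0,0,0],"fingers":-1}]'
python3 -c "
from h import *
x,y=T(C,(-.0275,.0405))
plan((x,y,.13,85.5))"
```

```text
t: 48.1
tcp_pos: [0.5191, 0.0081, 0.1345]
tool_rot: [0.735, 0.678, 0.0, -0.0]
force: [0.6, 0.0, -1.1]
finger_gap: 0.27
gripper_force: 65.9
t48.1 tcp [0.5191 0.0081 0.1345] yaw 85.4 z [-5.e-04  5.e-04 -1.e+00] F [ 0.6  0.  -1.1] gap 0.270 grip 65.9 q6 -0.12
 rot [-0.0001 -0.0001 -0.0004] rows>=1 | dp [0.     0.0012 0.009 ] rows>=1
```

```bash

python3 -m crank '[{"dp":[0,0,0.004],"delta_rot":[0,0,0],"fingers":-1},{"dp":[0,0,0.004],"delta_rot":[0,0,0],"fingers":-1},{"dp":[0,0,0],"delta_rot":[0,0,0],"fingers":-1},{"dp":[0,0,0],"delta_rot":[0,0,0],"fingers":-1}]'
python3 -m crank '[{"dp":[0,0,0],"delta_rot":[0,0,0],"fingers":0.06},{"dp":[0,0,0],"delta_rot":[0,0,0],"fingers":0.06},{"dp":[0,0,0],"delta_rot":[0,0,0],"fingers":0.06},{"dp":[0,0,-0.02],"delta_rot":[0,0,0],"fingers":0.06},{"dp":[0,0,-0.05],"delta_rot":[0,0,0],"fingers":0.06},{"dp":[0,0,-0.08],"delta_rot":[0,0,0],"fingers":0.06},{"dp":[0,0,-0.08],"delta_rot":[0,0,0],"fingers":0.06},{"dp":[0,0,-0.06],"delta_rot":[0,0,0],"fingers":0.06},{"dp":[0,0,0],"delta_rot":[0,0,0],"fingers":0.06},{"dp":[0,0,0],"delta_rot":[0,0,0],"fingers":0.06}]'
cat >> h.py <<'E'
FB=[(-.006,.006,-.098,.098),(-.006,.046,.086,.098),(-.006,.046,-.098,-.086)]
def ring(p,uv,z,R0=5):
    """centre of a grey (steel) knuckle ring: centroid of low-saturation bright pixels near uv, on plane z"""
    h=cv2.cvtColor(p,cv2.COLOR_RGB2HSV).astype(float); u,v=[int(round(a)) for a in uv]; w=10
    s=h[v-w:v+w+1,u-w:u+w+1]; yy,xx=np.mgrid[v-w:v+w+1,u-w:u+w+1]
    m=(s[...,1]<60)&(s[...,2]>70)&(np.hypot(xx-uv[0],yy-uv[1])<8.5)
    c,r=cv2.minEnclosingCircle(np.c_[xx[m],yy[m]].astype(np.float32)); a=(xx[m].mean(),yy[m].mean())
    return m.sum(),np.round(a,1),np.round(c,1),round(r,1),onplane('top',a,z)[0].round(4),onplane('top',c,z)[0].round(4)
E
python3 - <<'E'
from h import *
seated()
p,d=manip.snapshot('top'); W=cloud('top',d); cv2.imwrite('pics/t9.png',p[:,:,::-1])
f,e=fit('top',W,(420,540,245,300),.07,.1,FB,.0805,F); print('front',f.round(4),np.degrees(f[2]).round(2),e)
# include knuckles as boxes ~ squares
K=FB+[(.034,.060,.102,.128),(.034,.060,-.128,-.102)]
f,e=fit('top',W,(420,540,245,300),.065,.1,K,.080,F); print('front+k',f.round(4),np.degrees(f[2]).round(2),e)
for s in(1,-1):
    print('front knuckle',s,T(f,(.047,.115*s)).round(4),ring(p,pix('top',(*T(f,(.047,.115*s)),.0785))[0],.0785))
    print('crate knuckle',s,T(C,(-.047,.115*s)).round(4),ring(p,pix('top',(*T(C,(-.047,.115*s)),.062))[0],.062))
plan((*f[:2],.21,81.1))
E
```

```text
t: 48.43
tcp_pos: [0.5192, 0.0081, 0.131]
tool_rot: [0.735, 0.678, 0.0, 0.0]
force: [-0.8, -0.3, -0.9]
finger_gap: 0.27
gripper_force: 66.0
t: 49.27
tcp_pos: [0.5199, 0.0079, 0.2787]
tool_rot: [0.735, 0.678, 0.002, 0.002]
force: [-0.5, 0.5, -0.1]
finger_gap: 0.529
gripper_force: 0.0
(42, 40) 52 [41.4 39.5 88.5]
(42, -40) 64 [ 42.1 -40.2  88.3]
(-28, -40) 60 [-28.6 -40.7  88.5]
(-28, 40) 56 [-28.7  37.9  88.3]
front [ 0.4509 -0.3627 -0.1552] -8.89 0.042404507225141025
front+k [ 0.4506 -0.3622 -0.1553] -8.9 0.031731208168874855
front knuckle 1 [ 0.5148 -0.2558] (np.int64(106), array([428.9, 258.9]), array([428.6, 259.6]), 7.0, array([ 0.5127, -0.2578,  0.0785]), array([ 0.5111, -0.257 ,  0.0785]))
crate knuckle 1 [0.5061 0.0838] (np.int64(67), array([285.2, 260. ]), array([283. , 259.5]), 8.3, array([0.5067, 0.0798, 0.062 ]), array([0.5077, 0.085 , 0.062 ]))
front knuckle -1 [ 0.4793 -0.4831] (np.int64(115), array([525.3, 274.9]), array([525.1, 275.3]), 6.9, array([ 0.4785, -0.4817,  0.0785]), array([ 0.4775, -0.4811,  0.0785]))
crate knuckle -1 [ 0.488  -0.1454] (np.int64(95), array([379.4, 269. ]), array([379.2, 268.4]), 6.8, array([ 0.4884, -0.1437,  0.062 ]), array([ 0.4898, -0.1432,  0.062 ]))
t49.4 tcp [0.5183 0.0082 0.2757] yaw 85.4 z [-8.e-04  6.e-04 -1.e+00] F [ 0.3 -1.1 -0.1] gap 0.530 grip 0.0 q6 -0.12
 rot [-0.0001 -0.0001  0.0119] rows>=1 | dp [-0.7527 -0.0192  0.1314] rows>=10
```

```bash

python3 -m crank '[{"dp":[-0.03,-0.0017,0],"delta_rot":[0,0,0.0119],"fingers":0.06},{"dp":[-0.06,-0.0017,0],"delta_rot":[0,0,0],"fingers":0.06},{"dp":[-0.075,-0.0017,0],"delta_rot":[0,0,0],"fingers":0.06},{"dp":[-0.075,-0.0017,0],"delta_rot":[0,0,0],"fingers":0.06},{"dp":[-0.075,-0.0017,0],"delta_rot":[0,0,0],"fingers":0.06},{"dp":[-0.075,-0.0017,0],"delta_rot":[0,0,0],"fingers":0.06},{"dp":[-0.075,-0.0017,0],"delta_rot":[0,0,0],"fingers":0.06},{"dp":[-0.075,-0.0017,0],"delta_rot":[0,0,0],"fingers":0.06},{"dp":[-0.075,-0.0017,0],"delta_rot":[0,0,0],"fingers":0.06},{"dp":[-0.075,-0.0017,0.03],"delta_rot":[0,0,0],"fingers":0.06},{"dp":[-0.0627,-0.0017,0.05],"delta_rot":[0,0,0],"fingers":0.06},{"dp":[0,0,0.05],"delta_rot":[0,0,0],"fingers":0.06}]'
python3 -m crank '[{"dp":[0,0,0.02],"delta_rot":[0,0,0],"fingers":0.06},{"dp":[0,0,0],"delta_rot":[0,0,0],"fingers":0.06},{"dp":[0,0,0],"delta_rot":[0,0,0],"fingers":0.06},{"dp":[0,0,0],"delta_rot":[0,0,0],"fingers":0.06},{"dp":[0,0,0],"delta_rot":[0,0,0],"fingers":0.06}]'
python3 -c "
from h import *
plan((.4507,-.3623,.121,81.1))"
```

```text
t: 50.37
tcp_pos: [0.4519, -0.3692, 0.2091]
tool_rot: [0.762, 0.648, -0.001, 0.002]
force: [1.0, 0.3, -0.3]
finger_gap: 0.533
gripper_force: 0.0
t: 50.78
tcp_pos: [0.4536, -0.362, 0.2021]
tool_rot: [0.759, 0.651, 0.0, 0.001]
force: [0.9, 0.4, -0.5]
finger_gap: 0.527
gripper_force: 0.0
t50.8 tcp [ 0.4536 -0.362   0.2021] yaw 81.2 z [ 0.0018 -0.0012 -1.    ] F [ 0.9  0.4 -0.5] gap 0.527 grip 0.0 q6 -0.71
 rot [0.0003 0.0001 0.0002] rows>=1 | dp [-0.0016 -0.0056  0.1621] rows>=2
```

```bash

python3 -m crank '[{"dp":[-0.0014,-0.0056,0.02],"delta_rot":[0,0,0],"fingers":0.06},{"dp":[0,0,0.05],"delta_rot":[0,0,0],"fingers":0.06},{"dp":[0,0,0.05],"delta_rot":[0,0,0],"fingers":0.06},{"dp":[0,0,0.03],"delta_rot":[0,0,0],"fingers":0.06},{"dp":[0,0,0.012],"delta_rot":[0,0,0],"fingers":0.06},{"dp":[0,0,0],"delta_rot":[0,0,0],"fingers":0.06},{"dp":[0,0,0],"delta_rot":[0,0,0],"fingers":0.06},{"dp":[0,0,0],"delta_rot":[0,0,0],"fingers":0.06}]'
python3 -m crank '[{"dp":[0,0,0],"delta_rot":[0,0,0],"fingers":-1},{"dp":[0,0,0],"delta_rot":[0,0,0],"fingers":-1},{"dp":[0,0,0],"delta_rot":[0,0,0],"fingers":-1},{"dp":[0,0,0],"delta_rot":[0,0,0],"fingers":-1},{"dp":[0,0,0],"delta_rot":[0,0,0],"fingers":-1},{"dp":[0,0,0],"delta_rot":[0,0,0],"fingers":-1}]' 100
python3 -c "
from h import *
x,y=T(C,(-.0945,.0))
plan((.4507,-.3623,.28,None),(x,y,.28,85.5),(x,y,.15,85.5)); print(x,y)"
```

```text
t: 51.45
tcp_pos: [0.4505, -0.3633, 0.1209]
tool_rot: [0.76, 0.65, 0.0, 0.001]
force: [0.4, 0.2, -0.2]
finger_gap: 0.528
gripper_force: 0.0
t: 51.95
tcp_pos: [0.4508, -0.3633, 0.1209]
tool_rot: [0.76, 0.65, 0.001, 0.002]
force: [2.3, 0.6, 6.3]
finger_gap: 0.13
gripper_force: 98.1
t52.0 tcp [ 0.4508 -0.3633  0.1209] yaw 81.1 z [ 0.0029 -0.0016 -1.    ] F [2.3 0.6 6.3] gap 0.130 grip 98.1 q6 -0.72
 rot [0.0005 0.0002 0.    ] rows>=1 | dp [ 0.002  -0.0006 -0.3182] rows>=4
 rot [ 0.      0.     -0.0123] rows>=1 | dp [ 0.6682 -0.0546  0.    ] rows>=9
 rot [0. 0. 0.] rows>=0 | dp [0.   0.   0.26] rows>=4
0.4496925008341107 -0.027070524856427584
```

```bash

python3 -m crank '[{"dp":[0,0,-0.02],"delta_rot":[0,0,0],"fingers":-1},{"dp":[0,0,-0.05],"delta_rot":[0,0,0],"fingers":-1},{"dp":[0,0,-0.06],"delta_rot":[0,0,0],"fingers":-1},{"dp":[0,0,-0.07],"delta_rot":[0,0,0],"fingers":-1},{"dp":[0,0,-0.06],"delta_rot":[0,0,0],"fingers":-1},{"dp":[0,0,-0.04],"delta_rot":[0,0,-0.006],"fingers":-1},{"dp":[0,0,-0.015],"delta_rot":[0,0,-0.0063],"fingers":-1},{"dp":[0,0,0],"delta_rot":[0,0,0],"fingers":-1}]'
python3 -m crank '[{"dp":[0.02,-0.0045,0],"delta_rot":[0,0,0],"fingers":-1},{"dp":[0.04,-0.0045,0],"delta_rot":[0,0,0],"fingers":-1},{"dp":[0.06,-0.0045,0],"delta_rot":[0,0,0],"fingers":-1},{"dp":[0.07,-0.0045,0],"delta_rot":[0,0,0],"fingers":-1},{"dp":[0.07,-0.0045,0],"delta_rot":[0,0,0],"fingers":-1},{"dp":[0.07,-0.0045,0],"delta_rot":[0,0,0],"fingers":-1},{"dp":[0.07,-0.0045,0],"delta_rot":[0,0,0],"fingers":-1},{"dp":[0.07,-0.0045,0],"delta_rot":[0,0,0],"fingers":-1},{"dp":[0.07,-0.0045,0],"delta_rot":[0,0,0],"fingers":-1},{"dp":[0.06,-0.0045,0],"delta_rot":[0,0,0],"fingers":-1},{"dp":[0.045,-0.0045,0],"delta_rot":[0,0,0],"fingers":-1},{"dp":[0.022,-0.0045,0],"delta_rot":[0,0,0],"fingers":-1}]'
python3 -m crank '[{"dp":[0,0,0.03],"delta_rot":[0,0,0],"fingers":-1},{"dp":[0,0,0.04],"delta_rot":[0,0,0],"fingers":-1},{"dp":[0,0,0],"delta_rot":[0,0,0],"fingers":-1},{"dp":[0,0,0],"delta_rot":[0,0,0],"fingers":-1},{"dp":[0,0,0],"delta_rot":[0,0,0],"fingers":-1},{"dp":[0,0,0],"delta_rot":[0,0,0],"fingers":-1}]'
python3 - <<'E'
from h import *
x,y=T(C,(-.0945,-.001)); plan((x,y,.22,85.5))
p,d=manip.snapshot('top'); np.save('pics/t10.npy',d); cv2.imwrite('pics/t10.png',p[:,:,::-1])
p2,d2=manip.snapshot('side'); np.save('pics/s10.npy',d2)
a=cv2.resize(p[180:320,260:420],None,fx=2.5,fy=2.5,interpolation=cv2.INTER_CUBIC); b=cv2.resize(p2[170:310,270:430],None,fx=2.5,fy=2.5,interpolation=cv2.INTER_CUBIC)
cv2.imwrite('pics/ab10.png',np.hstack([a,b])[:,:,::-1])
E
```

```text
t: 52.62
tcp_pos: [0.4498, -0.363, 0.2795]
tool_rot: [0.734, 0.679, -0.0, 0.001]
force: [-1.1, 0.1, -3.8]
finger_gap: 0.125
gripper_force: 97.9
t: 53.62
tcp_pos: [0.4462, -0.0246, 0.2758]
tool_rot: [0.734, 0.68, -0.001, -0.003]
force: [0.3, -0.3, -3.7]
finger_gap: 0.126
gripper_force: 97.7
t: 54.12
tcp_pos: [0.4493, -0.0286, 0.2429]
tool_rot: [0.734, 0.679, 0.0, 0.0]
force: [0.7, 0.8, -3.4]
finger_gap: 0.123
gripper_force: 97.9
t54.1 tcp [ 0.4493 -0.0286  0.2429] yaw 85.5 z [ 0.0013 -0.     -1.    ] F [ 0.7  0.8 -3.4] gap 0.123 grip 97.9 q6 -0.23
 rot [ 0.0002 -0.     -0.0001] rows>=1 | dp [0.0012 0.0005 0.0458] rows>=1
```

View pics/ab10.png

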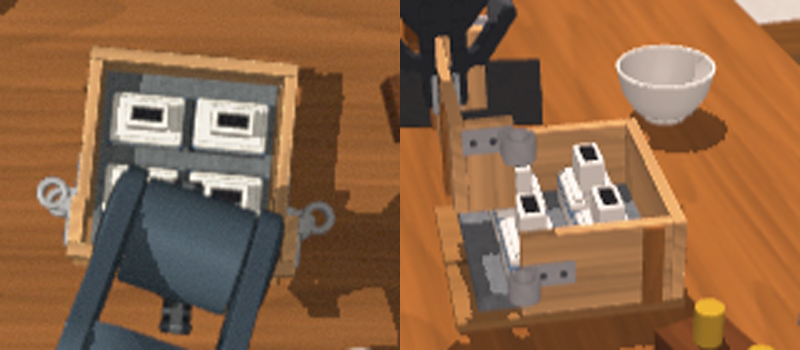

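```bash
python3 - <<'E'
from h import *
W=cloud('top',np.load('pics/t10.npy')); 
tc=np.array([.4493,-.0286]); f=np.array([*(tc+.001*np.array([-np.sin(C[2]),np.cos(C[2])])),C[2]])
print('front origin in crate by TCP',cr(np.array([[*f[:2],0]]))[0].round(1))
for s in(1,-1):
    e=pix('top',(*T(f,(.047,.115*s)),.2005))[0]; u,v=e.round().astype(int)
    S=W[v-10:v+11,u-10:u+11].reshape(-1,3); S=S[(S[:,2]>.188)&(S[:,2]<.215)]
    P=cr(S); c,r=cv2.minEnclosingCircle(P[:,:2].astype(np.float32))
    k=P[abs(P[:,1])>102]; c2,r2=cv2.minEnclosingCircle(k[:,:2].astype(np.float32))
    print(s,'exp px',e.round(1),len(P),P.mean(0).round(1),'circle',np.round(c,1),round(r,1),'knuckle only',len(k),k.mean(0).round(1),np.round(c2,1),round(r2,1))
    u,v=pix('top',(*T(C,(-.047,.115*s)),.062))[0].round().astype(int); S=cr(W[v-9:v+10,u-9:u+10].reshape(-1,3)); k=S[(S[:,2]>52)&(S[:,2]<72)&(abs(S[:,1])>102)]; print('  crate knuckle',len(k),k.mean(0).round(1) if len(k) else '')
W0=cloud('top',np.load('pics/top0.npy'))
for s in(1,-1):
    u,v=pix('top',(*T(C,(-.047,.115*s)),.062))[0].round().astype(int); S=cr(W0[v-9:v+10,u-9:u+10].reshape(-1,3)); k=S[(S[:,2]>52)&(S[:,2]<72)&(abs(S[:,1])>102)]; c,r=cv2.minEnclosingCircle(k[:,:2].astype(np.float32)); print('start crate knuckle',s,len(k),k.mean(0).round(1),np.round(c,1),round(r,1))
E
```

```text
front origin in crate by TCP [-94.8  -0.6   0. ]
1 exp px [279.7 256. ] 139 [-52.3 106.9 200.1] circle [-53.7 106.8] 21.7 knuckle only 86 [-49.2 113.5 199.3] [-49.9 112.5] 14.9
  crate knuckle 35 [-44.8 116.4  61.3]
-1 exp px [386.4 265.8] 154 [ -53.1 -110.3  200.3] circle [ -56.1 -111.1] 22.6 knuckle only 109 [ -50.1 -115.6  199.2] [ -53.4 -113.4] 19.1
  crate knuckle 29 [ -42.1 -115.4   60.2]
start crate knuckle 1 79 [-45.4 114.4  60.8] [-44.9 113.3] 15.3
start crate knuckle -1 80 [ -45.3 -113.9   60.2] [ -41.8 -113.3] 17.7
```

```bash

python3 -m crank '[{"dp":[0.0016,0.0006,0.02],"delta_rot":[0,0,-0.0005],"fingers":-1},{"dp":[0,0,0.04],"delta_rot":[0,0,0],"fingers":-1},{"dp":[0,0,0.05],"delta_rot":[0,0,0],"fingers":-1},{"dp":[0,0,0.04],"delta_rot":[0,0,0],"fingers":-1},{"dp":[0,0,0.025],"delta_rot":[0,0,0],"fingers":-1},{"dp":[0,0,0.01],"delta_rot":[0,0,0],"fingers":-1},{"dp":[0,0,0],"delta_rot":[0,0,0],"fingers":-1},{"dp":[0,0,0],"delta_rot":[0,0,0],"fingers":-1},{"dp":[0,0,0],"delta_rot":[0,0,0],"fingers":-1},{"dp":[0,0,0],"delta_rot":[0,0,0],"fingers":-1}]'
python3 - <<'E'
from h import *
x,y=T(C,(-.0945,-.0008)); plan((x,y,.129,85.6))
p,d=manip.snapshot('top'); W=cloud('top',d); zt=manip.sense()['tcp_pos'][2]-.0425
f=np.array([x,y,C[2]])
for s in(1,-1):
    u,v=pix('top',(*T(f,(.047,.115*s)),zt))[0].round().astype(int)
    P=cr(W[v-10:v+11,u-10:u+11].reshape(-1,3)); k=P[(abs(P[:,2]-zt*1000)<12)&(abs(P[:,1])>102)]; print(s,zt,len(k),k.mean(0).round(1))
E
```

```text
t: 55.05
tcp_pos: [0.4501, -0.0276, 0.1509]
tool_rot: [0.733, 0.68, 0.001, 0.001]
force: [-0.1, -0.1, -4.2]
finger_gap: 0.129
gripper_force: 98.1
t55.0 tcp [ 0.4501 -0.0276  0.1509] yaw 85.7 z [ 2.8e-03 -4.0e-04 -1.0e+00] F [-0.1 -0.1 -4.2] gap 0.129 grip 98.1 q6 -0.24
 rot [0.0005 0.     0.0003] rows>=1 | dp [-0.0006 -0.0009  0.0438] rows>=1
1 0.10829512149962983 80 [-48.9 114.  107.5]
-1 0.10829512149962983 92 [ -49.  -114.9  107.6]
```

```bash

python3 -m crank '[{"dp":[0.001,0,0.008],"delta_rot":[0,0,0],"fingers":-1},{"dp":[0,0,0.006],"delta_rot":[0,0,0],"fingers":-1},{"dp":[0,0,0.006],"delta_rot":[0,0,0],"fingers":-1},{"dp":[0,0,0],"delta_rot":[0,0,0],"fingers":-1},{"dp":[0,0,0],"delta_rot":[0,0,0],"fingers":-1}]'
python3 -m crank '[{"dp":[0,0,0.006],"delta_rot":[0,0,0],"fingers":-1},{"dp":[0,0,0.006],"delta_rot":[0,0,0],"fingers":-1},{"dp":[0,0,0],"delta_rot":[0,0,0],"fingers":-1},{"dp":[0,0,0],"delta_rot":[0,0,0],"fingers":-1}]'
python3 -c "
from h import *
x,y=T(C,(-.0945,-.0003)); plan((x,y,.129,85.6))"
```

```text
t: 55.52
tcp_pos: [0.4493, -0.0269, 0.1396]
tool_rot: [0.733, 0.68, 0.0, -0.0]
force: [0.4, -0.0, -3.0]
finger_gap: 0.132
gripper_force: 98.1
t: 55.85
tcp_pos: [0.4493, -0.0269, 0.1337]
tool_rot: [0.733, 0.68, 0.0, -0.0]
force: [-0.2, 0.8, -4.5]
finger_gap: 0.125
gripper_force: 98.1
t55.9 tcp [ 0.4493 -0.0269  0.1337] yaw 85.7 z [-1.e-04  5.e-04 -1.e+00] F [-0.2  0.8 -4.5] gap 0.125 grip 98.1 q6 -0.23
 rot [-0.     -0.0001  0.0003] rows>=1 | dp [-0.0009  0.0008  0.0093] rows>=1
```

Passing the insert without contact (bottom at about z = 13 mm). Lowering the rest of the way.

```bash

python3 -m crank '[{"dp":[0,0,0.006],"delta_rot":[0,0,0],"fingers":-1},{"dp":[0,0,0.003],"delta_rot":[0,0,0],"fingers":-1},{"dp":[0,0,0],"delta_rot":[0,0,0],"fingers":-1},{"dp":[0,0,0.002],"delta_rot":[0,0,0],"fingers":-1},{"dp":[0,0,0],"delta_rot":[0,0,0],"fingers":-1},{"dp":[0,0,0],"delta_rot":[0,0,0],"fingers":-1}]'
python3 -c "
from h import *
x,y=T(C,(-.0945,-.0003)); plan((x,y,.129,85.6))"
```

```text
t: 56.35
tcp_pos: [0.4494, -0.0268, 0.1289]
tool_rot: [0.733, 0.68, 0.0, 0.0]
force: [-0.7, 0.6, 4.2]
finger_gap: 0.123
gripper_force: 99.0
t56.4 tcp [ 0.4494 -0.0268  0.1289] yaw 85.7 z [ 7.e-04  3.e-04 -1.e+00] F [-0.7  0.6  4.2] gap 0.123 grip 99.0 q6 -0.23
 rot [ 0.0001 -0.0001  0.0003] rows>=1 | dp [-0.001   0.0006 -0.0003] rows>=1
```

```bash

python3 -m crank '[{"dp":[0,0,0],"delta_rot":[0,0,0],"fingers":-0.3},{"dp":[0,0,0],"delta_rot":[0,0,0],"fingers":-0.3},{"dp":[0,0,0],"delta_rot":[0,0,0],"fingers":-0.3},{"dp":[0,0,-0.02],"delta_rot":[0,0,0],"fingers":-0.3},{"dp":[0,0,-0.05],"delta_rot":[0,0,0],"fingers":-0.3},{"dp":[0,0,-0.08],"delta_rot":[0,0,0],"fingers":-0.3},{"dp":[0,0,-0.08],"delta_rot":[0,0,0],"fingers":-0.3},{"dp":[0,0,-0.06],"delta_rot":[0,0,0],"fingers":-0.3},{"dp":[0,0,0],"delta_rot":[0,0,0],"fingers":-0.3},{"dp":[0,0,0],"delta_rot":[0,0,0],"fingers":-0.3}]'
python3 - <<'E'
from h import *
p,d=manip.snapshot('top'); W=cloud('top',d); cv2.imwrite('pics/t11.png',p[:,:,::-1])
S=W[190:245,405:490]; m=((S[...,2]>.08)&(S[...,2]<.11)).astype(np.uint8); k,L,st,ce=cv2.connectedComponentsWithStats(m)
for i in range(1,k):
    if st[i,4]>40:
        q=S[L==i]; c,r=cv2.minEnclosingCircle((q[:,:2]*1e3).astype(np.float32)); uv=ce[i]+[405,190]; print('pin',st[i,4],q.mean(0).round(4),np.round(c,1),round(r,1),'plane',onplane('top',uv,.092)[0].round(4))
for s in(1,-1):
    u,v=pix('top',(*T(C,(-.0475,.115*s)),.0865))[0].round().astype(int); P=cr(W[v-10:v+11,u-10:u+11].reshape(-1,3)); k=P[(abs(P[:,2]-86)<12)&(abs(P[:,1])>102)]; print('front kn',s,len(k),k.mean(0).round(1))
W2=cloud('side',manip.snapshot('side')[1]); P=cr(W2[200:310,270:430].reshape(-1,3))
m=(P[:,0]<-80)&(P[:,0]>-110)&(P[:,2]>80)&(abs(P[:,1])<95); print('front top',P[m].mean(0).round(1))
seated(); plan((.6173,-.298,.27,85.5))
I=cv2.resize(p[190:300,270:400],None,fx=5,fy=5,interpolation=cv2.INTER_CUBIC)[:,:,::-1]; cv2.imwrite('pics/c11.png',I)
E
```

```text
t: 57.18
tcp_pos: [0.4502, -0.0272, 0.2751]
tool_rot: [0.733, 0.68, 0.002, 0.002]
force: [-0.4, 0.3, -1.0]
finger_gap: 0.353
gripper_force: 0.0
pin 88 [ 0.6254 -0.3308  0.0895] [ 625.9 -331.3] 12.5 plane [ 0.6251 -0.3303  0.092 ]
pin 84 [ 0.609  -0.265   0.0899] [ 608.8 -264.8] 12.0 plane [ 0.6087 -0.2646  0.092 ]
front kn 1 80 [-50.1 114.   84.8]
front kn -1 86 [ -48.8 -114.6   84. ]
front top [-93.7  -7.2  90.4]
(42, 40) 51 [41.7 38.5 88.6]
(42, -40) 63 [ 41.3 -41.6  88.4]
(-28, -40) 57 [-28.  -40.2  88.7]
(-28, 40) 56 [-28.1  39.2  88.6]
t57.3 tcp [ 0.4485 -0.0267  0.2722] yaw 85.7 z [-0.0025  0.0013 -1.    ] F [-0.7 -0.3 -0.8] gap 0.350 grip 0.0 q6 -0.23
 rot [-0.0004 -0.0002  0.0005] rows>=1 | dp [-0.5144  0.3792  0.0043] rows>=8
```

View pics/c11.png

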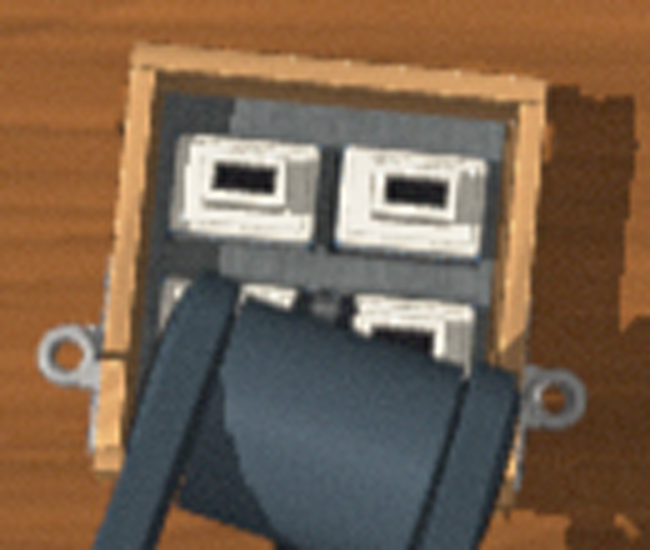

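The crate is closed: the returns meet the side walls at crop (112,355) and (510,370), and the knuckle rings are at (70,357) and (555,398). Going to the nearer pin.

```bash

python3 -m crank '[{"dp":[-0.025,0.02,0],"delta_rot":[0,0,0.0005],"fingers":0.06},{"dp":[-0.055,0.044,0],"delta_rot":[0,0,0],"fingers":0.06},{"dp":[-0.06,0.048,0],"delta_rot":[0,0,0],"fingers":0.06},{"dp":[-0.06,0.048,0],"delta_rot":[0,0,0],"fingers":0.06},{"dp":[-0.06,0.048,0],"delta_rot":[0,0,0],"fingers":0.06},{"dp":[-0.06,0.048,0],"delta_rot":[0,0,0],"fingers":0.06},{"dp":[-0.06,0.048,0],"delta_rot":[0,0,0],"fingers":0.06},{"dp":[-0.05,0.038,0.03],"delta_rot":[0,0,0],"fingers":0.06},{"dp":[-0.0195,0.0152,0.06],"delta_rot":[0,0,0],"fingers":0.06},{"dp":[0,0,0.05],"delta_rot":[0,0,0],"fingers":0.06},{"dp":[0,0,0],"delta_rot":[0,0,0],"fingers":0.06},{"dp":[0,0,0],"delta_rot":[0,0,0],"fingers":0.06}]'
python3 -m crank '[{"dp":[0,0,0],"delta_rot":[0,0,0],"fingers":0.06},{"dp":[0,0,0],"delta_rot":[0,0,0],"fingers":0.06},{"dp":[0,0,0],"delta_rot":[0,0,0],"fingers":0.06}]'
python3 -c "
from h import *
plan((.6089,-.2648,.135,85.5))"
```

```text
t: 58.33
tcp_pos: [0.6086, -0.265, 0.1999]
tool_rot: [0.734, 0.679, -0.001, -0.003]
force: [0.5, 0.1, 0.6]
finger_gap: 0.531
gripper_force: 0.0
t: 58.58
tcp_pos: [0.6107, -0.265, 0.2053]
tool_rot: [0.734, 0.679, 0.001, 0.002]
force: [0.2, -0.5, -0.9]
finger_gap: 0.53
gripper_force: 0.0
t58.6 tcp [ 0.6107 -0.265   0.2053] yaw 85.6 z [ 0.0032 -0.0015 -1.    ] F [ 0.2 -0.5 -0.9] gap 0.530 grip 0.0 q6 -0.50
 rot [0.0005 0.0002 0.0002] rows>=1 | dp [ 1.000e-04 -3.600e-03  1.407e-01] rows>=2
```

```bash

python3 -m crank '[{"dp":[0,-0.003,0.02],"delta_rot":[0,0,0],"fingers":0.06},{"dp":[0,0,0.05],"delta_rot":[0,0,0],"fingers":0.06},{"dp":[0,0,0.04],"delta_rot":[0,0,0],"fingers":0.06},{"dp":[0,0,0.02],"delta_rot":[0,0,0],"fingers":0.06},{"dp":[0,0,0.008],"delta_rot":[0,0,0],"fingers":0.06},{"dp":[0,0,0],"delta_rot":[0,0,0],"fingers":0.06},{"dp":[0,0,0],"delta_rot":[0,0,0],"fingers":0.06}]'
python3 -m crank '[{"dp":[0,0,0],"delta_rot":[0,0,0],"fingers":-1},{"dp":[0,0,0],"delta_rot":[0,0,0],"fingers":-1},{"dp":[0,0,0],"delta_rot":[0,0,0],"fingers":-1},{"dp":[0,0,0],"delta_rot":[0,0,0],"fingers":-1},{"dp":[0,0,0],"delta_rot":[0,0,0],"fingers":-1}]' 60
python3 -c "
from h import *
x,y=T(C,(-.0476,-.115)); print(x,y)
plan((.6089,-.2648,.27,85.5),(x,y,.27,85.5),(x,y,.225,85.5))"
```

```text
t: 59.17
tcp_pos: [0.609, -0.265, 0.1351]
tool_rot: [0.734, 0.679, 0.0, 0.001]
force: [1.2, 0.1, 0.3]
finger_gap: 0.528
gripper_force: 0.0
t: 59.58
tcp_pos: [0.6093, -0.2653, 0.136]
tool_rot: [0.734, 0.679, 0.001, 0.002]
force: [0.3, -0.5, 6.2]
finger_gap: 0.266
gripper_force: 58.7
0.4874061735258502 -0.1454017924576003
t59.6 tcp [ 0.6093 -0.2653  0.136 ] yaw 85.5 z [ 0.0031 -0.0013 -1.    ] F [ 0.3 -0.5  6.2] gap 0.266 grip 58.7 q6 -0.50
 rot [0.0005 0.0002 0.0001] rows>=1 | dp [ 0.0009 -0.001  -0.268 ] rows>=4
 rot [0. 0. 0.] rows>=0 | dp [ 0.219 -0.261  0.   ] rows>=5
 rot [0. 0. 0.] rows>=0 | dp [0.   0.   0.09] rows>=2
```

```bash

python3 -m crank '[{"dp":[0,0,-0.02],"delta_rot":[0.0003,0,0],"fingers":-1},{"dp":[0,0,-0.05],"delta_rot":[0,0,0],"fingers":-1},{"dp":[0,0,-0.07],"delta_rot":[0,0,0],"fingers":-1},{"dp":[0,0,-0.07],"delta_rot":[0,0,0],"fingers":-1},{"dp":[0,0,-0.058],"delta_rot":[0,0,0],"fingers":-1},{"dp":[0,0,0],"delta_rot":[0,0,0],"fingers":-1}]'
python3 -m crank '[{"dp":[0.02,-0.024,0],"delta_rot":[0,0,0],"fingers":-1},{"dp":[0.038,-0.045,0],"delta_rot":[0,0,0],"fingers":-1},{"dp":[0.045,-0.054,0],"delta_rot":[0,0,0],"fingers":-1},{"dp":[0.045,-0.054,0],"delta_rot":[0,0,0],"fingers":-1},{"dp":[0.038,-0.045,0],"delta_rot":[0,0,0],"fingers":-1},{"dp":[0.023,-0.027,0.02],"delta_rot":[0,0,0],"fingers":-1},{"dp":[0.01,-0.012,0.04],"delta_rot":[0,0,0],"fingers":-1},{"dp":[0,0,0.02],"delta_rot":[0,0,0],"fingers":-1},{"dp":[0,0,0],"delta_rot":[0,0,0],"fingers":-1},{"dp":[0,0,0],"delta_rot":[0,0,0],"fingers":-1},{"dp":[0,0,0],"delta_rot":[0,0,0],"fingers":-1},{"dp":[0,0,0],"delta_rot":[0,0,0],"fingers":-1}]'
python3 - <<'E'
from h import *
x,y=T(C,(-.0476,-.115)); plan((x,y,.2145,85.5),(x,y,.1665+.048,85.5))
p,d=manip.snapshot('side'); cv2.imwrite('pics/s12.png',cv2.resize(p[200:320,270:410],None,fx=5,fy=5,interpolation=cv2.INTER_CUBIC)[:,:,::-1])
W=cloud('side',d); P=cr(W[160:340,250:420].reshape(-1,3)); q=cr(manip.sense()['tcp_pos'][None])[0]; Q=P-q
for z in(-125,-120,-115,-110,-105,-100,-95,-90,-85,-80):
    k=Q[(abs(Q[:,2]-z)<2.5)&(abs(Q[:,0])<16)&(abs(Q[:,1])<16)]
    if len(k)>2: print(z,len(k),'x %.1f..%.1f mean %.1f y min %.1f'%(k[:,0].min(),k[:,0].max(),k[:,0].mean(),k[:,1].min()))
E
```

```text
t: 60.08
tcp_pos: [0.6113, -0.2664, 0.2762]
tool_rot: [0.734, 0.679, 0.001, 0.006]
force: [0.6, -2.0, 0.3]
finger_gap: 0.26
gripper_force: 60.3
t: 61.08
tcp_pos: [0.4882, -0.1464, 0.2292]
tool_rot: [0.734, 0.679, -0.0, 0.0]
force: [0.0, -0.2, -1.4]
finger_gap: 0.261
gripper_force: 60.3
t61.1 tcp [ 0.4882 -0.1464  0.2292] yaw 85.5 z [ 4.e-04 -6.e-04 -1.e+00] F [ 0.  -0.2 -1.4] gap 0.261 grip 60.3 q6 -0.43
 rot [ 0.0001  0.0001 -0.    ] rows>=1 | dp [ 0.0019 -0.0017  0.0294] rows>=1
 rot [0. 0. 0.] rows>=0 | dp [ 0.  0. -0.] rows>=1
-125 4 x -1.1..3.1 mean 1.3 y min -3.0
-120 6 x -1.5..4.9 mean 1.3 y min -3.9
-115 12 x -3.6..7.2 mean 1.6 y min -5.3
-110 8 x -3.8..4.9 mean -0.0 y min -7.3
-105 12 x -3.5..5.1 mean 0.7 y min -7.3
-100 9 x -3.5..5.1 mean 1.0 y min -5.2
-95 12 x -4.3..5.5 mean 0.2 y min -10.2
-90 10 x -4.3..5.3 mean 0.5 y min -7.2
-85 12 x -4.9..5.4 mean 0.0 y min -6.9
-80 8 x -4.7..5.5 mean 0.1 y min -6.7
```

View pics/s12.png

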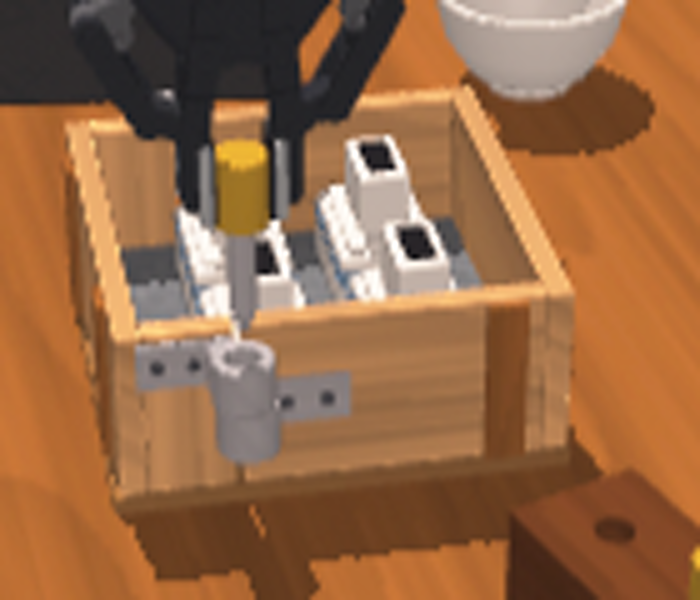

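The front and rear knuckles are coaxial at crop (245,400), and the pin hangs right over the bore, tip at (243,325). Inserting.

```bash

python3 -m crank '[{"dp":[0.0019,-0.0015,0],"delta_rot":[0,0,0],"fingers":-1},{"dp":[0,0,0.02],"delta_rot":[0,0,0],"fingers":-1},{"dp":[0,0,0.02],"delta_rot":[0,0,0],"fingers":-1},{"dp":[0,0,0.014],"delta_rot":[0,0,0],"fingers":-1},{"dp":[0,0,0],"delta_rot":[0,0,0],"fingers":-1},{"dp":[0,0,0],"delta_rot":[0,0,0],"fingers":-1}]'
python3 -c "
from h import *
x,y=T(C,(-.0476,-.115)); plan((x,y,.1625,85.5))"
```

```text
t: 61.63
tcp_pos: [0.4862, -0.1443, 0.2007]
tool_rot: [0.734, 0.679, -0.001, -0.001]
force: [-0.1, -0.8, -1.7]
finger_gap: 0.256
gripper_force: 60.3
t61.6 tcp [ 0.4862 -0.1443  0.2007] yaw 85.5 z [-0.0029  0.0013 -1.    ] F [-0.1 -0.8 -1.7] gap 0.256 grip 60.3 q6 -0.43
 rot [-0.0005 -0.0002  0.0001] rows>=1 | dp [-0.0019  0.0027  0.0764] rows>=1
```

```bash

python3 -m crank '[{"dp":[-0.001,0.0018,0.012],"delta_rot":[0,0,0],"fingers":-1},{"dp":[0,0,0.012],"delta_rot":[0,0,0],"fingers":-1},{"dp":[0,0,0.012],"delta_rot":[0,0,0],"fingers":-1},{"dp":[0,0,0],"delta_rot":[0,0,0],"fingers":-1},{"dp":[0,0,0],"delta_rot":[0,0,0],"fingers":-1}]'
python3 -m crank '[{"dp":[0,0,0.012],"delta_rot":[0,0,0],"fingers":-1},{"dp":[0,0,0.012],"delta_rot":[0,0,0],"fingers":-1},{"dp":[0,0,0.008],"delta_rot":[0,0,0],"fingers":-1},{"dp":[0,0,0],"delta_rot":[0,0,0],"fingers":-1},{"dp":[0,0,0],"delta_rot":[0,0,0],"fingers":-1}]'
python3 -c "
from h import *
x,y=T(C,(-.0476,-.115)); plan((x,y,.1625,85.5))"
```

```text
t: 62.05
tcp_pos: [0.4869, -0.1449, 0.1831]
tool_rot: [0.734, 0.679, -0.001, -0.001]
force: [0.1, 0.2, -1.2]
finger_gap: 0.258
gripper_force: 60.3
t: 62.47
tcp_pos: [0.4876, -0.1452, 0.1673]
tool_rot: [0.734, 0.679, -0.0, -0.0]
force: [2.1, -0.4, -1.9]
finger_gap: 0.262
gripper_force: 60.4
t62.5 tcp [ 0.4876 -0.1452  0.1673] yaw 85.5 z [-6.e-04  3.e-04 -1.e+00] F [ 2.1 -0.4 -1.9] gap 0.262 grip 60.4 q6 -0.43
 rot [-0.0001 -0.      0.    ] rows>=1 | dp [-0.0005 -0.0004  0.0096] rows>=1
```

Sliding freely. Pressing it home until contact, then releasing.

```bash

python3 -m crank '[{"dp":[0,0,0.006],"delta_rot":[0,0,0],"fingers":-1},{"dp":[0,0,0.004],"delta_rot":[0,0,0],"fingers":-1},{"dp":[0,0,0.003],"delta_rot":[0,0,0],"fingers":-1},{"dp":[0,0,0],"delta_rot":[0,0,0],"fingers":-1},{"dp":[0,0,0],"delta_rot":[0,0,0],"fingers":-1}]'
python3 -c "
from h import *
x,y=T(C,(-.0476,-.115)); plan((x,y,.1625,85.5))"
```

```text
t: 62.88
tcp_pos: [0.4877, -0.1452, 0.1624]
tool_rot: [0.734, 0.679, -0.0, 0.0]
force: [0.6, 0.7, 8.5]
finger_gap: 0.258
gripper_force: 61.6
t62.9 tcp [ 0.4877 -0.1452  0.1624] yaw 85.5 z [ 4.e-04 -5.e-04 -1.e+00] F [0.6 0.7 8.5] gap 0.258 grip 61.6 q6 -0.43
 rot [0.0001 0.0001 0.0001] rows>=1 | dp [-0.0004 -0.0005 -0.0002] rows>=1
```

```bash

python3 -m crank '[{"dp":[0,0,0],"delta_rot":[0,0,0],"fingers":0.06},{"dp":[0,0,0],"delta_rot":[0,0,0],"fingers":0.06},{"dp":[0,0,0],"delta_rot":[0,0,0],"fingers":0.06},{"dp":[0,0,-0.02],"delta_rot":[0,0,0],"fingers":0.06},{"dp":[0,0,-0.06],"delta_rot":[0,0,0],"fingers":0.06},{"dp":[0,0,-0.08],"delta_rot":[0,0,0],"fingers":0.06},{"dp":[0,0,-0.05],"delta_rot":[0,0,0],"fingers":0.06},{"dp":[0,0,0],"delta_rot":[0,0,0],"fingers":0.06},{"dp":[0,0,0],"delta_rot":[0,0,0],"fingers":0.06},{"dp":[0,0,0],"delta_rot":[0,0,0],"fingers":0.06}]'
python3 -c "
from h import *
plan((.6256,-.3310,.267,85.5),(.6256,-.3310,.2,85.5))"
```

```text
t: 63.72
tcp_pos: [0.4866, -0.1446, 0.2658]
tool_rot: [0.734, 0.679, -0.001, -0.001]
force: [-1.3, 0.1, -0.2]
finger_gap: 0.532
gripper_force: 0.0
t63.7 tcp [ 0.4866 -0.1446  0.2658] yaw 85.5 z [-0.0027  0.0011 -1.    ] F [-1.3  0.1 -0.2] gap 0.532 grip 0.0 q6 -0.43
 rot [-0.0004 -0.0001  0.0001] rows>=1 | dp [-0.3498  0.3064 -0.0023] rows>=6
 rot [0. 0. 0.] rows>=0 | dp [0.    0.    0.134] rows>=2
```

```bash

python3 -m crank '[{"dp":[-0.025,0.022,0],"delta_rot":[0,0,0],"fingers":0.06},{"dp":[-0.05,0.044,0],"delta_rot":[0,0,0],"fingers":0.06},{"dp":[-0.06,0.0525,0],"delta_rot":[0,0,0],"fingers":0.06},{"dp":[-0.06,0.0525,0],"delta_rot":[0,0,0],"fingers":0.06},{"dp":[-0.06,0.0525,0],"delta_rot":[0,0,0],"fingers":0.06},{"dp":[-0.05,0.044,0],"delta_rot":[0,0,0],"fingers":0.06},{"dp":[-0.03,0.026,0.03],"delta_rot":[0,0,0],"fingers":0.06},{"dp":[-0.0148,0.0129,0.06],"delta_rot":[0,0,0],"fingers":0.06},{"dp":[0,0,0.04],"delta_rot":[0,0,0],"fingers":0.06},{"dp":[0,0,0],"delta_rot":[0,0,0],"fingers":0.06},{"dp":[0,0,0],"delta_rot":[0,0,0],"fingers":0.06},{"dp":[0,0,0],"delta_rot":[0,0,0],"fingers":0.06}]'
python3 -m crank '[{"dp":[0,0,0],"delta_rot":[0,0,0],"fingers":0.06},{"dp":[0,0,0],"delta_rot":[0,0,0],"fingers":0.06}]'
python3 -c "
from h import *
plan((.6256,-.3310,.135,85.5))"
```

```text
t: 64.72
tcp_pos: [0.6262, -0.331, 0.2005]
tool_rot: [0.734, 0.679, -0.0, -0.001]
force: [-0.4, -0.7, 0.2]
finger_gap: 0.529
gripper_force: 0.0
t: 64.88
tcp_pos: [0.6269, -0.3314, 0.2027]
tool_rot: [0.734, 0.679, -0.0, 0.001]
force: [0.2, -1.2, 0.2]
finger_gap: 0.527
gripper_force: 0.0
t64.9 tcp [ 0.6269 -0.3314  0.2027] yaw 85.5 z [ 9.0e-04 -1.3e-03 -1.0e+00] F [ 0.2 -1.2  0.2] gap 0.527 grip 0.0 q6 -0.57
 rot [0.0002 0.0002 0.0001] rows>=1 | dp [ 0.0006 -0.0026  0.1355] rows>=2
```

```bash

python3 -m crank '[{"dp":[0,-0.0024,0.02],"delta_rot":[0,0,0],"fingers":0.06},{"dp":[0,0,0.05],"delta_rot":[0,0,0],"fingers":0.06},{"dp":[0,0,0.04],"delta_rot":[0,0,0],"fingers":0.06},{"dp":[0,0,0.018],"delta_rot":[0,0,0],"fingers":0.06},{"dp":[0,0,0.007],"delta_rot":[0,0,0],"fingers":0.06},{"dp":[0,0,0],"delta_rot":[0,0,0],"fingers":0.06},{"dp":[0,0,0],"delta_rot":[0,0,0],"fingers":0.06}]'
python3 -m crank '[{"dp":[0,0,0],"delta_rot":[0,0,0],"fingers":-1},{"dp":[0,0,0],"delta_rot":[0,0,0],"fingers":-1},{"dp":[0,0,0],"delta_rot":[0,0,0],"fingers":-1},{"dp":[0,0,0],"delta_rot":[0,0,0],"fingers":-1},{"dp":[0,0,0],"delta_rot":[0,0,0],"fingers":-1},{"dp":[0,0,-0.02],"delta_rot":[0,0,0],"fingers":-1},{"dp":[0,0,-0.05],"delta_rot":[0,0,0],"fingers":-1},{"dp":[0,0,-0.07],"delta_rot":[0,0,0],"fingers":-1},{"dp":[0,0,-0.07],"delta_rot":[0,0,0],"fingers":-1},{"dp":[0,0,-0.058],"delta_rot":[0,0,0],"fingers":-1},{"dp":[0,0,0],"delta_rot":[0,0,0],"fingers":-1},{"dp":[0,0,0],"delta_rot":[0,0,0],"fingers":-1}]' 60
python3 -c "
from h import *
x,y=T(C,(-.0476,.115)); print(x,y)
plan((x,y,.27,85.5),(x,y,.225,85.5))"
```

```text
t: 65.47
tcp_pos: [0.6255, -0.3316, 0.1342]
tool_rot: [0.734, 0.679, -0.0, 0.0]
force: [0.3, 0.8, 0.1]
finger_gap: 0.531
gripper_force: 0.0
t: 66.47
tcp_pos: [0.6257, -0.3316, 0.2702]
tool_rot: [0.734, 0.679, -0.0, 0.002]
force: [-0.1, 0.4, -1.2]
finger_gap: 0.26
gripper_force: 60.4
0.5054884939811058 0.08388630075038435
t66.5 tcp [ 0.6257 -0.3316  0.2702] yaw 85.5 z [ 0.0021 -0.0023 -1.    ] F [-0.1  0.4 -1.2] gap 0.260 grip 60.4 q6 -0.57
 rot [0.0004 0.0003 0.0001] rows>=1 | dp [ 8.096e-01 -3.049e-01  3.000e-04] rows>=11
 rot [0. 0. 0.] rows>=0 | dp [0.   0.   0.09] rows>=2
```

```bash

python3 -m crank '[{"dp":[0.032,-0.012,0],"delta_rot":[0,0,0],"fingers":-1},{"dp":[0.06,-0.0226,0],"delta_rot":[0,0,0],"fingers":-1},{"dp":[0.07,-0.0264,0],"delta_rot":[0,0,0],"fingers":-1},{"dp":[0.07,-0.0264,0],"delta_rot":[0,0,0],"fingers":-1},{"dp":[0.07,-0.0264,0],"delta_rot":[0,0,0],"fingers":-1},{"dp":[0.07,-0.0264,0],"delta_rot":[0,0,0],"fingers":-1},{"dp":[0.07,-0.0264,0],"delta_rot":[0,0,0],"fingers":-1},{"dp":[0.07,-0.0264,0],"delta_rot":[0,0,0],"fingers":-1},{"dp":[0.07,-0.0264,0],"delta_rot":[0,0,0],"fingers":-1},{"dp":[0.07,-0.0264,0],"delta_rot":[0,0,0],"fingers":-1},{"dp":[0.07,-0.0264,0],"delta_rot":[0,0,0],"fingers":-1},{"dp":[0.06,-0.0226,0],"delta_rot":[0,0,0],"fingers":-1}]'
python3 -m crank '[{"dp":[0.0276,-0.0105,0],"delta_rot":[0,0,0],"fingers":-1},{"dp":[0,0,0.03],"delta_rot":[0,0,0],"fingers":-1},{"dp":[0,0,0.03],"delta_rot":[0,0,0],"fingers":-1},{"dp":[0,0,0.02],"delta_rot":[0,0,0],"fingers":-1},{"dp":[0,0,0],"delta_rot":[0,0,0],"fingers":-1},{"dp":[0,0,0],"delta_rot":[0,0,0],"fingers":-1},{"dp":[0,0,0],"delta_rot":[0,0,0],"fingers":-1},{"dp":[0,0,0],"delta_rot":[0,0,0],"fingers":-1}]'
python3 -c "
from h import *
x,y=T(C,(-.0476,.115)); plan((x,y,.161,85.5))"
```

```text
t: 67.47
tcp_pos: [0.506, 0.0722, 0.2659]
tool_rot: [0.734, 0.679, -0.002, -0.003]
force: [-0.1, 0.5, -0.7]
finger_gap: 0.263
gripper_force: 60.4
t: 68.13
tcp_pos: [0.505, 0.0839, 0.2281]
tool_rot: [0.734, 0.679, -0.0, -0.0]
force: [0.6, 0.0, -0.9]
finger_gap: 0.26
gripper_force: 60.5
t68.1 tcp [0.505  0.0839 0.2281] yaw 85.5 z [-6.e-04  4.e-04 -1.e+00] F [ 0.6  0.  -0.9] gap 0.260 grip 60.5 q6 0.02
 rot [-0.0001 -0.0001 -0.    ] rows>=1 | dp [1.000e-04 1.100e-03 1.342e-01] rows>=2
```

```bash

python3 -m crank '[{"dp":[0,0.0005,0.01],"delta_rot":[0,0,0],"fingers":-1},{"dp":[0,0,0.02],"delta_rot":[0,0,0],"fingers":-1},{"dp":[0,0,0.02],"delta_rot":[0,0,0],"fingers":-1},{"dp":[0,0,0.01],"delta_rot":[0,0,0],"fingers":-1},{"dp":[0,0,0],"delta_rot":[0,0,0],"fingers":-1},{"dp":[0,0,0],"delta_rot":[0,0,0],"fingers":-1}]'
python3 -c "
from h import *
x,y=T(C,(-.0476,.115)); plan((x,y,.161,85.5))"
```

```text
t: 68.63
tcp_pos: [0.5044, 0.0842, 0.197]
tool_rot: [0.734, 0.679, -0.001, -0.001]
force: [0.0, -0.1, -0.3]
finger_gap: 0.26
gripper_force: 60.4
t68.6 tcp [0.5044 0.0842 0.197 ] yaw 85.5 z [-3.1e-03  6.0e-04 -1.0e+00] F [ 0.  -0.1 -0.3] gap 0.260 grip 60.4 q6 0.02
 rot [-0.0005 -0.0001  0.    ] rows>=1 | dp [-0.0005  0.0022  0.0719] rows>=1
```

```bash

python3 -m crank '[{"dp":[0,0.001,0.012],"delta_rot":[0,0,0],"fingers":-1},{"dp":[0,0,0.012],"delta_rot":[0,0,0],"fingers":-1},{"dp":[0,0,0.012],"delta_rot":[0,0,0],"fingers":-1},{"dp":[0,0,0],"delta_rot":[0,0,0],"fingers":-1},{"dp":[0,0,0],"delta_rot":[0,0,0],"fingers":-1}]'
python3 -m crank '[{"dp":[0,0,0.012],"delta_rot":[0,0,0],"fingers":-1},{"dp":[0,0,0.01],"delta_rot":[0,0,0],"fingers":-1},{"dp":[0,0,0.006],"delta_rot":[0,0,0],"fingers":-1},{"dp":[0,0,0],"delta_rot":[0,0,0],"fingers":-1},{"dp":[0,0,0],"delta_rot":[0,0,0],"fingers":-1}]'
python3 -c "
from h import *
x,y=T(C,(-.0476,.115)); plan((x,y,.161,85.5))"
```

```text
t: 69.05
tcp_pos: [0.5055, 0.0841, 0.1793]
tool_rot: [0.734, 0.679, -0.0, -0.001]
force: [0.1, 0.8, -1.2]
finger_gap: 0.262
gripper_force: 60.5
t: 69.47
tcp_pos: [0.5058, 0.0841, 0.1654]
tool_rot: [0.734, 0.679, -0.0, -0.0]
force: [2.6, 0.2, -2.2]
finger_gap: 0.258
gripper_force: 60.4
t69.5 tcp [0.5058 0.0841 0.1654] yaw 85.5 z [-4.e-04  4.e-04 -1.e+00] F [ 2.6  0.2 -2.2] gap 0.258 grip 60.4 q6 0.02
 rot [-0.0001 -0.0001  0.    ] rows>=1 | dp [-0.0005 -0.0005  0.0089] rows>=1
```

```bash

python3 -m crank '[{"dp":[0,0,0.006],"delta_rot":[0,0,0],"fingers":-1},{"dp":[0,0,0.004],"delta_rot":[0,0,0],"fingers":-1},{"dp":[0,0,0.002],"delta_rot":[0,0,0],"fingers":-1},{"dp":[0,0,0],"delta_rot":[0,0,0],"fingers":-1},{"dp":[0,0,0],"delta_rot":[0,0,0],"fingers":-1}]'
python3 -c "
from h import *
x,y=T(C,(-.0476,.115)); plan((x,y,.161,85.5))"
```

```text
t: 69.88
tcp_pos: [0.5059, 0.0842, 0.1614]
tool_rot: [0.734, 0.679, 0.0, 0.0]
force: [0.5, -0.0, 11.2]
finger_gap: 0.262
gripper_force: 62.0
t69.9 tcp [0.5059 0.0842 0.1614] yaw 85.5 z [ 1.e-03  3.e-04 -1.e+00] F [ 0.5 -0.  11.2] gap 0.262 grip 62.0 q6 0.02
 rot [ 0.0002 -0.0001  0.0001] rows>=1 | dp [-0.0007 -0.0007  0.0008] rows>=1
```

Home against the collar. Releasing, retreating up and to the left, then a final look.

```bash

python3 -m crank '[{"dp":[0,0,0],"delta_rot":[0,0,0],"fingers":0.06},{"dp":[0,0,0],"delta_rot":[0,0,0],"fingers":0.06},{"dp":[0,0,0],"delta_rot":[0,0,0],"fingers":0.06},{"dp":[0,0,-0.02],"delta_rot":[0,0,0],"fingers":0.06},{"dp":[0,0,-0.06],"delta_rot":[0,0,0],"fingers":0.06},{"dp":[0,0,-0.08],"delta_rot":[0,0,0],"fingers":0.06},{"dp":[0,0,-0.08],"delta_rot":[0,0,0],"fingers":0.06},{"dp":[0.06,0,-0.03],"delta_rot":[0,0,0],"fingers":0.06},{"dp":[0.08,0,0],"delta_rot":[0,0,0],"fingers":0.06},{"dp":[0.08,0,0],"delta_rot":[0,0,0],"fingers":0.06},{"dp":[0.08,0,0],"delta_rot":[0,0,0],"fingers":0.06},{"dp":[0.08,0,0],"delta_rot":[0,0,0],"fingers":0.06}]'
python3 -m crank '[{"dp":[0.06,0,0],"delta_rot":[0,0,0],"fingers":0.06},{"dp":[0,0,0],"delta_rot":[0,0,0],"fingers":0.06},{"dp":[0,0,0],"delta_rot":[0,0,0],"fingers":0.06},{"dp":[0,0,0],"delta_rot":[0,0,0],"fingers":0.06}]'
python3 - <<'E'
from h import *
seated(); p,d=manip.snapshot('top'); p2,d2=manip.snapshot('side')
W=cloud('top',d); P=cr(W[150:340,200:460].reshape(-1,3))
for s in(1,-1):
    m=(abs(P[:,0]+47)<20)&(abs(P[:,1]-115*s)<18)&(P[:,2]>105); print('pin head',s,m.sum(),P[m].mean(0).round(1) if m.any() else '','want z 118.5')
a=cv2.resize(p[120:360,190:440],(400,384),interpolation=cv2.INTER_AREA if 0 else cv2.INTER_CUBIC); b=cv2.resize(p2[180:330,250:406],(400,384),interpolation=cv2.INTER_CUBIC)
cv2.imwrite('pics/fin.png',np.hstack([a,b])[:,:,::-1]); print(manip.sense()['t'])
E
```

```text
t: 70.88
tcp_pos: [0.5196, 0.2752, 0.2955]
tool_rot: [0.734, 0.679, -0.001, -0.001]
force: [0.4, 0.1, 0.3]
finger_gap: 0.532
gripper_force: 0.0
t: 71.22
tcp_pos: [0.5219, 0.303, 0.2946]
tool_rot: [0.734, 0.679, -0.001, -0.001]
force: [0.5, -0.1, 0.0]
finger_gap: 0.532
gripper_force: 0.0
(42, 40) 48 [42.2 39.3 88.6]
(42, -40) 64 [ 42.4 -41.1  88.3]
(-28, -40) 60 [-28.2 -40.5  88.5]
(-28, 40) 49 [-27.7  39.3  88.6]
pin head 1 88 [-48.6 115.2 116.8] want z 118.5
pin head -1 86 [ -48.6 -114.9  117.5] want z 118.5
71.3667
```

View pics/fin.png

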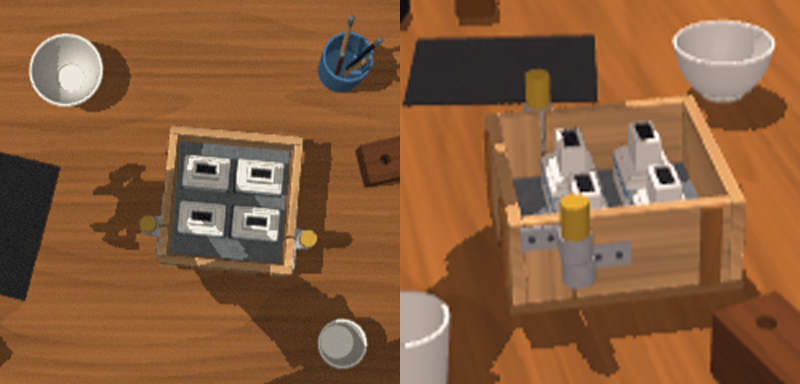

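The final view shows all four vases seated (neck tops at 88.5 mm, 88 expected). The crate is closed and both pin heads sit at collar height (top measured 117 mm, 118.5 expected). The bowl, brush pot and cup haven't moved, and the robot is clear.

```bash
python3 -c "
from station import manip
print(manip.sign_off())"
```

```text
the job is handed in; nothing more can be done
None
```

The job is handed in after about 71 s of robot time: all four white vases are seated in the insert board, the front half closes the crate, both hinge pins are fully home, and the bowl, brush pot and tea cup were not touched.

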